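Laying out counterweight bars and hardware for an engine balancer

TASK

Lay out the balancer job on the bench: first set the round-bottomed cup upright in the support ring, level and centred, then put every hex nut into it. Stand every counterweight bar upright on the black mat with its heavy end down; the ends look alike, so lift each bar to feel which end is heavier. Do not disturb the other things on the bench.

Things in the scene. Friction and masses are not known exactly. Their poses are not given: they have to be found in the camera images.
- bar1: a counterweight bar, all alike: aluminium body 80 x 30 x 30 mm, at each end a 36 x 36 x 14 mm dark block with a domed end face (54 mm radius); 120 mm overall, 0.3-0.6 kg. One end is far heavier, not visible which: balance point 32 mm from the middle. On its heavy end it stands by itself, on the other it topples. Origin at the middle, x along the length; starts lying on a side. May be absent
- bar2: a counterweight bar, all alike: aluminium body 80 x 30 x 30 mm, at each end a 36 x 36 x 14 mm dark block with a domed end face (54 mm radius); 120 mm overall, 0.3-0.6 kg. One end is far heavier, not visible which: balance point 32 mm from the middle. On its heavy end it stands by itself, on the other it topples. Origin at the middle, x along the length; starts lying on a side. May be absent
- bar3: a counterweight bar, all alike: aluminium body 80 x 30 x 30 mm, at each end a 36 x 36 x 14 mm dark block with a domed end face (54 mm radius); 120 mm overall, 0.3-0.6 kg. One end is far heavier, not visible which: balance point 32 mm from the middle. On its heavy end it stands by itself, on the other it topples. Origin at the middle, x along the length; starts lying on a side. May be absent
- bar4: a counterweight bar, all alike: aluminium body 80 x 30 x 30 mm, at each end a 36 x 36 x 14 mm dark block with a domed end face (54 mm radius); 120 mm overall, 0.3-0.6 kg. One end is far heavier, not visible which: balance point 32 mm from the middle. On its heavy end it stands by itself, on the other it topples. Origin at the middle, x along the length; starts lying on a side. May be absent
- cup: the round-bottomed aluminium hardware cup: underside a half ball of radius 32 mm, then a straight wall of 64 mm outer diameter up to the rim 50 mm above the bottom; wall 4 mm, flat inner floor 20 mm above the bottom; 0.4 kg, low balance point, so it rights itself. Origin at the bottom of the ball, z up through the mouth
- cup_mid (a point): centre of the half ball of the cup, 32 mm above its bottom and 18 mm below its rim
- ring_seat (a point): centre of the top of the fixed dark steel support ring (80 mm outside, 48 mm hole, 22 mm high). A cup seated in it has its cup_mid about 21 mm above this point, its bottom 11 mm below it and its rim 39 mm above it
- plate: the black rubber mat on the bench at the robot's right (fixed), 180 mm along its x, 280 mm along its y, 6 mm thick; origin at the centre of its underside
- nut1: a hexagonal steel nut, 24 mm across flats, 18 mm high, 30 g, lying flat; origin at the centre of its underside, two of its flats face its own +y and -y. May be absent
- nut2: a hexagonal steel nut, 24 mm across flats, 18 mm high, 30 g, lying flat; origin at the centre of its underside, two of its flats face its own +y and -y. May be absent
- piston: an aluminium piston, 68 mm across, 58 mm high; a bystander: leave it alone. Origin at its underside
- bearing: a steel ring bearing, 48 mm across, 15 mm high; a bystander: leave it alone. Origin at its underside
- wrench: a steel wrench, 185 x 30 x 7 mm, lying on the bench; a bystander: leave it alone. Origin at its underside
Not all that is in view belongs to the job. What is shaped like the cup but blue or red is not meant. What is shaped like the bar3 but purple is not meant.

How it is judged:
By the outcome, as a careful person would: the job done as asked, in the order asked, and still so for the second after the job is handed in, with the robot touching nothing.
Of bar1, bar2, bar3, bar4 only 2 to 3 are there at a start; the rules pass over those that are not, and their reading is None.
Of nut1, nut2 only 1 to 2 are there at a start; the rules pass over those that are not, and their reading is None.
At some moment in a run one of bar1, bar2, bar3, bar4 may be knocked a few centimetres aside while the robot is not near it.
It also fails if it takes over 210 s, if anything falls off the work surface, if the arm or the gripper's body presses on something with over 40 N, if the wrist force passes 120 N, or if a joint passes its speed limit or range.

ROBOT

A 6-joint arm with a two-finger parallel gripper is mounted at the origin on the work surface. World frame = base frame: x ahead of the robot, y to its left, z up, the work surface at z = 0. Lengths are in m, angles in rad, forces in N, time in s.
With the tool pointing down it reaches from about 0.275 to 0.725 m from the base axis. Payload 5.6 kg.
Tool frame: the origin (TCP) lies midway between the tips of the shut fingers; the grasp point (between the pads) lies manip.pinch_z behind it (manip.pinch_z is the distance from the TCP to the grasp point, in m); x points along the fingers, y is the direction in which the jaws open and shut, and the axes are right-handed (so a half turn about x gives the same grasp; the last joint's range is limited). The gripper opens to 85 mm and grips with 20 to 120 N. Pads are 22 mm wide; open, the fingers measure 114 mm over their backs; the gripper's body (76 mm by 85 mm) begins 54 mm behind the grasp point. The pads swing forward as they close: fully open they stand 13 mm farther back than shut.
Start: joints at [1.566, 0.255, 0.108, 0, -1.424, -0.285], TCP at [0.157, 0.527, 0.231] pointing down, gripper open.
Joint ranges: [-2.95, 2.95], [-1.21, 1.97], [-1.09, 1.5], [-2.87, 1.71], [-2.94, -0.07], [-3.05, 3.05]. Speed limits (rad/s): [2.57, 2.57, 3.14, 3.14, 3.14, 3.14].

INTERFACE

Orientations are given as [roll, pitch, yaw] about the fixed x, y, z axes, in that order (R = Rz(yaw) Ry(pitch) Rx(roll)).
In Python, from rig import manip gives the robot as it stands.
- The arm moves only by the tool step_arm, never from a script. Its argument "increments" is a list of rows, each a list of 7 numbers: the finger opening in mm, from 0 to 85.4, then the shift along the tool's x, y, z in mm, then the turn, a rotation vector about the tool's x, y, z in rad. In form: [[jaw, tx, ty, tz, wx, wy, wz], ...]. A call has 1 to 12 rows; each row is the pose to reach, as a shift and turn from the pose commanded when the call began, along the tool's axes at that moment; what a row does not reach only later rows make up. A row lasts 1/12 s, in which the tool goes at most 41.7 mm and 7.16 degrees, less where a joint would pass 70% of its speed; a pose out of reach is approached as far as the arm can. A call with a gripper value outside its range is refused whole. The fingers move at their own pace and stop on an object; the grip force is fixed at half the most. Time passes only in rows, so rows that repeat a pose let the fingers close. It gives the time, the measured TCP pose, the force and the opening at its end, in the units of the state.
- manip.observe(): the state, without advancing time (a new reading comes with each control period).
- manip.snapshot(name): name is "scene" or "top" or "wrist"; returns a dict with "frame" (480x640x3 uint8, red, green, blue), "fx", "fy", "cx", "cy" (pixels), "distortion" ([k1, k2, p1, p2, k3] as OpenCV has them; the pictures are not rectified), "R" (3x3) and "t" (3): a world point X has camera coordinates R X + t. Camera axes: x right, y down, z forward; pixel columns grow to the right and rows downward; lengths in m; the calibration is good to about 2 mm. A picture is of the moment at which its call begins. There is no depth.
- manip.close_job(): hands the job in, once; it reports no verdict.
Trained networks look in a picture, given as the dict that the camera call returned (one of the last four; its "shot" number tells which), for a name from the list of things; names that differ only in an ending like _2 or _b are one class to them, and where a whole thing is asked for, a point or a joint stands for the part that bears it (a point fixed in the world has none). Each returns a list of dicts, best first, with "p" (0 to 1); they miss things now and then, are a little off and sometimes report something else, mostly with a low value. They report only what shows in the picture. A call takes as long as a camera call. They do not tell look-alikes from the thing itself.
- manip.recognise(label, picture): "xyz" ([x, y, z] in m, in the coordinates of the camera as it stood for that picture, good to about 4 mm: the middle of the surface that is visible of it).
- manip.spot_point(label, picture): "xyz" ([x, y, z] in m, in the coordinates of the camera as it stood for that picture, good to about 4 mm: a listed point, or the origin of a listed thing).
The state is a dict: "clock": time; "joints": joint angles; "joint_vel": joint speeds; "tau": joint torques, N m; "ee_pos": TCP position; "tool_rot": TCP orientation; "wrist_force": force on the tool from outside, world axes, zero at the start; "ft_torque": the same for the moment, N m; "opening": finger opening in m.
Only numpy, scipy, OpenCV 4.12 (cv2) and the standard library are available. Lean on these libraries where they do the work, as an engineer would, in place of code of your own. Each camera call takes 0.05 s, during which the arm holds its last target.

## Working session

There is one attempt and no reset: what is moved stays moved. The work goes in short steps, Python scripts to look and compute and a tool call to move; the robot and the scene stay as the last step left them, time stands still between calls to the robot, and variables do not carry over. Pictures are saved under pics/ and viewed, and the job is handed in when it is done.

Besides the shell and the picture viewer there is one more tool, called after "Call:" as name([rows], argument=value, ...), one row to a line, values as JSON. step_arm: Moves the arm, as the interface text tells. Its arguments: {"type":"object","properties":{"increments":{"type":"array","items":{"type":"array","items":{"type":"number"}}}},"required":["increments"]}

```bash
ls -la; mkdir -p pics; python3 - <<'E'
from rig import manip
import cv2
print(manip.pinch_z); print(manip.observe())
for n in ["scene","top","wrist"]:
    s=manip.snapshot(n)
    print(n,s["fx"],s["cx"],s["cy"],s["distortion"],s["R"],s["t"])
    cv2.imwrite(f"pics/{n}0.png",s["frame"][:,:,::-1])
E
```

```text
total 12
drwxr-xr-x  3 agent agent 4096 Dec  6 14:19 .
drwxr-xr-x 23 root  root  4096 Dec  6 14:19 ..
drwxr-xr-x  2 agent agent 4096 Dec  6 14:19 pics
0.0187
{'clock': 0.0, 'joints': array([ 1.56559128e+00,  2.55783012e-01,  1.07020591e-01, -5.02244420e-04,
       -1.42394813e+00, -2.84587796e-01]), 'joint_vel': array([0.00127785, 0.0010263 , 0.00157256, 0.00139141, 0.00010734,
       0.00096106]), 'tau': array([ 1.57682141e-03, -3.86629057e+01,  2.37932235e+01,  5.36517397e+00,
       -6.22762571e-03, -3.29200155e-06]), 'ee_pos': array([0.15696315, 0.52659745, 0.23037899]), 'tool_rot': array([ 1.60150878,  1.56881869, -1.82995068]), 'wrist_force': array([-0.09583282, -0.3411569 ,  0.20644359]), 'ft_torque': array([-0.03251171,  0.01375988, -0.06298561]), 'opening': 0.08545667105000598}
scene 558.3519538901353 318.468692543499 241.86224873830128 [-0.03925585  0.          0.          0.          0.        ] [[ 0.72975002  0.68353481  0.01565468]
 [ 0.53421728 -0.55574814 -0.63698972]
 [-0.42670459  0.47320627 -0.77071332]] [-0.50870618 -0.23057294  1.33411316]
top 620.1333120958666 314.84657374230136 244.52714807753216 [-0.2055107  0.         0.         0.         0.       ] [[-0.02392874 -0.99970965  0.00283318]
 [-0.9968162   0.02364368 -0.07614745]
 [ 0.07605835 -0.00464627 -0.99709254]] [0.08563086 0.6077753  1.39608207]
wrist 353.8638098580407 314.1038170125383 238.24785312277623 [0.0126359 0.        0.        0.        0.       ] [[-2.86754668e-01 -9.58004050e-01 -3.09941900e-05]
 [-9.13797873e-01  2.73512935e-01  3.00273412e-01]
 [-2.87654667e-01  8.61331250e-02 -9.53853174e-01]] [ 0.54907873 -0.0397166   0.37831353]
```

View pics/scene0.png

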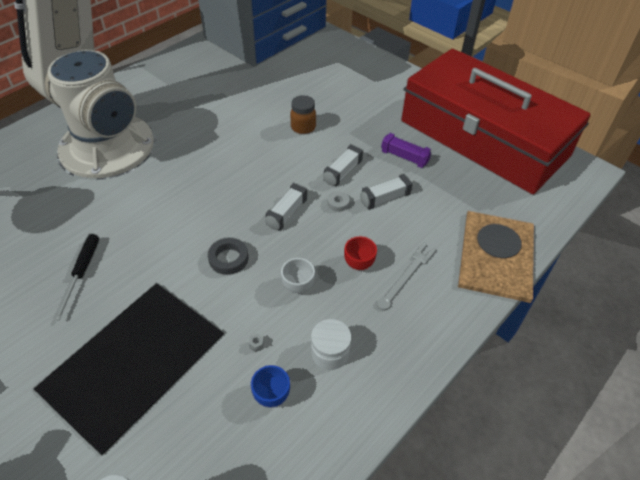

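View pics/top0.png

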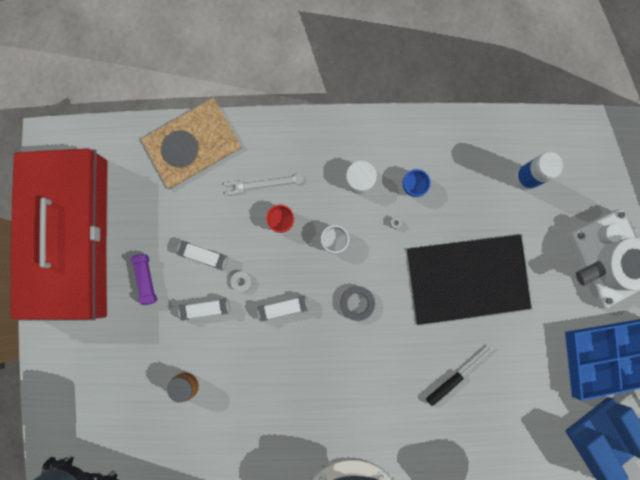

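View pics/wrist0.png

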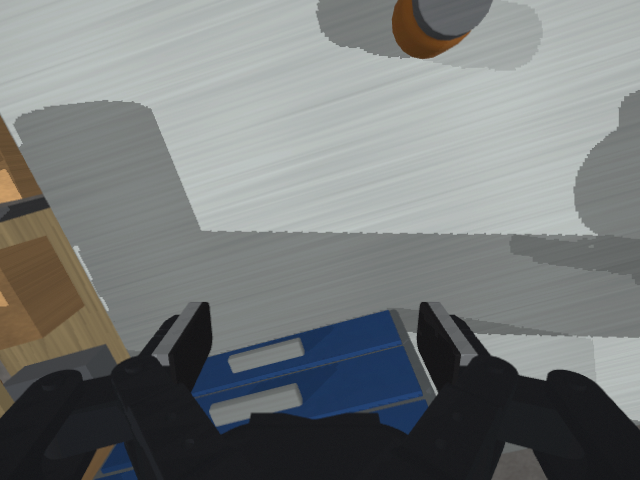

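```bash
cat > h.py <<'E'
from rig import manip
import numpy as np, cv2
from scipy.spatial.transform import Rotation as Ro
def snap(n,save=None):
    s=manip.snapshot(n)
    if save: cv2.imwrite(f"pics/{save}.png",s["frame"][:,:,::-1])
    return s
def K(s): return np.array([[s["fx"],0,s["cx"]],[0,s["fy"],s["cy"]],[0,0,1]])
def world(s,uv,z):
    p=cv2.undistortPoints(np.array(uv,float).reshape(-1,1,2),K(s),np.array(s["distortion"])).reshape(-1,2)
    d=np.c_[p,np.ones(len(p))]@s["R"]; c=-s["R"].T@s["t"]
    return c+d*((z-c[2])/d[:,2])[:,None]
def pix(s,X):
    X=np.array(X,float).reshape(-1,3)
    return cv2.projectPoints(X,cv2.Rodrigues(np.array(s["R"]))[0],np.array(s["t"]),K(s),np.array(s["distortion"]))[0].reshape(-1,2)
def det(s,label,kind="spot_point"):
    return [(round(d["p"],2),(s["R"].T@(np.array(d["xyz"])-s["t"])).round(3),pix(s,s["R"].T@(np.array(d["xyz"])-s["t"]))[0].round(0)) for d in getattr(manip,kind)(label,s)]
def tool(o=None):
    o=o or manip.observe(); return o["ee_pos"],Ro.from_euler("xyz",o["tool_rot"]).as_matrix()
def st():
    o=manip.observe(); p,R=tool(o)
    print("t",round(o["clock"],2),"p",p.round(4),"x",R[:,0].round(3),"y",R[:,1].round(3),"j",o["joints"].round(3),"F",o["wrist_force"].round(2),"M",o["ft_torque"].round(3),"op",round(o["opening"]*1e3,1))
    with open("log.txt","a") as f: f.write(repr((list(o["joints"]),list(o["ee_pos"]),list(o["tool_rot"])))+"\n")
    return o
def Rdes(xd,yd):
    x=np.array(xd,float);x/=np.linalg.norm(x);y=np.array(yd,float);y-=x*(x@y);y/=np.linalg.norm(y)
    return np.c_[x,y,np.cross(x,y)]
def down(yaw): return Rdes([0,0,-1],[np.cos(yaw),np.sin(yaw),0])
def go(pt,Rt,p=None,R=None):
    """increment from current (or given) pose to target; pt = TCP"""
    if p is None: p,R=tool()
    t=R.T@(np.array(pt)-p)*1e3; w=Ro.from_matrix(R.T@Rt).as_rotvec()
    print("inc mm",t.round(1),"rotvec",w.round(3),"| rows >=",round(max(np.linalg.norm(t)/41.7,np.degrees(np.linalg.norm(w))/7.16),1))
    return t,w
E
python3 - <<'E'
from h import *
st()
for n in ["top","scene"]:
    s=snap(n)
    for l in ["bar1","cup","nut1","ring_seat","plate","piston","bearing","wrench","cup_mid"]:
        print(n,l,*det(s,l),sep="\n   ")
E
```

```text
t 0.15 p [0.157  0.5267 0.2306] x [-0.    -0.001 -1.   ] y [-0.286 -0.958  0.001] j [ 1.566  0.256  0.107 -0.    -1.424 -0.285] F [ 0.66 -0.13 -0.18] M [-0.015 -0.047  0.016] op 85.2
top
   bar1
   (0.96, array([0.538, 0.47 , 0.017]), array([144., 280.]))
   (0.93, array([0.596, 0.334, 0.021]), array([201., 253.]))
   (0.78, array([0.469, 0.15 , 0.019]), array([282., 307.]))
   (0.65, array([0.468, 0.332, 0.013]), array([203., 309.]))
top
   cup
   (0.8, array([ 0.618,  0.027, -0.002]), array([334., 241.]))
   (0.8, array([ 0.67 ,  0.145, -0.003]), array([283., 220.]))
   (0.67, array([ 0.745, -0.167, -0.002]), array([414., 186.]))
top
   nut1
   (0.39, array([ 0.665, -0.118, -0.001]), array([395., 220.]))
top
   ring_seat
   (0.61, array([0.47 , 0.152, 0.021]), array([281., 307.]))
   (0.59, array([ 0.472, -0.022,  0.016]), array([357., 304.]))
top
   plate
   (0.98, array([ 0.525, -0.289, -0.001]), array([469., 277.]))
   (0.29, array([ 0.62 ,  0.027, -0.001]), array([334., 240.]))
top
   piston
   (0.94, array([ 0.763, -0.037, -0.003]), array([359., 179.]))
top
   bearing
   (0.54
[... 887 characters left out ...]
7, 0.182, 0.001]), array([404., 278.]))
scene
   ring_seat
   (0.96, array([ 0.474, -0.03 ,  0.024]), array([226., 254.]))
scene
   plate
   (0.88, array([ 0.522, -0.294, -0.001]), array([131., 363.]))
scene
   piston
   (0.64, array([ 0.759, -0.04 ,  0.002]), array([329., 352.]))
scene
   bearing
   (0.64, array([0.53 , 0.241, 0.001]), array([338., 204.]))
scene
   wrench
   (0.67, array([0.76 , 0.185, 0.001]), array([406., 278.]))
   (0.17, array([0.619, 0.023, 0.031]), array([297., 278.]))
scene
   cup_mid
   (0.84, array([0.666, 0.152, 0.032]), array([360., 252.]))
   (0.69, array([0.62 , 0.027, 0.031]), array([299., 277.]))
   (0.68, array([ 0.745, -0.164,  0.032]), array([272., 387.]))
```

```bash
python3 - <<'E'
import cv2
a=cv2.imread("pics/top0.png"); cv2.imwrite("pics/crop1.png",cv2.resize(a[150:340,130:430],None,fx=2.66,fy=2.66,interpolation=cv2.INTER_CUBIC))
a=cv2.imread("pics/scene0.png"); cv2.imwrite("pics/crop2.png",cv2.resize(a[130:400,200:450],None,fx=2.2,fy=2.2,interpolation=cv2.INTER_CUBIC))
E
```

```text
(no output)
```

View pics/crop1.png

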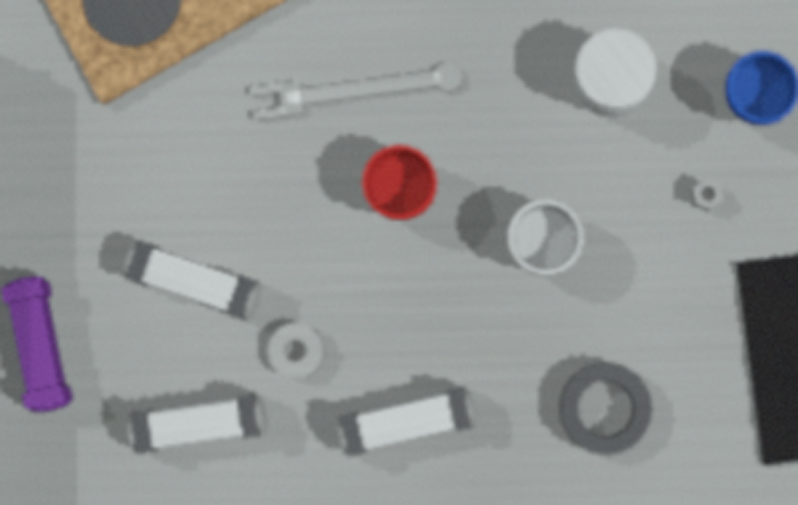

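View pics/crop2.png

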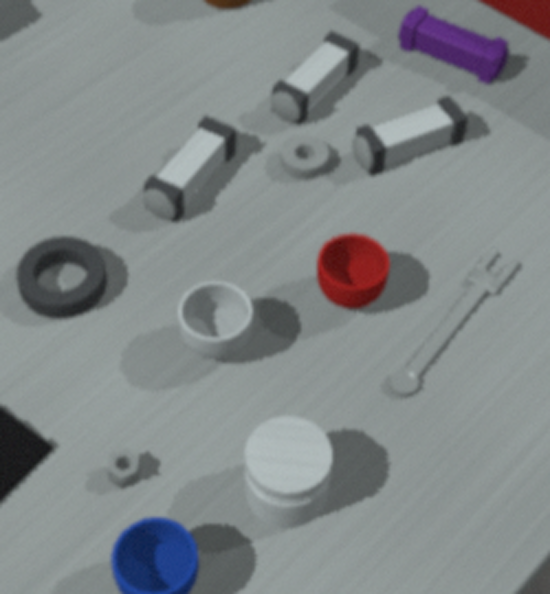

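```bash
python3 - <<'E'
from h import *
s=snap("top")
print(world(s,[(357.4,303.4)],.022),world(s,[(334.9,239.1)],.05),world(s,[(396.2,222.8)],.018))
go([.622,.027,.20],down(1.281+np.pi))
go([.622,.027,.20],down(np.pi/2))
go([.622,.027,.20],down(0))
E
```

```text
[[ 0.47280896 -0.02267083  0.022     ]] [[0.6187458  0.02591258 0.05      ]] [[ 0.6559426 -0.1181769  0.018    ]]
inc mm [  31.3  346.3 -588.4] rotvec [-0. -0.  0.] | rows >= 16.4
inc mm [  31.3  346.3 -588.4] rotvec [2.852 0.    0.   ] | rows >= 22.8
inc mm [  31.3  346.3 -588.4] rotvec [-1.861 -0.     0.   ] | rows >= 16.4
```

Call:
step_arm([
  [85,31,346,-588,0,0,0],
  [85,31,346,-588,0,0,0],
  [85,31,346,-588,0,0,0],
  [85,31,346,-588,0,0,0],
  [85,31,346,-588,0,0,0],
  [85,31,346,-588,0,0,0],
  [85,31,346,-588,0,0,0],
  [85,31,346,-588,0,0,0],
  [85,31,346,-588,0,0,0],
  [85,31,346,-588,0,0,0],
  [85,31,346,-588,0,0,0],
  [85,31,346,-588,0,0,0],
])

```text
clock: 2.2
ee_pos: [0.4984, 0.1595, 0.2088]
tool_rot: [-2.325, 1.57, 0.527]
wrist_force: [1.6, -0.5, -0.1]
opening: 0.0847
```

```bash
python3 - <<'E'
from h import *
st()
go([.622,.027,.20],down(1.281+np.pi))
E
```

```text
t 2.2 p [0.4984 0.1595 0.2088] x [ 0.001  0.    -1.   ] y [-0.286 -0.958 -0.   ] j [ 0.609  0.21  -0.008  0.    -1.352  0.672] F [ 1.59 -0.46 -0.06] M [ 0.204 -0.107  0.016] op 84.7
inc mm [   8.8   91.7 -156.3] rotvec [ 0. -0.  0.] | rows >= 4.3
```

Call:
step_arm([
  [85,9,92,-156,0,0,0],
  [85,9,92,-156,0,0,0],
  [85,9,92,-156,0,0,0],
  [85,9,92,-156,0,0,0],
  [85,9,92,-156,0,0,0],
  [85,9,92,-156,0,0,0],
])

```text
clock: 2.7
ee_pos: [0.622, 0.0253, 0.1979]
tool_rot: [0.82, 1.568, -2.615]
wrist_force: [-0.7, 0.2, -0.4]
opening: 0.0849
```

```bash
python3 - <<'E'
from h import *
st()
s=snap("wrist","w1")
print(det(s,"cup_mid"),det(s,"ring_seat"),det(s,"nut1"))
E
```

```text
t 2.7 p [0.622  0.0253 0.1979] x [-0.002 -0.001 -1.   ] y [-0.29  -0.957  0.002] j [ 2.920e-01  4.120e-01  2.480e-01  1.000e-03 -1.409e+00  9.850e-01] F [-0.75  0.21 -0.39] M [0.103 0.134 0.023] op 84.9
[(0.91, array([0.622, 0.025, 0.034]), array([314., 216.])), (0.85, array([0.667, 0.149, 0.031]), array([166., 208.]))] [(0.65, array([ 0.475, -0.026,  0.025]), array([403., 334.])), (0.41, array([0.762, 0.181, 0.001]), array([102., 112.]))] [(0.79, array([ 0.658, -0.117,  0.001]), array([451., 127.]))]
```

View pics/w1.png

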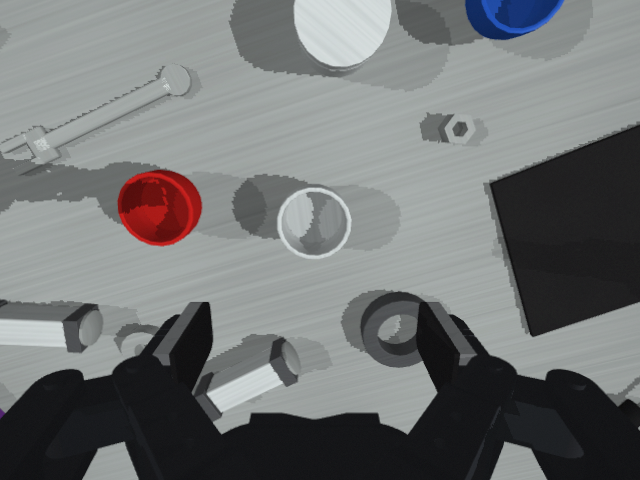

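```bash
python3 - <<'E'
from h import *
s=snap("wrist")
print(world(s,[(314,223)],.05),world(s,[(460.5,129)],.018))
a=s["frame"][90:170,400:520,::-1]; cv2.imwrite("pics/nut.png",cv2.resize(a,None,fx=6,fy=6,interpolation=cv2.INTER_CUBIC))
go([.620,.0262,.10],Rdes([0,0,-1],tool()[1][:,1]))
E
```

```text
[[0.61822222 0.02969658 0.05      ]] [[ 0.65474453 -0.11444     0.018     ]]
inc mm [100.1   3.2  -0.8] rotvec [-0. -0.  0.] | rows >= 2.4
```

View pics/nut.png

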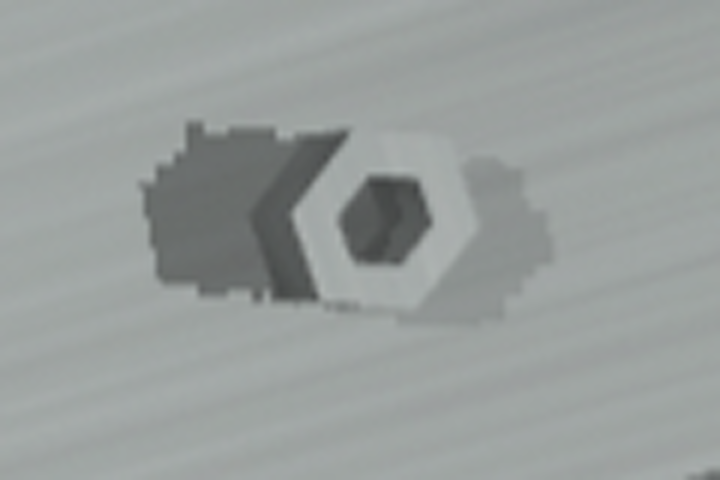

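Call:
step_arm([
  [85,100,2,-1,0,0,0],
  [85,100,2,-1,0,0,0],
  [85,100,2,-1,0,0,0],
  [85,140,2,-1,0,0,0],
  [85,165,2,-1,0,0,0],
  [85,182,2,-1,0,0,0],
  [85,182,2,-1,0,0,0],
])

```text
clock: 3.53
ee_pos: [0.6175, 0.027, 0.0138]
tool_rot: [0.415, 1.563, -3.016]
wrist_force: [-0.7, -1.1, -0.0]
opening: 0.0849
```

```bash
python3 - <<'E'
from h import *
st()
s=snap("scene","s2");a=s["frame"][170:340,180:400,::-1]; cv2.imwrite("pics/s2.png",cv2.resize(a,None,fx=3.5,fy=3.5,interpolation=cv2.INTER_CUBIC))
s=snap("wrist","w2")
E
```

```text
t 3.53 p [0.6175 0.027  0.0138] x [-0.007 -0.001 -1.   ] y [-0.285 -0.959  0.003] j [ 0.295  0.536 -0.044 -0.001 -0.998  0.987] F [-0.67 -1.09 -0.01] M [-0.013  0.137 -0.011] op 84.9
```

View pics/s2.png

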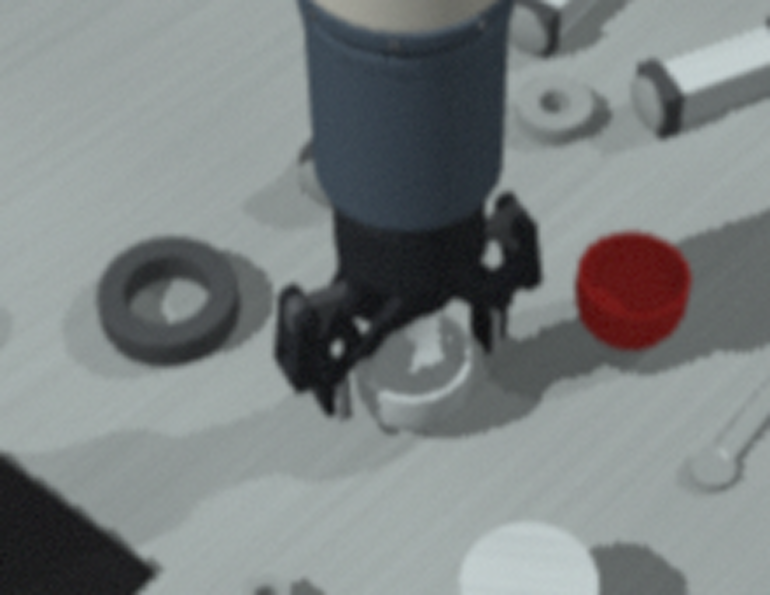

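View pics/w2.png

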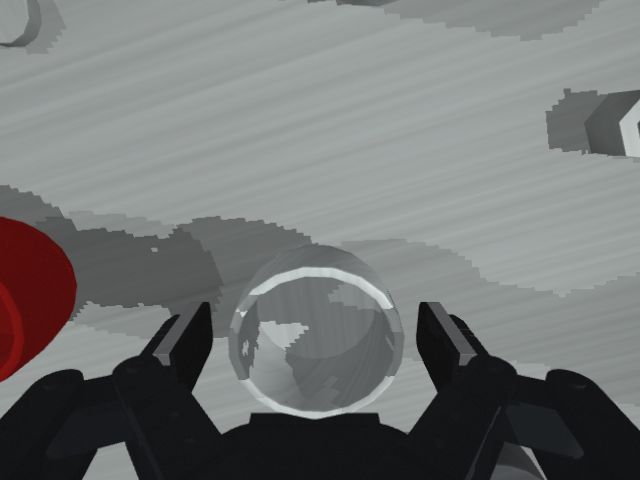

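Call:
step_arm([
  [85,-2,0,-2,0,0,0],
  [55,-2,0,-2,0,0,0],
  [55,-2,0,-2,0,0,0],
  [55,-2,0,-2,0,0,0],
  [55,-2,0,-2,0,0,0],
  [55,-2,0,-2,0,0,0],
])

```text
clock: 4.13
ee_pos: [0.6244, 0.0259, 0.0222]
tool_rot: [-2.784, 1.566, 0.069]
wrist_force: [-1.6, -0.4, 7.6]
opening: 0.061
```

```bash
python3 - <<'E'
from h import *
st()
s=snap("wrist","w3")
E
```

```text
t 4.13 p [0.6244 0.0259 0.0222] x [ 0.004  0.    -1.   ] y [-0.285 -0.958 -0.002] j [ 2.920e-01  5.320e-01 -2.800e-02  1.000e-03 -1.007e+00  9.890e-01] F [-1.59 -0.39  7.56] M [ 0.027  0.386 -0.035] op 61.0
```

View pics/w3.png

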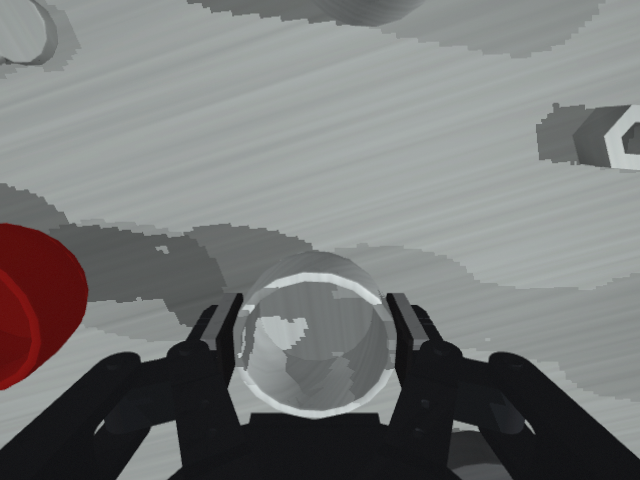

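Call:
step_arm([
  [55,-10,0,0,0,0,0],
  [55,-30,0,0,0,0,0],
  [55,-60,0,0,0,0,0],
  [55,-80,0,0,0,0,0],
  [55,-80,0,0,0,0,0],
  [55,-80,0,0,0,0,0],
])

```text
clock: 4.68
ee_pos: [0.6231, 0.0261, 0.1006]
tool_rot: [-2.222, 1.568, 0.63]
wrist_force: [0.3, 0.3, -5.4]
opening: 0.0609
```

```bash
python3 - <<'E'
from h import *
st()
s=snap("wrist","w4")
s=snap("scene");a=s["frame"][130:340,180:400,::-1]; cv2.imwrite("pics/s4.png",cv2.resize(a,None,fx=2.8,fy=2.8,interpolation=cv2.INTER_CUBIC))
E
```

```text
t 4.68 p [0.6231 0.0261 0.1006] x [ 0.002  0.001 -1.   ] y [-0.286 -0.958 -0.002] j [ 2.920e-01  4.630e-01  7.500e-02 -1.000e-03 -1.181e+00  9.890e-01] F [ 0.27  0.3  -5.42] M [-0.056  0.043 -0.007] op 60.9
```

View pics/w4.png

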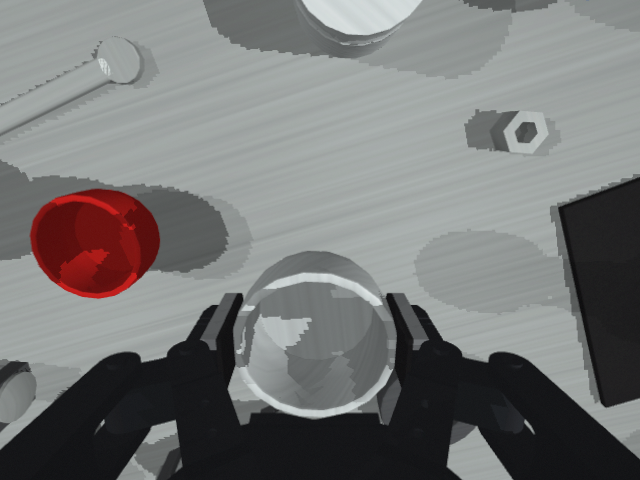

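View pics/s4.png

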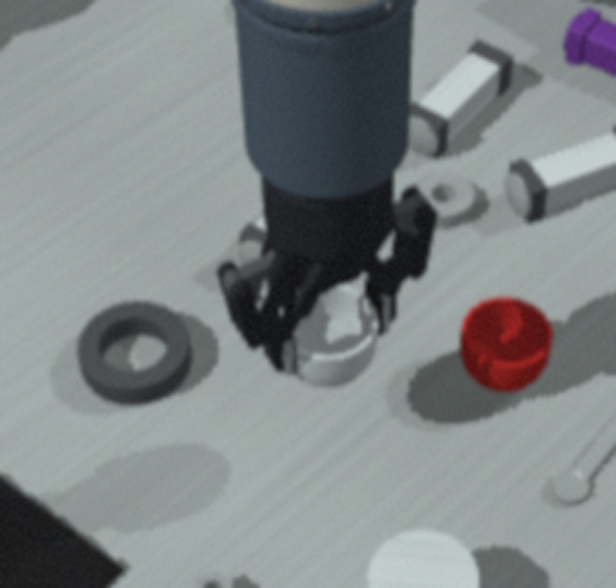

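```bash
python3 - <<'E'
from h import *
s=snap("wrist")
p,R=tool()
c=world(s,[(316,344)],p[2]+.0278)[0]; e=c-p; print(c,R.T@e)
print([det(s,"cup_mid")])
tgt=np.array([.473,-.0235,0])-[e[0],e[1],0]; print(tgt)
tgt[2]=.10; go(tgt,Rdes([0,0,-1],R[:,1]))
E
```

```text
[0.61977942 0.02501016 0.12536915] [-0.02779361  0.00113695  0.00138561]
[[(0.82, array([0.619, 0.026, 0.107]), array([315., 320.])), (0.81, array([0.668, 0.148, 0.036]), array([ 98., 243.]))]]
[ 0.47454341 -0.02281056  0.        ]
inc mm [ -1.8  88.5 126.9] rotvec [ 0.     0.004 -0.001] | rows >= 3.7
```

Call:
step_arm([
  [55,0,22,32,0,0,0],
  [55,0,45,64,0,0,0],
  [55,0,66,95,0,0,0],
  [55,0,88,127,0,0,0],
  [55,0,88,127,0,0,0],
  [55,0,88,127,0,0,0],
  [55,0,88,127,0,0,0],
])

```text
clock: 5.47
ee_pos: [0.4762, -0.0223, 0.0996]
tool_rot: [3.039, 1.57, -0.393]
wrist_force: [0.1, 0.2, -4.0]
opening: 0.0612
```

```bash
python3 - <<'E'
from h import *
for i in range(4):
    st(); s=snap("wrist","w5")
print(det(s,"cup_mid"),det(s,"ring_seat"))
s=snap("top"); print(det(s,"cup_mid"),det(s,"ring_seat"))
a=s["frame"][250:400,260:460,::-1]; cv2.imwrite("pics/t5.png",cv2.resize(a,None,fx=4,fy=4,interpolation=cv2.INTER_CUBIC))
s=snap("scene"); print(det(s,"cup_mid"),det(s,"ring_seat"))
a=s["frame"][130:340,150:370,::-1]; cv2.imwrite("pics/s5.png",cv2.resize(a,None,fx=2.8,fy=2.8,interpolation=cv2.INTER_CUBIC))
E
```

```text
t 5.47 p [ 0.4762 -0.0223  0.0996] x [ 0. -0. -1.] y [-0.286 -0.958  0.   ] j [ 0.283  0.197 -0.317  0.    -1.056  0.998] F [ 0.13  0.23 -4.01] M [ 0.008 -0.079  0.062] op 61.2
t 5.52 p [ 0.4769 -0.022   0.0996] x [ 0.001  0.    -1.   ] y [-0.286 -0.958 -0.   ] j [ 0.283  0.198 -0.316  0.    -1.056  0.998] F [ 0.22 -0.44 -3.75] M [-0.013 -0.131 -0.027] op 61.1
t 5.57 p [ 0.477  -0.0219  0.0995] x [ 0.001  0.    -1.   ] y [-0.286 -0.958 -0.   ] j [ 0.283  0.198 -0.316  0.    -1.056  0.998] F [-0.41  0.17 -3.86] M [-0.016 -0.092 -0.044] op 61.2
t 5.62 p [ 0.477  -0.0219  0.0994] x [ 0.  0. -1.] y [-0.286 -0.958 -0.   ] j [ 0.283  0.199 -0.315  0.    -1.056  0.998] F [ 0.93  0.23 -4.05] M [-0.015 -0.04   0.06 ] op 60.8
[(0.7, array([ 0.476, -0.023,  0.112]), array([316., 322.]))] []
[(0.95, array([ 0.749, -0.165,  0.033]), array([415., 182.])), (0.9, array([0.672, 0.146, 0.032]), array([281., 218.]))] []
[(0.88, array([0.666, 0.15 , 0.035]), array([359., 252.])), (0.83, array([ 0.743, -0.166,  0.031]), array([270., 387.])), (0.57, array([ 0.469, -0.022,  0.11 ]), array([222., 221.]))] [(0.57, array([ 0.473, -0.026,  0.027]), array([227., 252.]))]
```

View pics/w5.png

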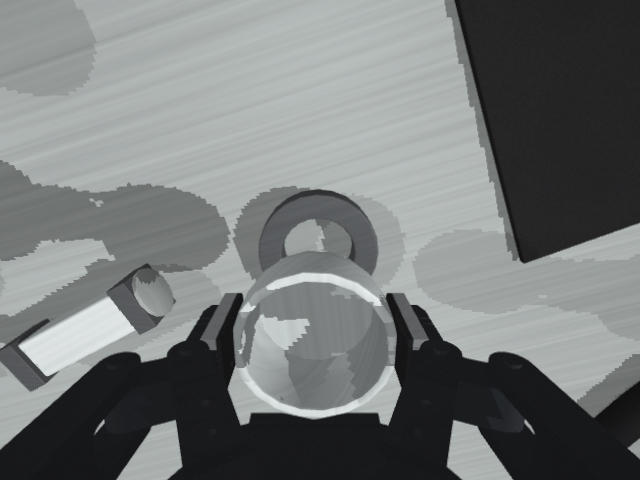

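View pics/s5.png

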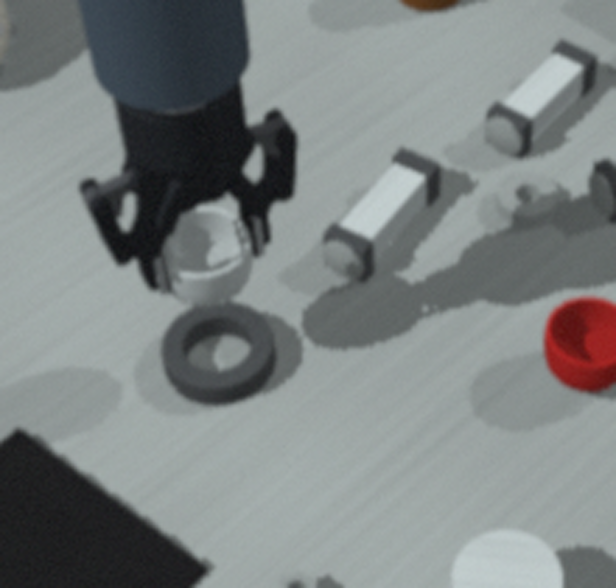

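Call:
step_arm([
  [55,20,2,2,0,0,0],
  [55,40,2,2,0,0,0],
  [55,55,2,2,0,0,0],
  [55,62,2,2,0,0,0],
  [55,62,2,2,0,0,0],
  [55,62,2,2,0,0,0],
])

```text
clock: 6.57
ee_pos: [0.4737, -0.0236, 0.038]
tool_rot: [2.922, 1.571, -0.51]
wrist_force: [-0.1, -0.8, -3.9]
opening: 0.0608
```

```bash
python3 - <<'E'
from h import *
st(); s=snap("wrist","w6"); st()
s=snap("scene","s6"); a=s["frame"][200:300,180:280,::-1]; cv2.imwrite("pics/s6.png",cv2.resize(a,None,fx=6,fy=6,interpolation=cv2.INTER_CUBIC))
E
```

```text
t 6.57 p [ 0.4737 -0.0236  0.038 ] x [ 0. -0. -1.] y [-0.286 -0.958  0.   ] j [ 0.282  0.264 -0.412  0.    -0.895  0.999] F [-0.15 -0.77 -3.94] M [-0.001 -0.012 -0.   ] op 60.8
t 6.62 p [ 0.4738 -0.0235  0.0382] x [ 0.001  0.    -1.   ] y [-0.286 -0.958 -0.   ] j [ 0.282  0.263 -0.412  0.    -0.895  0.999] F [ 0.7   1.18 -4.59] M [-0.03  -0.044 -0.048] op 61.2
```

View pics/s6.png

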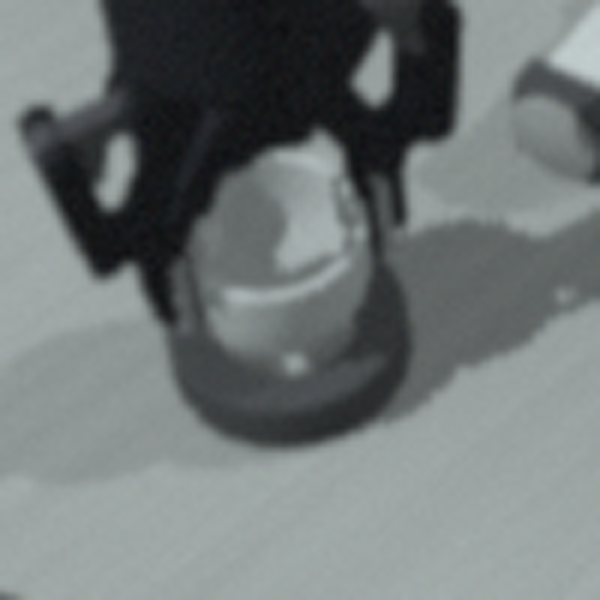

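View pics/w6.png

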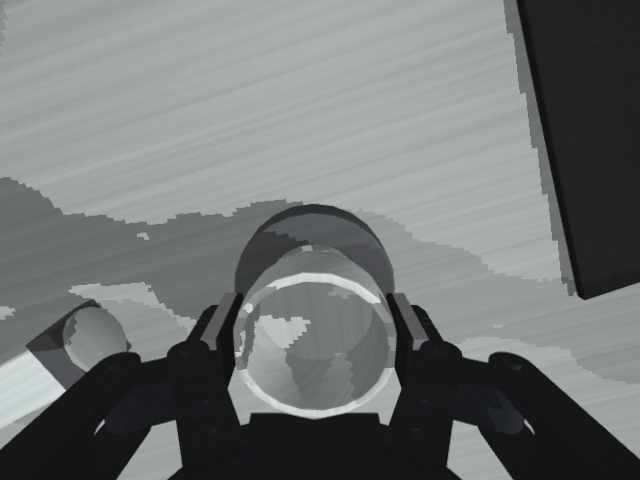

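Call:
step_arm([
  [55,1,0,0,0,0,0],
  [55,2,0,0,0,0,0],
  [55,3,0,0,0,0,0],
  [55,4,0,0,0,0,0],
  [55,4,0,0,0,0,0],
])

```text
clock: 7.08
ee_pos: [0.4752, -0.0237, 0.0349]
tool_rot: [-2.938, 1.567, -0.085]
wrist_force: [1.5, -1.1, 4.7]
opening: 0.0607
```

```bash
python3 - <<'E'
from h import *
st()
E
```

```text
t 7.08 p [ 0.4752 -0.0237  0.0349] x [ 0.004 -0.    -1.   ] y [-0.285 -0.959 -0.001] j [ 0.282  0.268 -0.417  0.002 -0.883  0.999] F [ 1.52 -1.05  4.68] M [-0.46  -0.347  0.032] op 60.7
```

Call:
step_arm([
  [64,0,0,0,0,0,0],
  [70,0,0,0,0,0,0],
  [85,0,0,0,0,0,0],
  [85,0,0,0,0,0,0],
  [85,0,0,0,0,0,0],
  [85,-30,0,0,0,0,0],
  [85,-70,0,0,0,0,0],
  [85,-110,0,0,0,0,0],
  [85,-110,0,0,0,0,0],
])

```text
clock: 7.83
ee_pos: [0.4781, -0.0236, 0.1516]
tool_rot: [-2.823, 1.557, 0.03]
wrist_force: [1.5, 0.8, 1.0]
opening: 0.085
```

```bash
python3 - <<'E'
from h import *
st()
s=snap("scene"); a=s["frame"][200:300,180:280,::-1]; cv2.imwrite("pics/s7.png",cv2.resize(a,None,fx=6,fy=6,interpolation=cv2.INTER_CUBIC))
s=snap("wrist","w7")
print(det(s,"cup_mid"),det(s,"nut1"))
st()
E
```

```text
t 7.83 p [ 0.4781 -0.0236  0.1516] x [ 0.014  0.    -1.   ] y [-0.284 -0.959 -0.004] j [ 0.282  0.146 -0.238  0.004 -1.173  0.999] F [1.55 0.79 0.95] M [ 0.037 -0.207  0.015] op 85.0
[(0.89, array([ 0.474, -0.023,  0.047]), array([315., 242.]))] []
t 8.03 p [ 0.4727 -0.0236  0.1427] x [-0.002  0.    -1.   ] y [-0.286 -0.958  0.   ] j [ 2.820e-01  1.540e-01 -2.510e-01 -1.000e-03 -1.168e+00  9.990e-01] F [ 0.66 -0.19 -0.46] M [-0.011  0.019  0.018] op 84.8
```

View pics/s7.png

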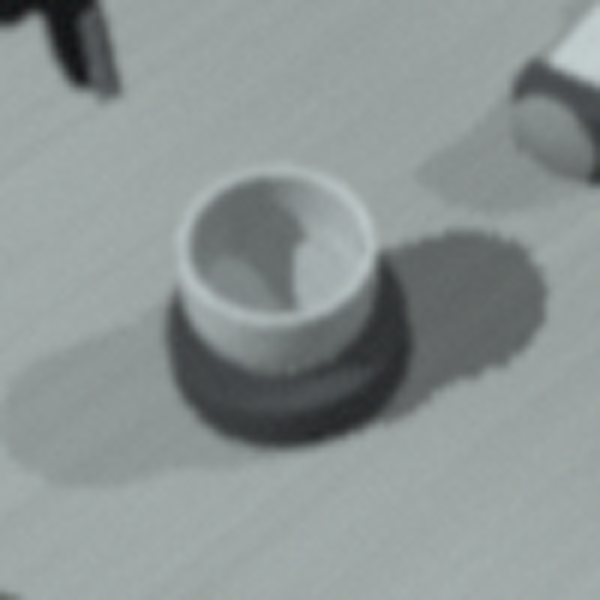

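View pics/w7.png

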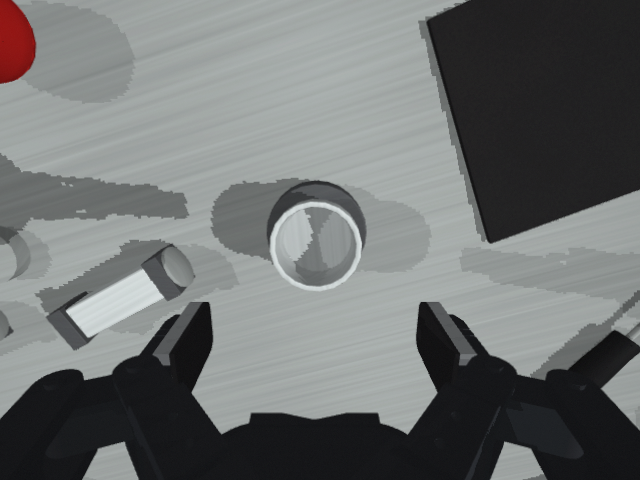

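```bash
python3 - <<'E'
from h import *
s=snap("wrist"); print(world(s,[(316,246)],.061))
st(); p,R=tool(); go([.656,-.116,.13],Rdes([0,0,-1],R[:,1]))
E
```

```text
[[ 0.47242651 -0.02522445  0.061     ]]
t 8.08 p [ 0.4725 -0.0237  0.1423] x [-0.003 -0.    -1.   ] y [-0.286 -0.958  0.001] j [ 2.820e-01  1.540e-01 -2.520e-01 -1.000e-03 -1.168e+00  9.990e-01] F [-0.09  0.34  0.32] M [-0.033  0.026  0.026] op 85.0
inc mm [  11.9   36.  -202.3] rotvec [-0.     0.002 -0.001] | rows >= 4.9
```

Call:
step_arm([
  [85,0,9,-40,0,0,0],
  [85,3,18,-80,0,0,0],
  [85,6,24,-120,0,0,0],
  [85,9,30,-160,0,0,0],
  [60,12,36,-202,0,0,0],
  [60,12,36,-202,0,0,0],
  [60,12,36,-202,0,0,0],
  [60,12,36,-202,0,0,0],
])

```text
clock: 8.75
ee_pos: [0.6559, -0.1159, 0.1294]
tool_rot: [0.308, 1.567, -3.124]
wrist_force: [-1.4, 0.6, 0.1]
opening: 0.0599
```

```bash
python3 - <<'E'
from h import *
s=snap("wrist"); s=snap("wrist","w8"); st(); print(det(s,"nut1"))
u,v=pix(s,[.656,-.116,.018])[0].astype(int); print(u,v)
a=s["frame"][v-50:v+50,u-60:u+60,::-1]; cv2.imwrite("pics/nut2.png",cv2.resize(a,None,fx=6,fy=6,interpolation=cv2.INTER_CUBIC))
E
```

```text
t 8.85 p [ 0.656  -0.1154  0.1318] x [-0. -0. -1.] y [-0.285 -0.958  0.   ] j [ 0.06   0.525  0.261  0.    -1.307  1.222] F [0.16 0.19 0.08] M [ 0.026  0.001 -0.059] op 59.8
[(0.92, array([ 0.661, -0.115,  0.003]), array([311., 222.])), (0.58, array([ 0.517, -0.29 , -0.   ]), array([552., 318.]))]
314 232
```

View pics/nut2.png

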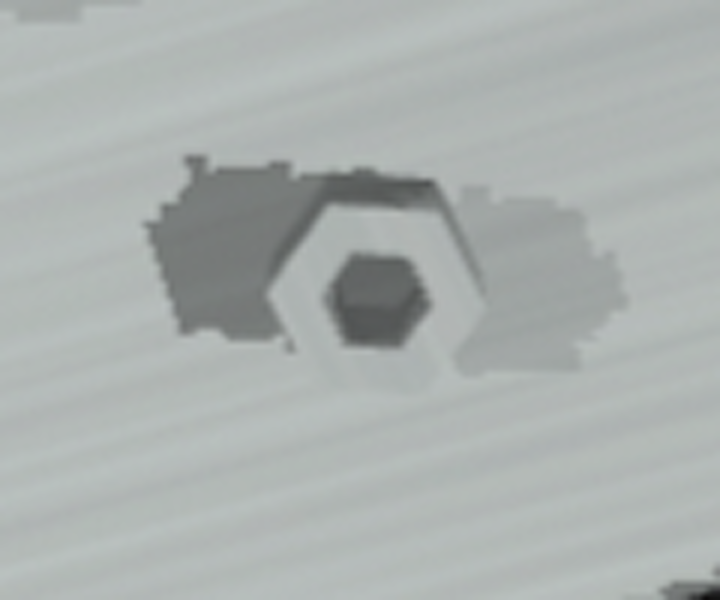

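```bash
python3 - <<'E'
from h import *
s=snap("wrist"); 
V=np.array([(328,202),(438,210),(486,300),(268,293)])/6+[254,182]
W=world(s,V,.018)[:,:2]
print((W[2]+W[3])/2, world(s,[(377/6+254,300/6+182)],.018), np.linalg.norm(W[2]-W[3]))
for a,b in [(0,1),(1,2),(0,3)]:
    d=W[b]-W[a]; print(np.degrees(np.arctan2(d[1],d[0]))%60)
d=W[2]-W[3]; print("diag",np.degrees(np.arctan2(d[1],d[0]))%60)
p,R=tool(); print("jaw",np.degrees(np.arctan2(R[1,1],R[0,1]))%60)
E
```

```text
[ 0.65636527 -0.11783674] [[ 0.6559264  -0.11770117  0.018     ]] 0.027482600553103073
9.134165491488844
11.282361451436913
10.516655126264112
diag 11.499212941921343
jaw 13.442590194812567
```

```bash
python3 - <<'E'
from h import *
p,R=tool(); st()
y=Ro.from_rotvec([0,0,np.radians(27.2)]).apply(R[:,1])
go([.6562,-.1177,.05],Rdes([0,0,-1],y));go([.6562,-.1177,.006],Rdes([0,0,-1],y))
E
```

```text
t 8.95 p [ 0.6562 -0.1153  0.1327] x [ 0.001  0.    -1.   ] y [-0.285 -0.959 -0.   ] j [ 0.06   0.524  0.261  0.    -1.307  1.222] F [0.62 0.09 1.32] M [-0.007  0.033  0.012] op 60.2
inc mm [82.7  2.4 -0.6] rotvec [-0.475 -0.001  0.   ] | rows >= 3.8
inc mm [126.7   2.4  -0.6] rotvec [-0.475 -0.001  0.   ] | rows >= 3.8
```

Call:
step_arm([
  [60,20,2.4,-0.6,-0.12,0,0],
  [60,40,2.4,-0.6,-0.24,0,0],
  [60,60,2.4,-0.6,-0.36,0,0],
  [60,80,2.4,-0.6,-0.475,0,0],
  [60,105,2.4,-0.6,-0.475,0,0],
  [60,118,2.4,-0.6,-0.475,0,0],
  [60,124,2.4,-0.6,-0.475,0,0],
  [60,124,2.4,-0.6,-0.475,0,0],
  [60,124,2.4,-0.6,-0.475,0,0],
])

```text
clock: 9.7
ee_pos: [0.6571, -0.1182, 0.009]
tool_rot: [2.729, 1.569, -0.227]
wrist_force: [-0.6, -0.4, 0.5]
opening: 0.0601
```

```bash
python3 - <<'E'
from h import *
s=snap("wrist","w9"); st()
E
```

```text
t 9.75 p [ 0.6576 -0.1182  0.0095] x [ 0.003 -0.    -1.   ] y [ 0.185 -0.983  0.001] j [ 5.600e-02  6.190e-01  9.400e-02  1.000e-03 -1.043e+00  1.701e+00] F [-0.2  -0.55  0.89] M [-0.001 -0.009 -0.022] op 60.0
```

View pics/w9.png

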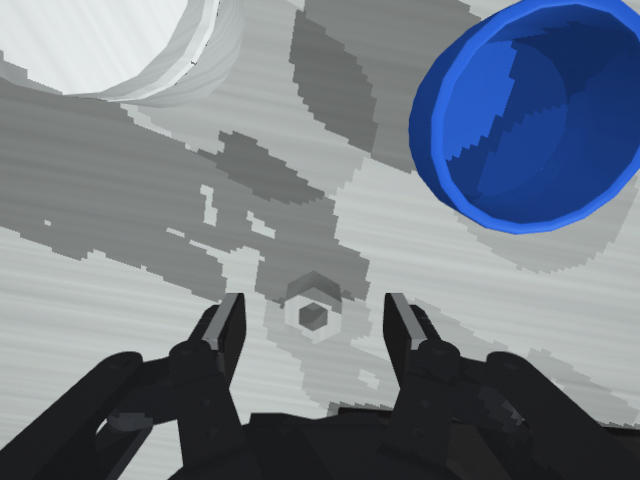

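Call:
step_arm([
  [45,4,0,0,0,0,0],
  [10,4,0,0,0,0,0],
  [10,4,0,0,0,0,0],
  [10,4,0,0,0,0,0],
  [10,4,0,0,0,0,0],
  [10,4,0,0,0,0,0],
  [10,-20,0,0,0,0,0],
  [10,-60,0,0,0,0,0],
  [10,-90,0,0,0,0,0],
  [10,-90,0,0,0,0,0],
  [10,-90,0,0,0,0,0],
])

```text
clock: 10.67
ee_pos: [0.658, -0.1183, 0.1001]
tool_rot: [2.994, 1.566, 0.037]
wrist_force: [-0.8, -0.3, -1.2]
opening: 0.0223
```

```bash
python3 - <<'E'
from h import *
s=snap("wrist","w10"); st()
p,R=tool()
go([.4727,-.0245,.105],Rdes([0,0,-1],R[:,1]))
E
```

```text
t 10.72 p [ 0.6567 -0.1181  0.0979] x [ 0.001  0.001 -1.   ] y [ 0.184 -0.983 -0.   ] j [ 5.500e-02  5.470e-01  2.090e-01 -1.000e-03 -1.232e+00  1.701e+00] F [-1.2   0.39 -2.07] M [0.042 0.033 0.054] op 22.1
inc mm [  -7.2 -125.8  163.6] rotvec [-0.    -0.001  0.   ] | rows >= 5.0
```

View pics/w10.png

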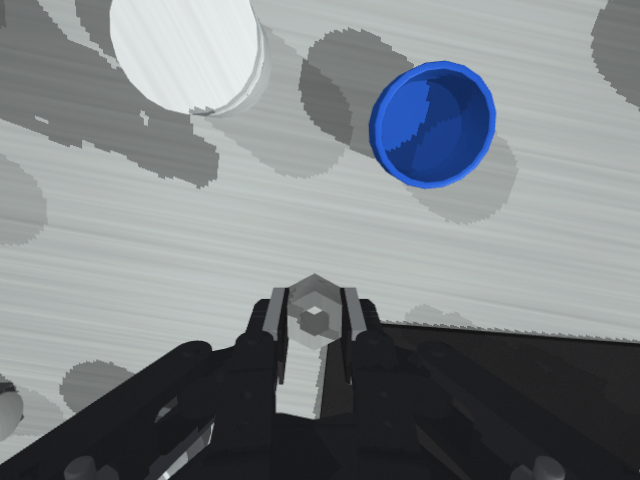

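Call:
step_arm([
  [10,-7,-25,32,0,0,0],
  [10,-7,-50,65,0,0,0],
  [10,-7,-75,98,0,0,0],
  [10,-7,-100,130,0,0,0],
  [10,-7,-126,163.5,0,0,0],
  [10,-7,-126,163.5,0,0,0],
  [10,-7,-126,163.5,0,0,0],
  [10,-7,-126,163.5,0,0,0],
])

```text
clock: 11.38
ee_pos: [0.4725, -0.0245, 0.1041]
tool_rot: [0.233, 1.57, -2.723]
wrist_force: [-0.0, -0.0, -0.3]
opening: 0.0223
```

```bash
python3 - <<'E'
from h import *
s=snap("wrist");s=snap("wrist","w11"); st()
p,R=tool()
go([.4727,-.0245,.062],Rdes([0,0,-1],R[:,1]))
E
```

```text
t 11.48 p [ 0.4735 -0.0248  0.1042] x [-0. -0. -1.] y [ 0.184 -0.983  0.   ] j [ 0.28   0.188 -0.316  0.    -1.068  1.476] F [-0.03  1.15 -0.48] M [-0.04  -0.034  0.011] op 22.3
inc mm [42.2 -0.4  0.7] rotvec [-0.  0. -0.] | rows >= 1.0
```

View pics/w11.png

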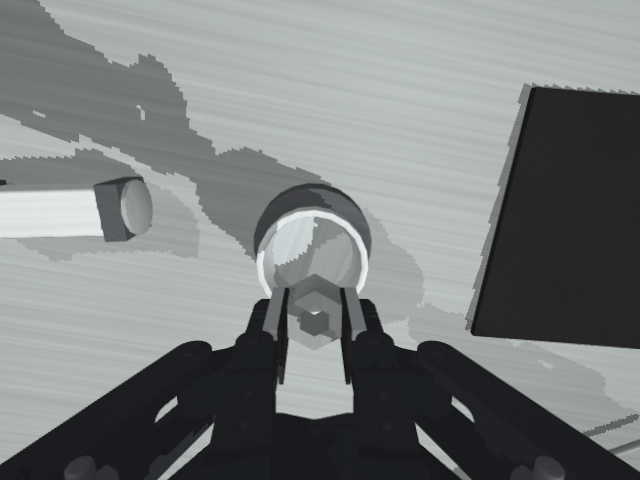

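Call:
step_arm([
  [10,20,-0.4,0.7,0,0,0],
  [10,36,-0.4,0.7,0,0,0],
  [10,44,-0.4,0.7,0,0,0],
  [10,44,-0.4,0.7,0,0,0],
  [10,44,-0.4,0.7,0,0,0],
  [34,44,-0.4,0.7,0,0,0],
  [34,44,-0.4,0.7,0,0,0],
  [34,44,-0.4,0.7,0,0,0],
  [34,20,-0.4,0.7,0,0,0],
  [34,-20,-0.4,0.7,0,0,0],
  [50,-50,-0.4,0.7,0,0,0],
  [50,-50,-0.4,0.7,0,0,0],
])

```text
clock: 12.48
ee_pos: [0.4761, -0.0242, 0.1619]
tool_rot: [3.008, 1.558, 0.052]
wrist_force: [0.8, 0.5, 1.0]
opening: 0.0497
```

```bash
python3 - <<'E'
from h import *
s=snap("wrist");s=snap("wrist","w12"); st()
s=snap("scene","s12");print(det(s,"bar1"))
s=snap("top","t12");print(det(s,"bar1"),det(s,"nut1"))
E
```

```text
t 12.58 p [ 0.473  -0.0239  0.1565] x [ 0.004  0.001 -1.   ] y [ 0.184 -0.983 -0.001] j [ 0.281  0.14  -0.231 -0.    -1.195  1.475] F [ 0.05 -0.37  0.46] M [0.017 0.086 0.003] op 49.8
[(0.85, array([0.541, 0.468, 0.02 ]), array([406., 151.])), (0.75, array([0.462, 0.149, 0.018]), array([286., 205.])), (0.68, array([0.463, 0.328, 0.019]), array([342., 164.])), (0.61, array([0.592, 0.329, 0.02 ]), array([386., 192.]))]
[(0.87, array([0.47 , 0.149, 0.018]), array([282., 306.])), (0.82, array([0.54 , 0.47 , 0.016]), array([144., 279.])), (0.79, array([0.594, 0.334, 0.017]), array([201., 254.])), (0.61, array([0.468, 0.33 , 0.013]), array([204., 309.]))] [(0.74, array([0.532, 0.241, 0.001]), array([242., 280.]))]
```

View pics/w12.png

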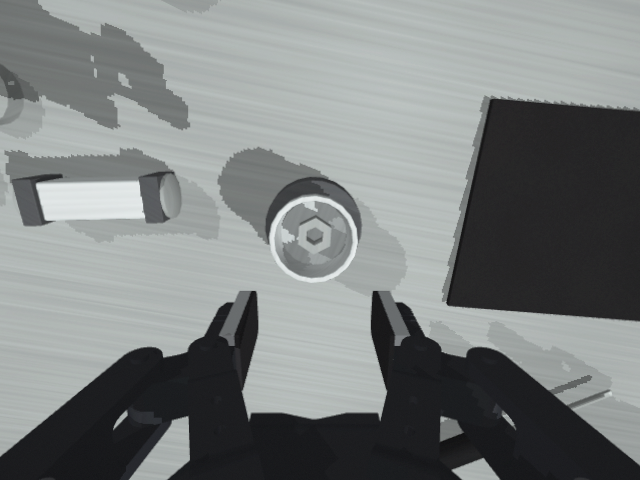

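View pics/s12.png

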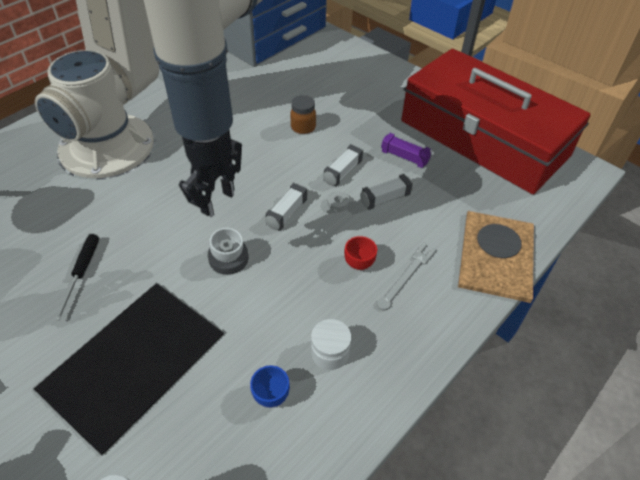

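View pics/t12.png

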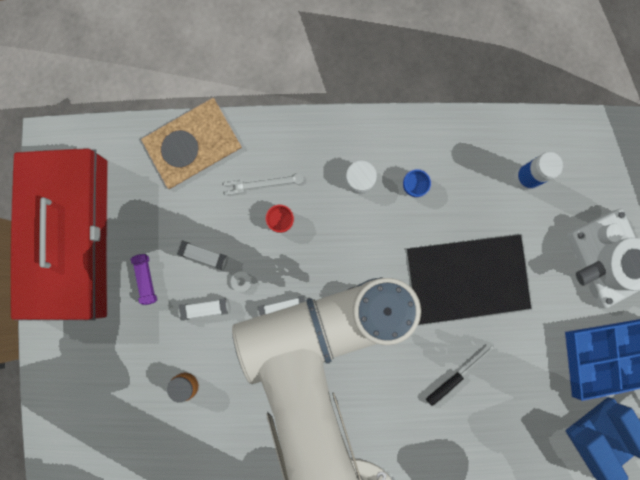

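```bash
python3 - <<'E'
from h import *
st(); p,R=tool(); go([.467,.15,.17],down(np.radians(-167)))
E
```

```text
t 12.83 p [ 0.4713 -0.0244  0.1536] x [-0.002 -0.    -1.   ] y [ 0.184 -0.983  0.   ] j [ 0.281  0.143 -0.235 -0.    -1.195  1.475] F [ 0.45  0.25 -0.21] M [-0.033 -0.029 -0.018] op 49.6
inc mm [ -16.4 -172.2  -27.8] rotvec [ 1.529  0.002 -0.002] | rows >= 12.2
```

Call:
step_arm([
  [60,-16,-16,-2,0.12,0,0],
  [60,-16,-32,-4,0.24,0,0],
  [60,-16,-48,-8,0.36,0,0],
  [60,-16,-64,-12,0.48,0,0],
  [60,-16,-80,-16,0.6,0,0],
  [60,-16,-96,-20,0.72,0,0],
  [60,-16,-112,-24,0.84,0,0],
  [60,-16,-128,-28,0.96,0,0],
  [60,-16,-144,-28,1.08,0,0],
  [60,-16,-160,-28,1.2,0,0],
  [60,-16,-172,-28,1.32,0,0],
  [60,-16,-172,-28,1.44,0,0],
])

```text
clock: 13.83
ee_pos: [0.4673, 0.1515, 0.1697]
tool_rot: [1.682, 1.569, -2.718]
wrist_force: [1.2, 0.0, 0.3]
opening: 0.06
```

```bash
python3 - <<'E'
from h import *
s=snap("wrist");s=snap("wrist","w13"); st(); print(det(s,"bar1"))
E
```

```text
t 13.93 p [0.4674 0.1502 0.1698] x [-0.001 -0.001 -1.   ] y [-0.951 -0.311  0.002] j [ 0.631  0.169 -0.161 -0.    -1.243 -0.315] F [ 0.95  0.77 -0.11] M [ 0.051  0.028 -0.017] op 59.9
[(0.97, array([0.54 , 0.473, 0.017]), array([162., 473.])), (0.8, array([0.464, 0.33 , 0.02 ]), array([263., 388.])), (0.65, array([0.586, 0.331, 0.02 ]), array([140., 359.])), (0.61, array([0.465, 0.147, 0.021]), array([317., 219.]))]
```

View pics/w13.png

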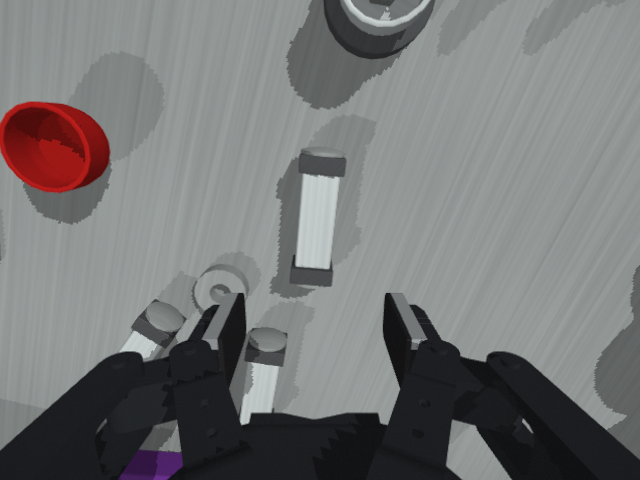

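```bash
python3 - <<'E'
from h import *
s=snap("wrist")
W=world(s,[(304,174),(339,178),(328,270),(296,268)],.033)
a=(W[0]+W[1])/2;b=(W[2]+W[3])/2;print(a,b,(a+b)/2,np.linalg.norm(a-b),np.degrees(np.arctan2(*(a-b)[1::-1])))
s=snap("top")
E
cat log.txt | wc -l
```

```text
[0.47387542 0.10976283 0.033     ] [0.45648005 0.18676469 0.033     ] [0.46517774 0.14826376 0.033     ] 0.07894229457976466 -77.27008722716478
24
```

Call:
step_arm([
  [60,0,0,0,0.095,0,0],
  [60,0,0,0,0.095,-0.12,0],
  [60,0,0,0,0.095,-0.24,0],
  [60,0,0,0,0.095,-0.36,0],
  [60,0,0,0,0.095,-0.48,0],
  [60,0,0,0,0.095,-0.52,0],
  [60,0,0,0,0.095,-0.52,0],
  [60,0,0,0,0.095,-0.52,0],
])

```text
clock: 14.75
ee_pos: [0.4682, 0.1486, 0.1701]
tool_rot: [0.049, 1.052, 1.837]
wrist_force: [-0.5, -0.3, -0.1]
opening: 0.0604
```

```bash
python3 - <<'E'
from h import *
s=snap("scene","s14");s=snap("wrist"); st()
E
```

```text
t 14.85 p [0.4678 0.15   0.1707] x [-0.131  0.478 -0.869] y [-0.974 -0.224  0.023] j [ 0.217  0.245  0.011 -0.527 -1.393  0.113] F [-0.46  0.63 -0.1 ] M [-1.391 -0.402  0.028] op 60.0
```

View pics/s14.png

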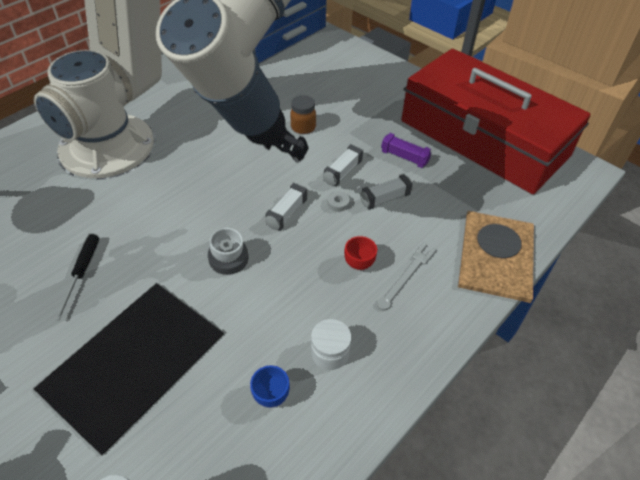

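```bash
cat > kin.py <<'E'
import numpy as np
from scipy.spatial.transform import Rotation as Ro
from scipy.optimize import least_squares
def load():
    D=[eval(l) for l in open("log.txt")]
    return D
rx=lambda a:Ro.from_rotvec([a,0,0]).as_matrix()
ry=lambda a:Ro.from_rotvec([0,a,0]).as_matrix()
rz=lambda a:Ro.from_rotvec([0,0,a]).as_matrix()
S4=1
def fk(q,P):
    # P: h, a(x,z), b(x,y,z), c(x,y,z)?, d(x), off angles
    h,sx,ax,az,bx,by,bz,dx,dy,dz,r0=P
    R=rz(q[0]);p=np.array([0,0,h])+R@[sx,0,0]
    R=R@ry(q[1]);p=p+R@[ax,0,az]
    R=R@ry(-q[2]);p=p+R@[bx,by,bz]
    R=R@rx(S4*q[3]);R=R@ry(-q[4]);p=p+R@[dx,dy,dz]
    R=R@rx(S6*q[5]+r0)
    return p,R
S6=-1
def res(P,D):
    r=[]
    for q,p,e in D:
        pp,RR=fk(q,P);R=Ro.from_euler("xyz",e).as_matrix()
        r+=list((pp-p)*1e3)+list(Ro.from_matrix(RR.T@R).as_rotvec()*100)
    return r
def fit():
    global S4,S6
    D=load();best=None
    for s4 in (1,-1):
      for r0 in (0,1.57,3.14,-1.57):
        S4=s4
        o=least_squares(res,[.3,0,0,.3,.3,-.15,0,.2,0,0,r0],args=(D,),loss="soft_l1")
        if best is None or o.cost<best[0]: best=(o.cost,s4,o.x)
    S4=best[1]
    return best,D
if __name__=="__main__":
    b,D=fit();print(b[0],b[1],b[2].round(4));r=np.array(res(b[2],D)).reshape(-1,6);print(r.round(1)[-4:]);print(np.abs(r).max(0))
    np.save("P.npy",np.r_[b[1],b[2]])
E
python3 kin.py
```

```text
0.0 -1 [ 0.1482  0.     -0.      0.5207  0.4008  0.      0.      0.3621 -0.1544
 -0.     -1.5708]
[[ 0.  0.  0.  0. -0. -0.]
 [-0.  0.  0.  0. -0. -0.]
 [-0. -0.  0.  0. -0. -0.]
 [ 0.  0.  0.  0. -0. -0.]]
[1.66533454e-13 1.11022302e-13 1.94289029e-13 1.02013351e-10
 6.54578231e-14 3.72186592e-14]
```

```bash
cat > ik.py <<'E'
import numpy as np, kin
from scipy.optimize import least_squares
from scipy.spatial.transform import Rotation as Ro
_P=np.load("P.npy"); kin.S4=_P[0]; P=_P[1:]
LO=np.array([-2.95,-1.21,-1.09,-2.87,-2.94,-3.05]);HI=np.array([2.95,1.97,1.5,1.71,-.07,3.05])
def ik(p,R,q0,n=1):
    best=None
    def f(q):
        pp,RR=kin.fk(q,P); return np.r_[(pp-p)*10,Ro.from_matrix(RR.T@R).as_rotvec()*2]
    rng=np.random.default_rng(0)
    for k in range(n):
        s=np.clip(np.array(q0)+ (rng.normal(size=6)*.8 if k else 0),LO+.01,HI-.01)
        o=least_squares(f,s,bounds=(LO,HI))
        if o.cost<1e-6 and (best is None or np.abs(o.x-q0).max()<np.abs(best-q0).max()): best=o.x
    return best
E
python3 - <<'E'
from h import *; from ik import *
q=manip.observe()["joints"]
for lean in (-1,1):
    ax=np.radians(102.7); u=np.array([np.cos(ax),np.sin(ax),0]) # +y-ish
    b=np.cos(.52)*np.array([0,0,1])+np.sin(.52)*lean*u
    for sg in (1,-1):
        R=Rdes(-b,[sg*u[1],-sg*u[0],0]); g=np.array([.465,.148,.026]); print("pick",lean,sg,ik(g-b*.0187,R,q,8))
for yaw in range(0,360,30):
  for (x,y) in [(.52,-.22),(.52,-.37)]:
    d=np.array([np.cos(np.radians(yaw)),np.sin(np.radians(yaw)),0])
    xt=np.cos(.52)*d-np.array([0,0,np.sin(.52)])
    for sg in (1,-1):
        R=Rdes(xt,[-sg*d[1],sg*d[0],0]); s=ik(np.array([x,y,.07])+xt*.0187,R,q,8)
        if s is not None: print(yaw,x,y,sg,s.round(2))
E
```

```text
pick -1 1 [ 0.21797335  0.41126841 -0.19702144 -0.60849775 -1.05362168 -2.80561775]
pick -1 -1 [ 0.21797335  0.41126841 -0.19702144 -0.60849775 -1.05362168  0.3359749 ]
pick 1 1 [ 0.89498664  0.4551604  -0.52083162  0.48176238 -0.99422293  2.12060528]
pick 1 -1 [ 0.89498664  0.4551604  -0.52083162  0.48176238 -0.99422293 -1.02098737]
0 0.52 -0.22 1 [-0.86  0.32 -0.53 -1.72 -0.73  0.72]
0 0.52 -0.22 -1 [-0.86  0.32 -0.53 -1.72 -0.73 -2.42]
0 0.52 -0.37 1 [-1.    0.45 -0.26 -1.47 -0.82  0.51]
0 0.52 -0.37 -1 [-1.    0.45 -0.26 -1.47 -0.82 -2.63]
30 0.52 -0.22 1 [-0.85  0.47 -0.22 -1.26 -1.1   0.57]
30 0.52 -0.22 -1 [-0.85  0.47 -0.22 -1.26 -1.1  -2.57]
30 0.52 -0.37 1 [-0.99  0.63  0.09 -1.14 -1.27  0.46]
30 0.52 -0.37 -1 [-0.99  0.63  0.09 -1.14 -1.27 -2.68]
60 0.52 -0.22 1 [-0.77  0.67  0.13 -1.   -1.5   0.58]
60 0.52 -0.22 -1 [-0.77  0.67  0.13 -1.   -1.5  -2.56]
60 0.52 -0.37 1 [-0.91  0.84  0.5  -0.95 -1.71  0.5 ]
60 0.52 -0.37 -1 [-0.91  0.84  0.5  -0.95 -1.71 -2.65]
90 0.52 -0.22 1 [-0.64  0.85  0.49 -0.82 -1.88  0.67]
90 0.52 -0.22 -1 [-0.64  0.85  0.49 -0.82 -1.88 -2.48]
90 0.
[... 846 characters left out ...]
.11  0.99  0.31  0.56 -1.8  -1.08]
240 0.52 -0.22 1 [ 0.24  0.76 -0.23  0.68 -1.48  1.98]
240 0.52 -0.22 -1 [ 0.24  0.76 -0.23  0.68 -1.48 -1.16]
240 0.52 -0.37 1 [-0.02  0.77 -0.26  0.89 -1.36  2.05]
240 0.52 -0.37 -1 [-0.02  0.77 -0.26  0.89 -1.36 -1.09]
270 0.52 -0.22 1 [ 0.26  0.56 -0.74  1.18 -1.14  1.86]
270 0.52 -0.22 -1 [ 0.26  0.56 -0.74  1.18 -1.14 -1.28]
270 0.52 -0.37 1 [-0.13  0.56 -0.76  1.56 -1.04  1.86]
270 0.52 -0.37 -1 [-0.13  0.56 -0.76  1.56 -1.04 -1.28]
330 0.52 -0.22 1 [-0.82  0.33 -0.95 -2.77 -0.78  1.45]
330 0.52 -0.22 -1 [-0.82  0.33 -0.95 -2.77 -0.78 -1.69]
330 0.52 -0.37 1 [-1.    0.37 -0.57 -2.27 -0.54  1.02]
330 0.52 -0.37 -1 [-1.    0.37 -0.57 -2.27 -0.54 -2.12]
```

```bash
cat >> h.py <<'E'
def pickpose(c,axdeg,lean,tilt=.52,gz=.026,sg=-1):
    ax=np.radians(axdeg); u=np.array([np.cos(ax),np.sin(ax),0])
    b=np.cos(tilt)*np.array([0,0,1])+np.sin(tilt)*lean*u
    R=Rdes(-b,[sg*u[1],-sg*u[0],0]); g=np.array([c[0],c[1],gz]); return g-b*.0187,R,b
def placepose(c,yawdeg,gz,sg,el=.52):
    d=np.array([np.cos(np.radians(yawdeg)),np.sin(np.radians(yawdeg)),0])
    xt=np.cos(el)*d-np.array([0,0,np.sin(el)])
    return np.array([c[0],c[1],gz])+xt*.0187,Rdes(xt,[-sg*d[1],sg*d[0],0])
def avg(n=6):
    F=[];M=[]
    for i in range(n):
        manip.snapshot("wrist");o=manip.observe();F.append(o["wrist_force"]);M.append(o["ft_torque"])
    print("avgF",np.mean(F,0).round(2),"avgM",np.mean(M,0).round(3)); return np.mean(F,0),np.mean(M,0)
E
python3 - <<'E'
from h import *
avg(5); st()
p,R,b=pickpose([.465,.148],102.7,-1)
go(p+b*.06,R); go(p,R)
E
```

```text
avgF [ 0.24 -0.01 -0.16] avgM [-1.434 -0.396  0.006]
t 15.1 p [0.4675 0.1506 0.1709] x [-0.131  0.479 -0.868] y [-0.974 -0.225  0.023] j [ 0.218  0.244  0.011 -0.528 -1.394  0.113] F [ 0.53  0.74 -0.27] M [-1.417 -0.431 -0.019] op 60.1
inc mm [ 83.5   0.6 -73.6] rotvec [-0.007 -0.001 -0.023] | rows >= 2.7
inc mm [143.5  -0.8 -73.6] rotvec [-0.007 -0.001 -0.023] | rows >= 3.9
```

Call:
step_arm([
  [60,25,0,-25,0,0,-0.01],
  [60,55,0,-50,0,0,-0.02],
  [60,84,0.5,-73.5,-0.007,0,-0.023],
  [60,105,0,-73.5,-0.007,0,-0.023],
  [60,125,0,-73.5,-0.007,0,-0.023],
  [60,137,-0.8,-73.5,-0.007,0,-0.023],
  [60,137,-0.8,-73.5,-0.007,0,-0.023],
  [60,137,-0.8,-73.5,-0.007,0,-0.023],
])

```text
clock: 15.77
ee_pos: [0.4642, 0.1536, 0.0155]
tool_rot: [0.001, 1.052, 1.793]
wrist_force: [0.6, -0.3, 0.7]
opening: 0.0602
```

```bash
python3 - <<'E'
from h import *
s=snap("wrist","w15"); st()
s=snap("scene"); a=s["frame"][130:280,220:400,::-1]; cv2.imwrite("pics/s15.png",cv2.resize(a,None,fx=4,fy=4,interpolation=cv2.INTER_CUBIC))
p,R,b=pickpose([.465,.148],102.7,-1);  go(p,R)
E
```

```text
t 15.82 p [0.4648 0.1534 0.0161] x [-0.108  0.484 -0.868] y [-0.976 -0.219 -0.001] j [ 0.212  0.403 -0.19  -0.602 -1.067  0.33 ] F [0.17 0.37 1.14] M [-1.413 -0.312 -0.052] op 60.5
inc mm [7.8 1.2 0.2] rotvec [ 0.    -0.001  0.002] | rows >= 0.2
```

View pics/w15.png

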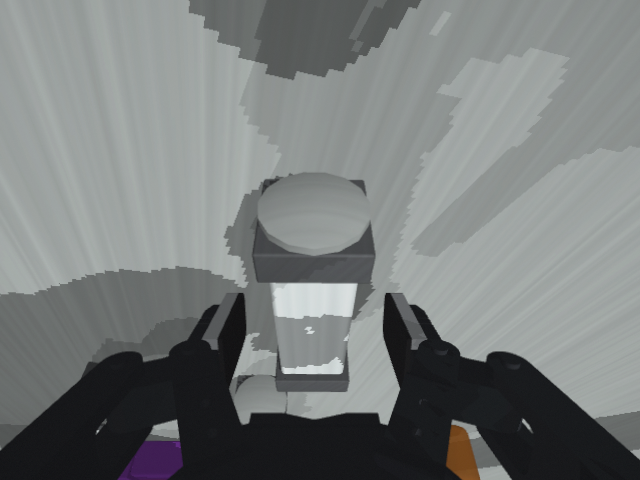

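View pics/s15.png

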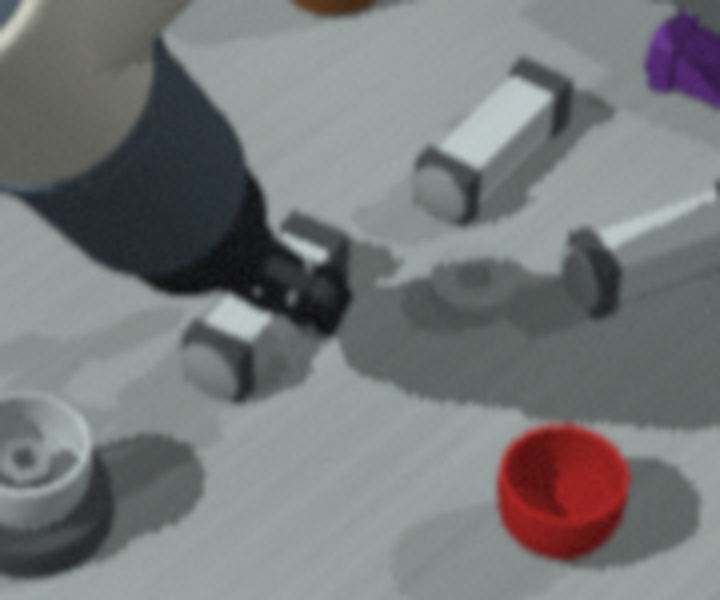

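Call:
step_arm([
  [60,7,1,0,0,0,0],
  [60,7,1,0,0,0,0],
  [15,7,1,0,0,0,0],
  [15,7,1,0,0,0,0],
  [15,7,1,0,0,0,0],
  [15,7,1,0,0,0,0],
  [15,7,1,0,0,0,0],
  [15,7,1,0,0,0,0],
])

```text
clock: 16.53
ee_pos: [0.4631, 0.1564, 0.0097]
tool_rot: [-0.002, 1.052, 1.789]
wrist_force: [2.1, -1.4, 5.3]
opening: 0.0289
```

```bash
python3 - <<'E'
from h import *
st()
E
```

```text
t 16.53 p [0.4631 0.1564 0.0097] x [-0.107  0.484 -0.868] y [-0.976 -0.218 -0.001] j [ 0.217  0.41  -0.199 -0.608 -1.051  0.335] F [ 2.15 -1.44  5.25] M [-0.953 -0.49  -0.144] op 28.9
```

Gripped (28.9 mm reading ≈ 30 mm body). Lift 80 mm.

Call:
step_arm([
  [15,-9,0,5,0,0,0],
  [15,-26,0,15,0,0,0],
  [15,-48,0,27,0,0,0],
  [15,-69,0,40,0,0,0],
  [15,-69,0,40,0,0,0],
  [15,-69,0,40,0,0,0],
  [15,-69,0,40,0,0,0],
])

```text
clock: 17.12
ee_pos: [0.4607, 0.1569, 0.0877]
tool_rot: [0.008, 1.051, 1.797]
wrist_force: [0.6, -1.0, -4.8]
opening: 0.029
```

```bash
python3 - <<'E'
from h import *
avg(6); st()
s=snap("wrist","w16")
s=snap("scene"); a=s["frame"][130:280,220:400,::-1]; cv2.imwrite("pics/s16.png",cv2.resize(a,None,fx=4,fy=4,interpolation=cv2.INTER_CUBIC))
E
```

```text
avgF [-0.32  0.18 -4.35] avgM [-2.115 -0.468 -0.02 ]
t 17.42 p [0.4617 0.1569 0.088 ] x [-0.11   0.484 -0.868] y [-0.976 -0.218  0.003] j [ 0.227  0.303 -0.13  -0.562 -1.197  0.218] F [-0.82  1.6  -3.82] M [-2.086 -0.479 -0.105] op 29.3
```

View pics/w16.png

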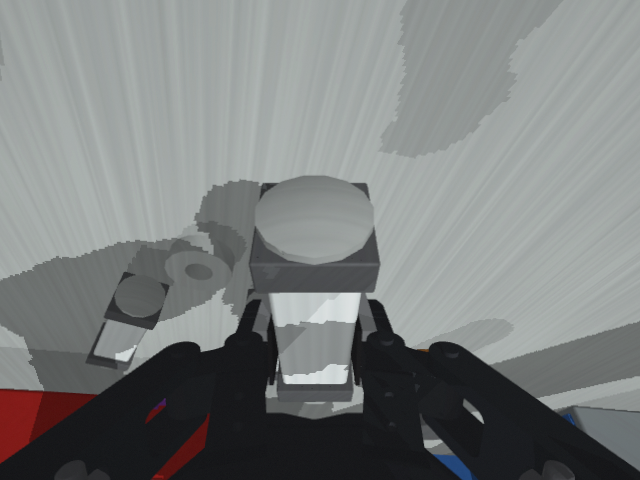

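View pics/s16.png

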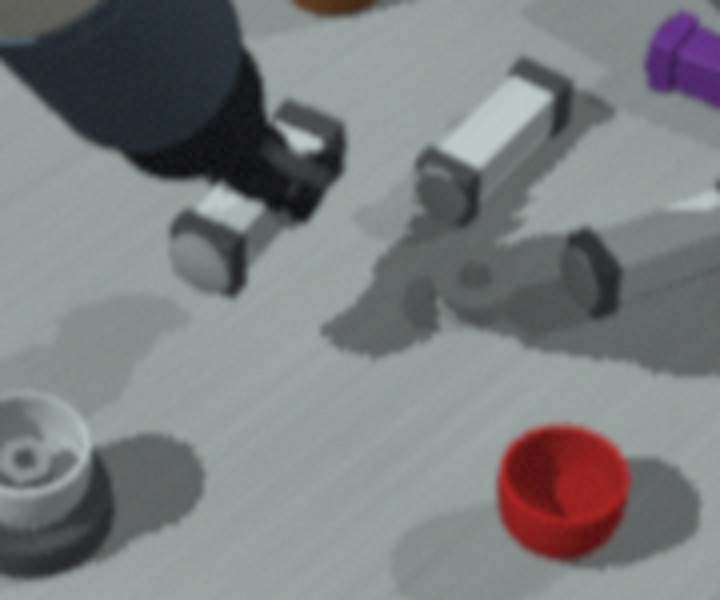

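Call:
step_arm([
  [15,0,0,0,0,0.12,0],
  [15,0,0,0,0,0.24,0],
  [15,0,0,0,0,0.36,0],
  [15,0,0,0,0,0.48,0],
  [15,0,0,0,0,0.52,0],
  [15,0,0,0,0,0.52,0],
  [15,0,0,0,0,0.52,0],
])

```text
clock: 18.1
ee_pos: [0.4613, 0.1579, 0.0885]
tool_rot: [1.252, 1.569, 3.045]
wrist_force: [0.0, -0.3, -4.0]
opening: 0.0291
```

```bash
python3 - <<'E'
from h import *
avg(8); st()
s=snap("wrist","w17")
s=snap("scene"); a=s["frame"][130:280,220:400,::-1]; cv2.imwrite("pics/s17.png",cv2.resize(a,None,fx=4,fy=4,interpolation=cv2.INTER_CUBIC))
E
```

```text
avgF [ 0.04 -0.15 -4.67] avgM [ 0.108  0.004 -0.011]
t 18.5 p [0.4625 0.1565 0.0889] x [-0.001 -0.    -1.   ] y [-0.976 -0.217  0.001] j [ 0.648  0.23  -0.305  0.    -1.037 -0.43 ] F [ 0.52 -0.45 -4.58] M [ 0.174  0.044 -0.007] op 29.2
```

View pics/w17.png

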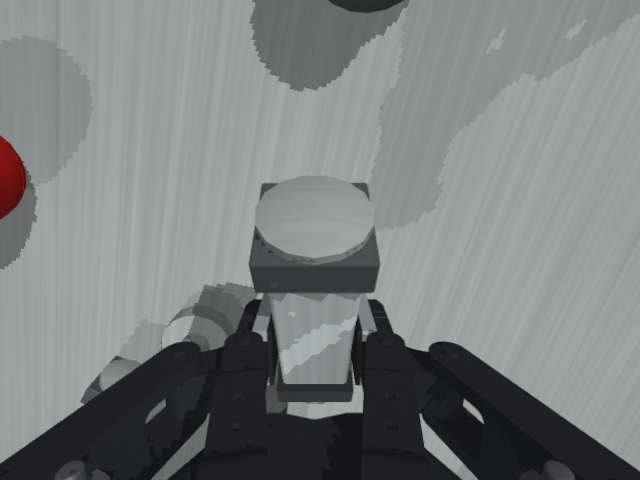

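View pics/s17.png

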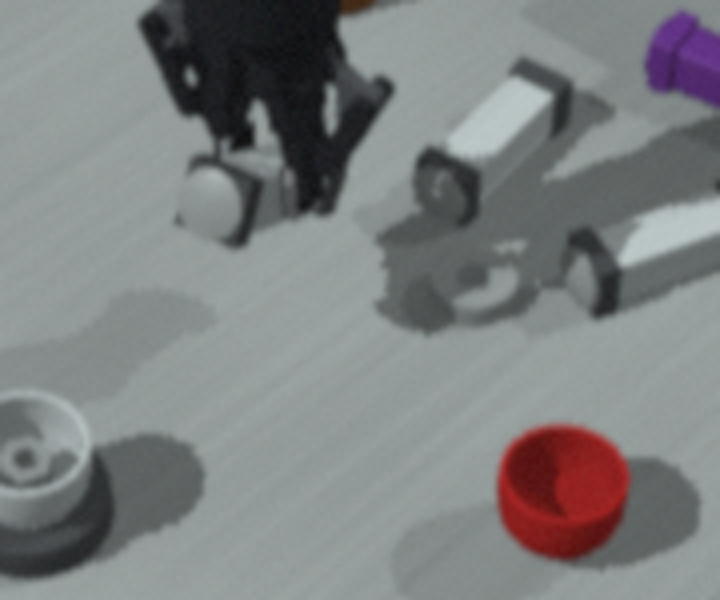

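```bash
python3 - <<'E'
from h import *
T=[];M=[]
for i in range(6):
    manip.snapshot("wrist"); o=manip.observe(); T.append(o["tau"]);M.append(o["ft_torque"])
print(np.mean(T,0).round(4),np.std(T,0).round(4),np.mean(M,0).round(3))
E
```

```text
[-6.34000e-02 -3.61625e+01  2.22331e+01  5.39310e+00 -6.49000e-02
  1.30000e-03] [0.0154 0.0013 0.0022 0.0007 0.0001 0.0007] [ 0.14   0.035 -0.013]
```

Call:
step_arm([
  [15,10,0,0,0,-0.12,0],
  [15,20,0,0,0,-0.24,0],
  [15,30,0,0,0,-0.36,0],
  [15,40,0,0,0,-0.48,0],
  [15,55,0,0,0,-0.52,0],
  [15,68,0,0,0,-0.52,0],
  [15,76,0,0,0,-0.52,0],
  [15,78,0,0,0,-0.52,0],
  [15,78,0,0,0,-0.52,0],
  [15,78,0,0,0,-0.52,0],
])

```text
clock: 19.73
ee_pos: [0.4622, 0.1579, 0.0116]
tool_rot: [-0.001, 1.052, 1.792]
wrist_force: [0.4, 0.5, -4.6]
opening: 0.0292
```

```bash
python3 - <<'E'
from h import *
st(); p,R=tool(); b=-R[:,0]
go(p+b*.1,R)
E
```

```text
t 19.73 p [0.4622 0.1579 0.0116] x [-0.109  0.483 -0.869] y [-0.975 -0.22  -0.001] j [ 0.221  0.407 -0.198 -0.606 -1.054  0.331] F [ 0.41  0.45 -4.64] M [-2.056 -0.511 -0.04 ] op 29.2
inc mm [-100.   -0.   -0.] rotvec [0. 0. 0.] | rows >= 2.4
```

Call:
step_arm([
  [15,1.7,0,-1,0,0,0],
  [15,1.7,0,-1,0,0,0],
  [60,1.7,0,-1,0,0,0],
  [60,1.7,0,-1,0,0,0],
  [60,1.7,0,-1,0,0,0],
  [60,1.7,0,-1,0,0,0],
  [60,-30,0,0,0,0,0],
  [60,-70,0,0,0,0,0],
  [60,-110,0,0,0,0,0],
  [60,-110,0,0,0,0,0],
])

```text
clock: 20.57
ee_pos: [0.4788, 0.1006, 0.113]
tool_rot: [-0.023, 1.056, 1.77]
wrist_force: [1.8, 0.6, 0.1]
opening: 0.0601
```

```bash
python3 - <<'E'
from h import *
s=snap("wrist");s=snap("wrist","w18");st(); print(det(s,"bar1"))
E
```

```text
t 20.67 p [0.4754 0.1032 0.108 ] x [-0.105  0.485 -0.868] y [-0.976 -0.217 -0.003] j [ 0.118  0.308 -0.07  -0.54  -1.29   0.28 ] F [-0.07  0.38 -0.63] M [-1.448 -0.306 -0.026] op 60.1
[(0.87, array([0.587, 0.332, 0.019]), array([163., 334.])), (0.73, array([0.467, 0.331, 0.017]), array([278., 344.])), (0.72, array([0.467, 0.147, 0.018]), array([315., 230.]))]
```

View pics/w18.png

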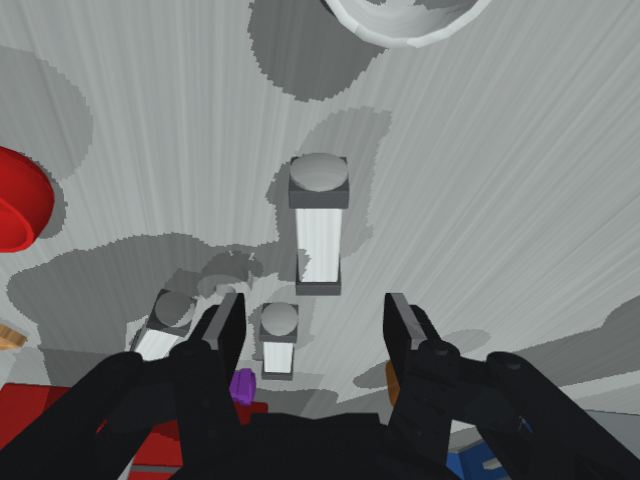

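```bash
python3 - <<'E'
from h import *
s=snap("wrist")
W=world(s,[(297,207),(343,207),(337,284),(300,282)],.033)
a=(W[0]+W[1])/2;b=(W[2]+W[3])/2;print(a,b,(a+b)/2,np.linalg.norm(a-b),np.degrees(np.arctan2(*(b-a)[1::-1])))
c=(a+b)/2
p,R,bb=pickpose([.465,.148],102.7,1)
go(p+bb*.07,R)
p0,R0=tool(); go(p+bb*.07,R); print(p+bb*.07)
E
```

```text
[0.46883817 0.1093713  0.033     ] [0.45197703 0.18613575 0.033     ] [0.4604076  0.14775353 0.033     ] 0.07859438798367512 102.38817416504571
inc mm [65.6 -1.3 43.6] rotvec [-0.002  1.04  -0.002] | rows >= 8.3
inc mm [65.6 -1.3 43.6] rotvec [-0.002  1.04  -0.002] | rows >= 8.3
[0.45939613 0.17286633 0.07051912]
```

Call:
step_arm([
  [60,0,2,5,0,0.12,0],
  [60,0,2,10,0,0.24,0],
  [60,0,2,15,0,0.36,0],
  [60,0,2,20,0,0.48,0],
  [60,10,2,25,0,0.6,0],
  [60,20,2,30,0,0.72,0],
  [60,35,2,36,0,0.84,0],
  [60,50,2,43,0,0.96,0],
  [60,65,1.6,43.6,0,1.04,0],
  [60,65,1.6,43.6,0,1.04,0],
  [60,65,1.6,43.6,0,1.04,0],
])

```text
clock: 21.68
ee_pos: [0.4556, 0.1721, 0.0691]
tool_rot: [3.129, 1.046, -1.358]
wrist_force: [0.1, -0.2, 0.4]
opening: 0.0597
```

```bash
python3 - <<'E'
from h import *
s=snap("wrist");s=snap("wrist","w19");st()
p,R,bb=pickpose([.462,.148],102.6,1)
go(p,R)
T=np.mean([manip.snapshot("wrist")["t"]*0+0 for _ in range(1)]); print(manip.observe()["tau"].round(3))
E
```

```text
t 21.78 p [0.4569 0.1715 0.0711] x [ 0.107 -0.486 -0.867] y [-0.976 -0.218  0.002] j [ 0.957  0.396 -0.401  0.409 -1.175 -0.973] F [-0.17  0.13 -0.23] M [ 1.369  0.269 -0.037] op 60.1
inc mm [69.8  0.   1.6] rotvec [ 0.001 -0.001 -0.002] | rows >= 1.7
[ 6.4200e-01 -3.8878e+01  1.7175e+01  4.2160e+00 -1.2120e+00  4.0000e-03]
```

View pics/w19.png

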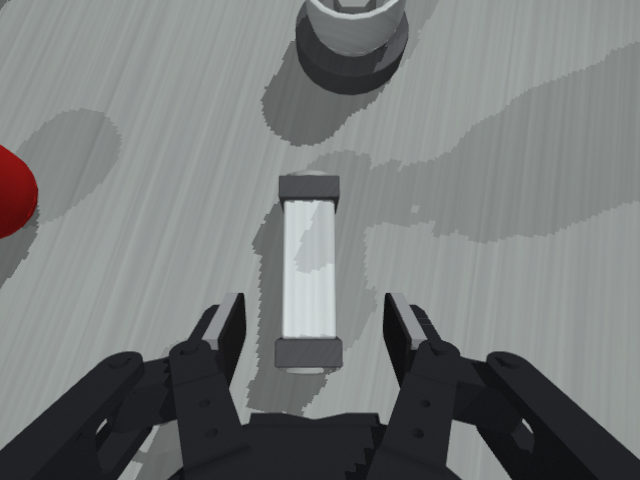

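Call:
step_arm([
  [60,30,-2.5,1.6,0,0,0],
  [60,55,-2.5,1.6,0,0,0],
  [60,69,-2.5,1.6,0,0,0],
  [60,69,-2.5,1.6,0,0,0],
  [60,69,-2.5,1.6,0,0,0],
  [15,69,-2.5,1.6,0,0,0],
  [15,69,-2.5,1.6,0,0,0],
  [15,69,-2.5,1.6,0,0,0],
  [15,69,-2.5,1.6,0,0,0],
  [15,69,-2.5,1.6,0,0,0],
  [15,69,-2.5,1.6,0,0,0],
])

```text
clock: 22.75
ee_pos: [0.4676, 0.1412, 0.0123]
tool_rot: [-3.138, 1.051, -1.347]
wrist_force: [-1.7, 1.3, 6.1]
opening: 0.0288
```

```bash
python3 - <<'E'
from h import *
st()
s=snap("scene"); a=s["frame"][130:280,220:400,::-1]; cv2.imwrite("pics/s19.png",cv2.resize(a,None,fx=4,fy=4,interpolation=cv2.INTER_CUBIC))
p,R=tool(); go(p+[0,0,.14],R)
E
```

```text
t 22.75 p [0.4676 0.1412 0.0123] x [ 0.11  -0.484 -0.868] y [-0.976 -0.219 -0.002] j [ 0.898  0.454 -0.514  0.479 -1.002 -1.02 ] F [-1.68  1.31  6.15] M [ 0.828  0.727 -0.334] op 28.8
inc mm [-121.5   -0.2  -69.6] rotvec [0. 0. 0.] | rows >= 3.4
```

View pics/s19.png

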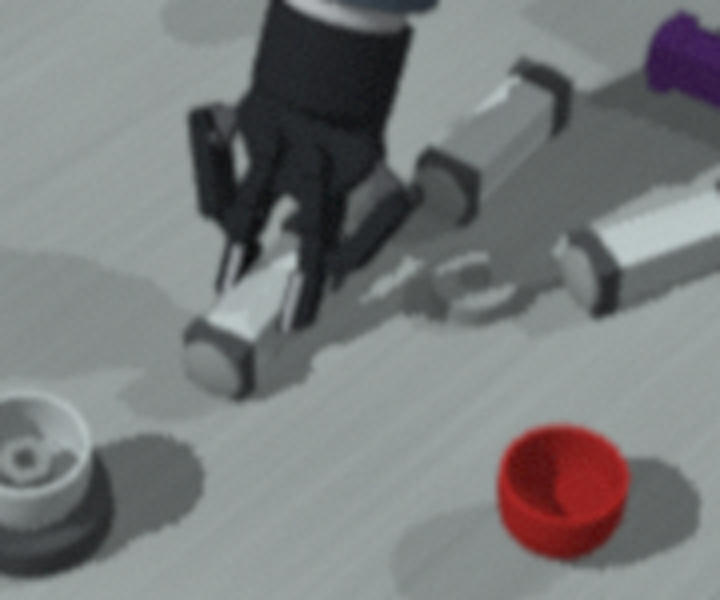

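Call:
step_arm([
  [15,-17,0,-10,0,0,0],
  [15,-50,0,-29,0,0,0],
  [15,-85,0,-49,0,0,0],
  [15,-121.5,0,-69.6,0,0,0],
  [15,-121.5,0,-69.6,0,0,0],
  [15,-121.5,0,-69.6,0,0,0],
])

```text
clock: 23.3
ee_pos: [0.4674, 0.1419, 0.1523]
tool_rot: [-3.134, 1.055, -1.344]
wrist_force: [-1.4, -0.0, -6.0]
opening: 0.0292
```

```bash
cat >> h.py <<'E'
def plan(pt,Rt,n,via=None):
    """geodesic rows check with IK; prints rows"""
    from ik import ik,LO,HI
    p,R=tool(); q=manip.observe()["joints"]
    t,w=go(pt,Rt); qs=[q]
    for k in range(1,n+1):
        f=k/n; s=ik(p+R@(t*f/1e3),R@Ro.from_rotvec(w*f).as_matrix(),qs[-1],1)
        if s is None: print("IK fail",f); s=ik(p+R@(t*f/1e3),R@Ro.from_rotvec(w*f).as_matrix(),qs[-1],6)
        if s is None: break
        qs.append(s)
    qs=np.array(qs); print("max step/row",np.abs(np.diff(qs,axis=0)).max(0).round(3)," end",qs[-1].round(2),"lim/row .15-.18")
E
python3 - <<'E'
from h import *
s=snap("top"); s0=s
W=world(s,[(407,248),(521,235),(531,308),(416,325)],.006); print(W.round(3),W.mean(0))
avg(5); st(); 
p,R=placepose([.52,-.385],30,.19,1); plan(p,R,18)
p,R=placepose([.52,-.385],60,.19,1); plan(p,R,18)
E
```

```text
[[ 0.598 -0.143  0.006]
 [ 0.622 -0.42   0.006]
 [ 0.448 -0.437  0.006]
 [ 0.419 -0.159  0.006]] [ 0.5216236 -0.2895776  0.006    ]
avgF [ 0.16 -0.25 -4.69] avgM [ 2.374  0.525 -0.003]
t 23.6 p [0.4663 0.1397 0.1496] x [ 0.106 -0.488 -0.867] y [-0.976 -0.218  0.003] j [ 0.906  0.295 -0.325  0.407 -1.324 -0.861] F [-0.07 -1.45 -4.81] M [ 2.366  0.531 -0.02 ] op 28.9
inc mm [ 232.    46.5 -465.2] rotvec [ 1.341 -1.342 -0.366] | rows >= 15.5
max step/row [0.144 0.066 0.066 0.139 0.075 0.143]  end [-0.99  0.49  0.2  -1.08 -1.38  0.23] lim/row .15-.18
inc mm [ 228.5   51.  -459. ] rotvec [ 0.793 -1.495 -0.218] | rows >= 13.7
max step/row [0.14  0.074 0.095 0.115 0.086 0.146]  end [-0.93  0.74  0.64 -0.98 -1.86  0.31] lim/row .15-.18
```

```bash
python3 - <<'E'
from h import *
p,R=placepose([.52,-.385],30,.21,1); plan(p,R,18)
E
```

```text
inc mm [ 214.7   46.6 -475.1] rotvec [ 1.341 -1.342 -0.366] | rows >= 15.5
max step/row [0.143 0.067 0.066 0.136 0.072 0.138]  end [-0.99  0.47  0.22 -1.07 -1.4   0.19] lim/row .15-.18
```

Call:
step_arm([
  [15,5,2.6,-26.4,0.0745,-0.0746,-0.0203],
  [15,10,5.2,-52.8,0.149,-0.149,-0.0407],
  [15,20,7.8,-79.2,0.2235,-0.2237,-0.061],
  [15,32,10.4,-105.6,0.298,-0.298,-0.0813],
  [15,46,13,-132,0.3725,-0.3728,-0.1017],
  [15,60,15.5,-158.4,0.447,-0.4473,-0.122],
  [15,75,18.1,-184.8,0.5215,-0.522,-0.1423],
  [15,91,20.7,-211.2,0.596,-0.5964,-0.1627],
  [15,105,23.3,-237.6,0.6705,-0.671,-0.183],
  [15,119,25.9,-264,0.745,-0.7456,-0.2033],
  [15,131,28.5,-290.4,0.8195,-0.82,-0.2237],
  [15,143,31.1,-316.8,0.894,-0.8947,-0.244],
])

```text
clock: 24.6
ee_pos: [0.5112, -0.2057, 0.1839]
tool_rot: [-0.427, 0.974, 0.559]
wrist_force: [0.4, -0.1, -5.9]
opening: 0.0288
```

```bash
python3 - <<'E'
from h import *
st();p,R=placepose([.52,-.385],30,.21,1); plan(p,R,8)
E
```

```text
t 24.6 p [ 0.5112 -0.2057  0.1839] x [ 0.476  0.298 -0.827] y [-0.773  0.59  -0.233] j [-0.464  0.145 -0.102 -0.581 -1.063  0.1  ] F [ 0.4  -0.07 -5.92] M [-1.267  2.432  0.105] op 28.8
inc mm [ -54.  -122.6 -110.2] rotvec [ 0.444 -0.442 -0.123] | rows >= 5.1
max step/row [0.089 0.042 0.045 0.077 0.048 0.049]  end [-0.99  0.47  0.22 -1.07 -1.4   0.19] lim/row .15-.18
```

Call:
step_arm([
  [15,-9,-20,-18,0.074,-0.074,-0.02],
  [15,-18,-41,-37,0.148,-0.147,-0.041],
  [15,-27,-61,-55,0.222,-0.221,-0.062],
  [15,-36,-82,-73,0.296,-0.295,-0.082],
  [15,-45,-102,-92,0.37,-0.368,-0.103],
  [15,-54,-122.6,-110.2,0.444,-0.442,-0.123],
  [15,-54,-122.6,-110.2,0.444,-0.442,-0.123],
  [15,-54,-122.6,-110.2,0.444,-0.442,-0.123],
])

```text
clock: 25.27
ee_pos: [0.5327, -0.3772, 0.1973]
tool_rot: [0.005, 0.525, 0.524]
wrist_force: [0.3, -0.1, -4.6]
opening: 0.0288
```

```bash
python3 - <<'E'
from h import *
s=snap("wrist","w20");st()
s=snap("scene"); a=s["frame"][200:480,20:280,::-1]; cv2.imwrite("pics/s20.png",cv2.resize(a,None,fx=2.2,fy=2.2,interpolation=cv2.INTER_CUBIC))
s=snap("top"); a=s["frame"][190:370,370:600,::-1]; cv2.imwrite("pics/t20.png",cv2.resize(a,None,fx=3,fy=3,interpolation=cv2.INTER_CUBIC))
E
```

```text
t 25.32 p [ 0.5336 -0.3758  0.199 ] x [ 0.749  0.434 -0.501] y [-0.5    0.866  0.001] j [-0.988  0.47   0.215 -1.071 -1.395  0.193] F [ 0.53  0.29 -4.05] M [-1.964  3.331  0.093] op 28.9
```

View pics/s20.png

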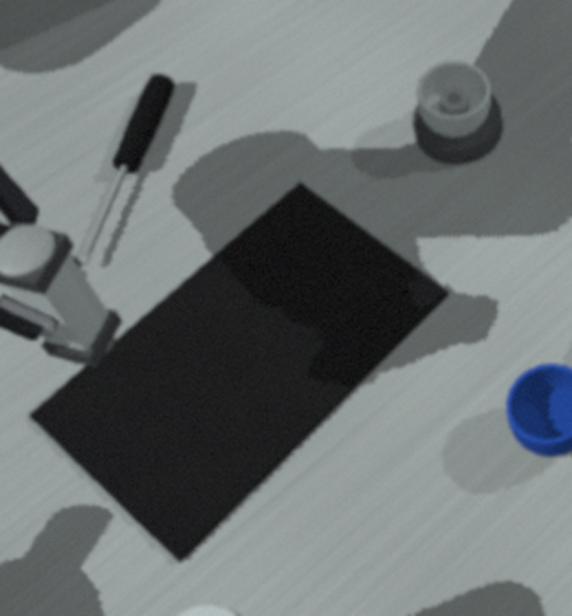

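View pics/w20.png

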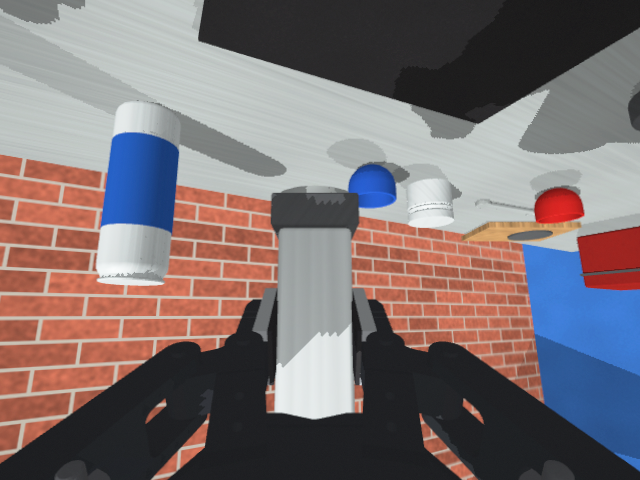

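```bash
python3 - <<'E'
from h import *
s=snap("scene"); p,R=tool(); g=p-R[:,0]*.0187
print(g,((pix(s,[g+[0,0,.06],g+[0,0,-.06],g+[0,0,.04],g+[0,0,-.04]])-[20,200])*2.2).round(0))
x=manip.snapshot("wrist"); print(pix(x,[g+[0,0,-.06],g+[0,0,-.046]]).round())
u=snap("top","t20b")
E
```

```text
[ 0.52122263 -0.38212754  0.21135136] [[  9. 239.]
 [ 79. 337.]
 [ 21. 257.]
 [ 68. 322.]]
[[316. 187.]
 [316. 218.]]
```

View pics/t20.png

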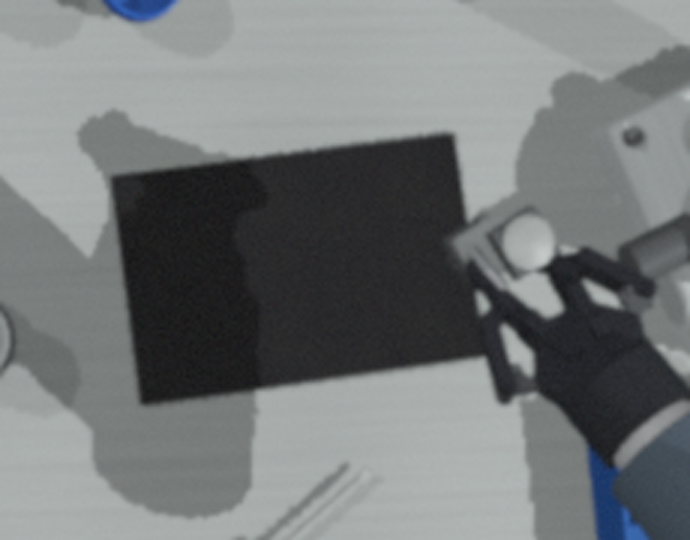

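```bash
python3 - <<'E'
from h import *; from ik import *
def W(q):
    h,sx,ax,az,bx,by,bz,dx,dy,dz,r0=P
    R=kin.rz(q[0]);p=np.array([0,0,h]); R=R@kin.ry(q[1]); p=p+R@[ax,0,az]; e=p; R=R@kin.ry(-q[2]); p=p+R@[bx,0,0]
    R=R@kin.rx(kin.S4*q[3]); return e,p,p+R@[0,dy,0]
q=manip.observe()["joints"]
for yaw,sg in [(0,1),(15,1),(30,1),(45,1),(60,1),(90,1)]:
  for y in (-.385,-.33,-.29):
    p,R=placepose([.52,y],yaw,.07,sg); s=ik(p,R,q,5)
    if s is None: print(yaw,y,None);continue
    print(yaw,y,s.round(2),[v.round(2) for v in W(s)])
s=snap("top")
print(world(s,[(567,335),(640,320),(580,400),(600,400),(567,430),(578,222),(607,300),(632,260)],.0).round(2))
E
```

```text
0 -0.385 [-1.01  0.46 -0.23 -1.45 -0.83  0.49] [array([ 0.12, -0.2 ,  0.61]), array([ 0.29, -0.46,  0.36]), array([ 0.22, -0.39,  0.24])]
0 -0.33 [-0.96  0.41 -0.33 -1.53 -0.79  0.56] [array([ 0.12, -0.17,  0.63]), array([ 0.29, -0.41,  0.35]), array([ 0.22, -0.33,  0.24])]
0 -0.29 [-0.93  0.37 -0.41 -1.59 -0.77  0.62] [array([ 0.11, -0.15,  0.63]), array([ 0.28, -0.38,  0.35]), array([ 0.22, -0.29,  0.24])]
15 -0.385 [-1.02  0.55 -0.06 -1.27 -1.06  0.45] [array([ 0.14, -0.23,  0.59]), array([ 0.32, -0.51,  0.36]), array([ 0.23, -0.46,  0.24])]
15 -0.33 [-0.97  0.49 -0.18 -1.32 -1.01  0.51] [array([ 0.14, -0.2 ,  0.61]), array([ 0.32, -0.46,  0.36]), array([ 0.23, -0.41,  0.24])]
15 -0.29 [-0.93  0.45 -0.26 -1.36 -0.97  0.54] [array([ 0.14, -0.18,  0.62]), array([ 0.32, -0.43,  0.36]), array([ 0.23, -0.37,  0.24])]
30 -0.385 [-1.    0.65  0.12 -1.13 -1.28  0.45] [array([ 0.17, -0.27,  0.56]), array([ 0.36, -0.56,  0.36]), array([ 0.26, -0.53,  0.24])]
30 -0.33 [-0.96  0.59 -0.   -1.17 -1.22  0.49] [array([ 0.17, -0.24,  0.58]), array([ 0.36, -0.51,  0.36]), array([ 0.26, -0.48,  0.24
[... 855 characters left out ...]
  0.29 -0.97 -1.6   0.55] [array([ 0.23, -0.26,  0.53]), array([ 0.47, -0.53,  0.35]), array([ 0.37, -0.55,  0.24])]
90 -0.385 [-0.8   1.09  1.01 -0.84 -2.19  0.55] [array([ 0.32, -0.33,  0.39]), array([ 0.6 , -0.62,  0.35]), array([ 0.52, -0.68,  0.24])]
90 -0.33 [-0.75  1.    0.8  -0.81 -2.07  0.61] [array([ 0.32, -0.3 ,  0.43]), array([ 0.61, -0.57,  0.35]), array([ 0.52, -0.63,  0.24])]
90 -0.29 [-0.71  0.94  0.67 -0.81 -2.    0.64] [array([ 0.32, -0.27,  0.45]), array([ 0.61, -0.53,  0.35]), array([ 0.52, -0.59,  0.24])]
[[ 0.38 -0.53  0.  ]
 [ 0.4  -0.73  0.  ]
 [ 0.22 -0.56  0.  ]
 [ 0.21 -0.62  0.  ]
 [ 0.15 -0.53  0.  ]
 [ 0.65 -0.57  0.  ]
 [ 0.46 -0.64  0.  ]
 [ 0.55 -0.71  0.  ]]
```

View pics/t20b.png

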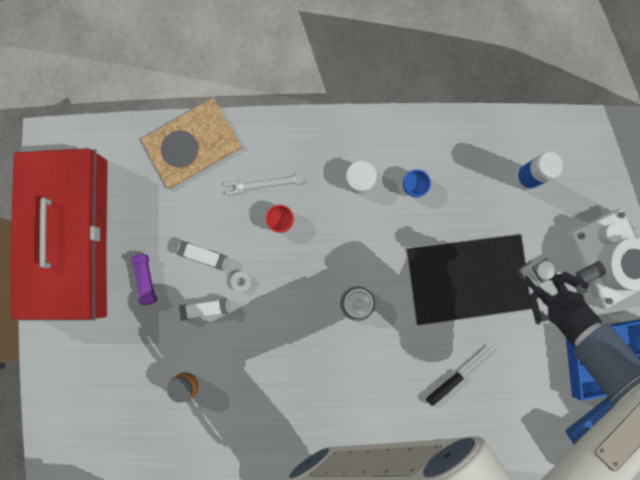

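```bash
python3 - <<'E'
from h import *
st();p,R=placepose([.525,-.375],0,.15,1); plan(p,R,8)
p,R=placepose([.525,-.375],0,.08,1); plan(p,R,8)
E
```

```text
t 25.62 p [ 0.5355 -0.3741  0.2027] x [ 0.75   0.434 -0.499] y [-0.503  0.865 -0.004] j [-0.985  0.465  0.216 -1.073 -1.395  0.193] F [-0.22 -0.2  -4.35] M [-2.078  3.422  0.03 ] op 29.2
inc mm [ 34.8  -3.4 -51.5] rotvec [ 0.266 -0.001 -0.455] | rows >= 4.2
max step/row [0.012 0.024 0.059 0.045 0.074 0.011]  end [-0.94  0.31 -0.2  -1.31 -0.81  0.22] lim/row .15-.18
inc mm [  69.7   -3.1 -112.1] rotvec [ 0.266 -0.001 -0.455] | rows >= 4.2
max step/row [0.002 0.015 0.067 0.08  0.08  0.062]  end [-0.98  0.44 -0.24 -1.45 -0.82  0.46] lim/row .15-.18
```

Call:
step_arm([
  [15,7,-0.6,-10,0.053,0,-0.091],
  [15,14,-1.3,-20,0.106,0,-0.182],
  [15,21,-2,-30,0.16,0,-0.273],
  [15,28,-2.7,-41,0.213,0,-0.364],
  [15,34.8,-3.4,-51.5,0.266,-0.001,-0.455],
  [15,43,-3.4,-66,0.266,-0.001,-0.455],
  [15,52,-3.2,-81,0.266,-0.001,-0.455],
  [15,61,-3.1,-97,0.266,-0.001,-0.455],
  [15,69.7,-3.1,-112,0.266,-0.001,-0.455],
  [15,69.7,-3.1,-112,0.266,-0.001,-0.455],
  [15,69.7,-3.1,-112,0.266,-0.001,-0.455],
])

```text
clock: 26.53
ee_pos: [0.5408, -0.3754, 0.0698]
tool_rot: [0.003, 0.521, -0.001]
wrist_force: [0.3, -0.7, -4.1]
opening: 0.029
```

```bash
python3 - <<'E'
from h import *
s=snap("wrist","w21");st()
s=snap("scene"); a=s["frame"][230:480,20:250,::-1]; cv2.imwrite("pics/s21.png",cv2.resize(a,None,fx=2.4,fy=2.4,interpolation=cv2.INTER_CUBIC))
p,R=tool(); g=p-R[:,0]*.0187
print(g,((pix(s,[g+[0,0,.06],g+[0,0,-.06]])-[20,230])*2.4).round(0))
E
```

```text
t 26.58 p [ 0.5413 -0.3759  0.0711] x [ 0.868 -0.001 -0.497] y [0.002 1.    0.001] j [-0.984  0.436 -0.236 -1.448 -0.814  0.461] F [ 1.36 -0.62 -3.91] M [-0.034  3.898 -0.037] op 28.9
[ 0.52531444 -0.37620974  0.08111205] [[103. 301.]
 [162. 385.]]
```

View pics/s21.png

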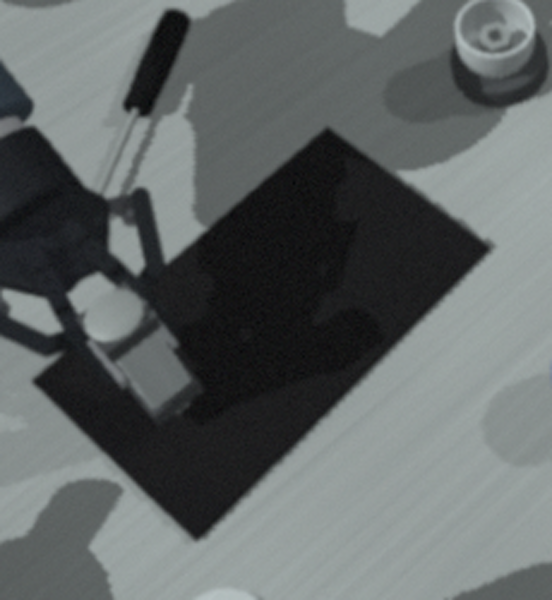

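View pics/w21.png

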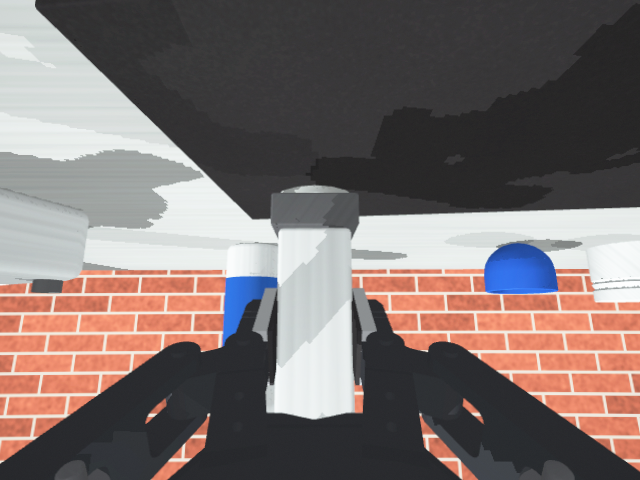

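Call:
step_arm([
  [15,3,0,-5.2,0,0,0],
  [15,6,0,-10.4,0,0,0],
  [15,6.5,0,-11.3,0,0,0],
  [15,7,0,-12.2,0,0,0],
  [15,7,0,-12.2,0,0,0],
  [15,7,0,-12.2,0,0,0],
])

```text
clock: 27.13
ee_pos: [0.5413, -0.376, 0.0572]
tool_rot: [0.001, 0.519, -0.002]
wrist_force: [-4.1, 1.8, 3.6]
opening: 0.029
```

```bash
python3 - <<'E'
from h import *
avg(3);st()
E
```

```text
avgF [-3.99  1.57  5.31] avgM [0.37  1.96  0.576]
t 27.28 p [ 0.5414 -0.376   0.0572] x [ 0.869 -0.001 -0.496] y [0.002 1.    0.001] j [-0.994  0.464 -0.242 -1.476 -0.819  0.51 ] F [-4.38  1.88  5.28] M [0.37  1.846 0.611] op 28.7
```

Call:
step_arm([
  [15,-0.3,0,0.6,0,0,0],
  [15,-0.3,0,0.6,0,0,0],
  [32,-0.3,0,0.6,0,0,0],
  [36,-0.3,0,0.6,0,0,0],
  [45,-0.3,0,0.6,0,0,0],
  [55,-0.3,0,0.6,0,0,0],
  [55,-0.3,0,0.6,0,0,0],
  [55,-0.3,0,0.6,0,0,0],
  [55,-0.3,0,0.6,0,0,0],
])

```text
clock: 28.03
ee_pos: [0.541, -0.3759, 0.0567]
tool_rot: [0.002, 0.52, -0.002]
wrist_force: [-0.4, 0.9, -1.5]
opening: 0.0547
```

```bash
python3 - <<'E'
from h import *
avg(4);s=snap("wrist","w22");st()
s=snap("scene"); a=s["frame"][230:480,20:250,::-1]; cv2.imwrite("pics/s22.png",cv2.resize(a,None,fx=2.4,fy=2.4,interpolation=cv2.INTER_CUBIC))
E
```

```text
avgF [-0.12  0.05  0.56] avgM [ 0.013  2.634 -0.012]
t 28.28 p [ 0.541  -0.3759  0.0567] x [ 0.868 -0.001 -0.497] y [0.002 1.    0.001] j [-0.993  0.464 -0.242 -1.475 -0.818  0.508] F [ 0.12 -0.21  0.1 ] M [-0.033  2.567  0.021] op 54.7
```

View pics/w22.png

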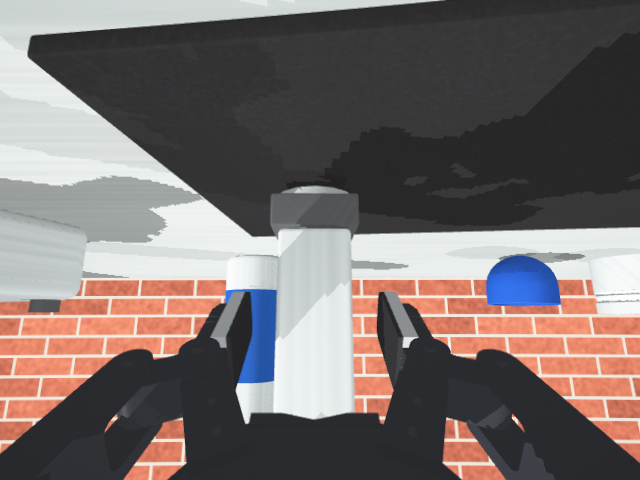

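View pics/s22.png

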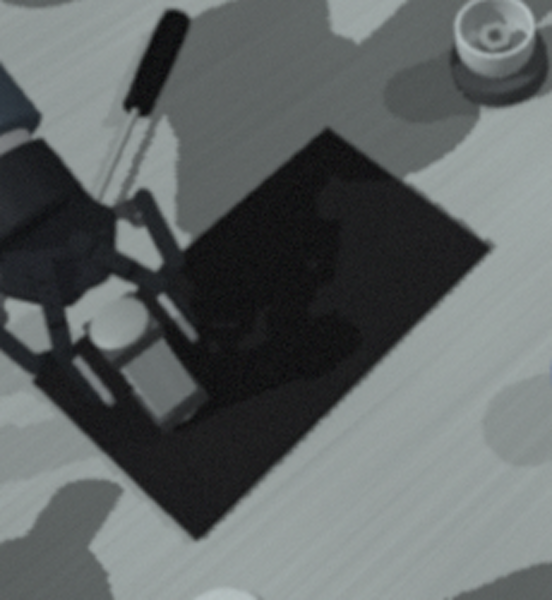

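Call:
step_arm([
  [55,-10,0,0,0,0,0],
  [55,-30,0,0,0,0,0],
  [55,-60,0,0,0,0,0],
  [55,-90,0,0,0,0,0],
  [55,-105,0,20,0,0,0],
  [55,-105,0,60,0,0,0],
  [55,-105,0,100,0,0,0],
  [55,-105,0,100,0,0,0],
])

```text
clock: 29.0
ee_pos: [0.5029, -0.3779, 0.2058]
tool_rot: [-0.011, 0.511, -0.007]
wrist_force: [0.1, -0.1, 0.4]
opening: 0.0549
```

```bash
python3 - <<'E'
from h import *
st()
s=snap("top","t23"); print(det(s,"bar1"))
s=snap("scene","s23"); print(det(s,"bar1"))
p,R=tool(); go([.467,.33,.22],down(0));plan([.467,.25,.22],down(np.pi+.15),18)
plan([.467,.25,.22],down(.15),18)
E
```

```text
t 29.0 p [ 0.5029 -0.3779  0.2058] x [ 0.872 -0.006 -0.489] y [ 0.002  1.    -0.01 ] j [-0.975  0.18  -0.186 -1.199 -0.88   0.079] F [ 0.06 -0.14  0.43] M [0.056 2.489 0.045] op 54.9
[(0.87, array([0.591, 0.336, 0.022]), array([200., 255.])), (0.87, array([0.538, 0.466, 0.016]), array([146., 280.])), (0.69, array([ 0.473, -0.023,  0.019]), array([357., 303.])), (0.64, array([ 0.534, -0.375,  0.066]), array([513., 272.])), (0.5, array([ 0.523, -0.288, -0.003]), array([468., 278.]))]
[(0.83, array([ 0.533, -0.374,  0.066]), array([ 83., 380.])), (0.8, array([0.591, 0.332, 0.019]), array([387., 191.])), (0.79, array([0.542, 0.471, 0.022]), array([407., 150.])), (0.69, array([0.755, 0.18 , 0.004]), array([403., 278.])), (0.59, array([ 0.759, -0.037,  0.002]), array([330., 351.])), (0.56, array([0.462, 0.326, 0.016]), array([341., 165.]))]
inc mm [-40.6 705.4   3.8] rotvec [ 1.409  0.816 -0.818] | rows >= 16.9
inc mm [-40.6 625.4   4. ] rotvec [-1.547  0.77   0.893] | rows >= 15.6
max step/row [0.135 0.07  0.09  0.111 0.085 0.098]  end [ 0.79  0.22  0.03  0.   -1.38 -0.64] lim/row .15-.18
inc mm [-40.6 625.4   4. ] rotvec [ 1.276  0.86  -0.741] | rows >= 15.0
IK fail 0.2222222222222222
max step/row [0.254 0.093 0.121 0.306 0.206 0.486]  end [-0.44 -0.08 -0.47 -0.67 -0.38 -0.88] lim/row .15-.18
```

View pics/s23.png

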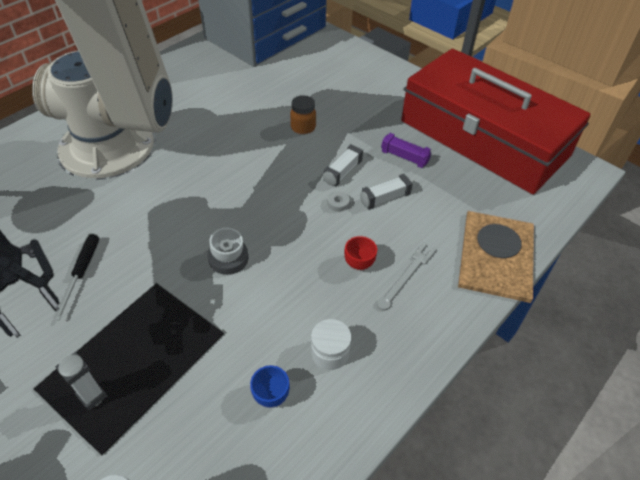

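View pics/t23.png

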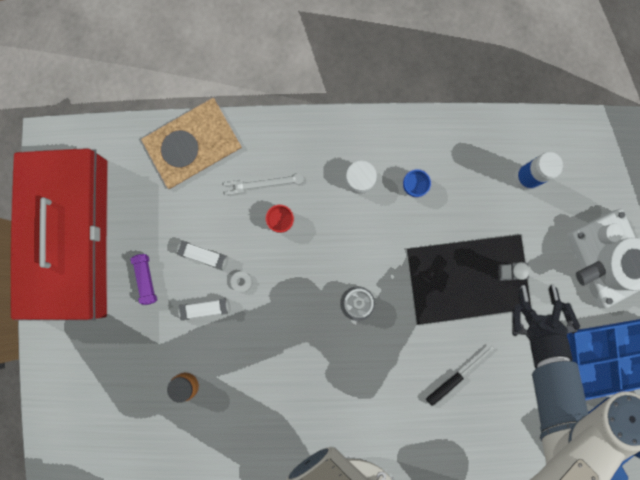

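```bash
python3 - <<'E'
from h import *
st()
for lean in (1,-1):
    p,R,b=pickpose([.465,.329],99,lean); plan(p+b*.15,R,20)
    from ik import ik
    print(ik(p,R,manip.observe()["joints"],6))
E
```

```text
t 29.2 p [ 0.4988 -0.3754  0.195 ] x [ 0.867 -0.001 -0.498] y [0.002 1.    0.002] j [-0.979  0.188 -0.198 -1.201 -0.881  0.087] F [-1.08 -0.24 -1.16] M [0.004 2.624 0.015] op 54.9
inc mm [-11.4 768.6 -71.9] rotvec [-1.81   1.13   0.489] | rows >= 18.5
max step/row [0.209 0.101 0.148 0.298 0.114 0.324]  end [ 1.14  0.64  0.25  0.28 -1.62 -1.03] lim/row .15-.18
[ 1.07120618  0.65916862 -0.08631473  0.32354688 -1.26662262 -1.08134674]
inc mm [  6.4 639.8 -61.4] rotvec [-1.237  0.391  1.233] | rows >= 15.4
max step/row [0.091 0.045 0.056 0.037 0.039 0.027]  end [ 0.43  0.26 -0.04 -0.55 -1.17 -0.08] lim/row .15-.18
[ 0.55779042  0.43168352 -0.15059347 -0.63710306 -0.87744565 -0.01232922]
```

Call:
step_arm([
  [60,0,40,-3,-0.077,0.024,0.077],
  [60,1,80,-6,-0.154,0.049,0.154],
  [60,1,120,-10,-0.231,0.073,0.231],
  [60,2,160,-14,-0.308,0.098,0.308],
  [60,2,200,-18,-0.386,0.122,0.386],
  [60,2,240,-22,-0.463,0.147,0.463],
  [60,3,280,-26,-0.54,0.171,0.54],
  [60,3,320,-30,-0.618,0.195,0.618],
  [60,3,360,-34,-0.695,0.22,0.695],
  [60,4,400,-38,-0.772,0.244,0.772],
  [60,4,440,-42,-0.85,0.268,0.85],
  [60,5,480,-46,-0.927,0.293,0.927],
])

```text
clock: 30.2
ee_pos: [0.4808, 0.105, 0.1525]
tool_rot: [-0.145, 0.929, 1.189]
wrist_force: [1.3, -0.7, 0.6]
opening: 0.0602
```

```bash
python3 - <<'E'
from h import *
st()
p,R,b=pickpose([.465,.329],99,-1); plan(p+b*.13,R,6)
E
```

```text
t 30.2 p [0.4808 0.105  0.1525] x [ 0.223  0.556 -0.801] y [-0.961  0.261 -0.087] j [ 6.100e-02  9.100e-02 -2.460e-01 -6.790e-01 -1.039e+00 -1.000e-03] F [ 1.3  -0.75  0.61] M [-1.696  0.57  -0.157] op 60.2
inc mm [116.5  53.6 114.8] rotvec [-0.307  0.097  0.302] | rows >= 4.1
max step/row [0.073 0.041 0.045 0.024 0.027 0.017]  end [ 0.45  0.28 -0.06 -0.55 -1.13 -0.08] lim/row .15-.18
```

Call:
step_arm([
  [60,20,11,23,-0.061,0.02,0.06],
  [60,40,22,46,-0.123,0.039,0.121],
  [60,62,33,69,-0.184,0.058,0.181],
  [60,90,44,92,-0.246,0.078,0.242],
  [60,116,53.6,114.8,-0.307,0.097,0.302],
  [60,116,53.6,114.8,-0.307,0.097,0.302],
  [60,116,53.6,114.8,-0.307,0.097,0.302],
])

```text
clock: 30.78
ee_pos: [0.4745, 0.2741, 0.1218]
tool_rot: [0.003, 1.051, 1.729]
wrist_force: [-0.7, -0.4, -0.6]
opening: 0.0598
```

```bash
python3 - <<'E'
from h import *
s=snap("wrist","w24");st(); print(det(s,"bar1"))
E
```

```text
t 30.83 p [0.4748 0.2729 0.1226] x [-0.076  0.491 -0.868] y [-0.988 -0.153 -0.   ] j [ 0.447  0.281 -0.063 -0.554 -1.129 -0.076] F [ 0.22 -0.66 -0.35] M [-1.491 -0.235  0.013] op 60.0
[(0.9, array([0.464, 0.331, 0.019]), array([315., 230.])), (0.75, array([0.589, 0.33 , 0.023]), array([143., 216.])), (0.67, array([0.539, 0.476, 0.018]), array([222., 318.]))]
```

View pics/w24.png

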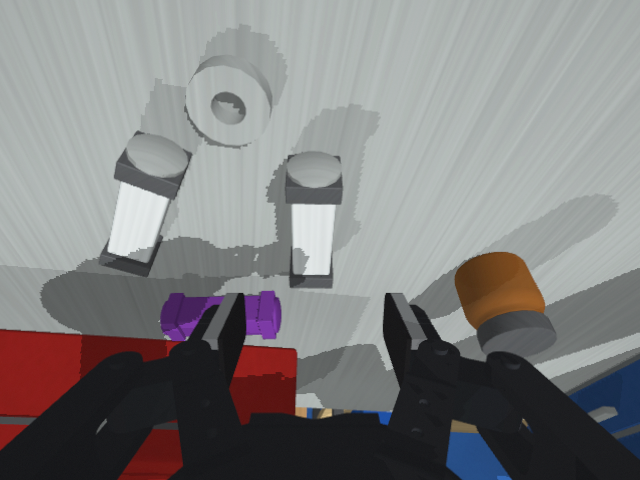

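```bash
python3 - <<'E'
from h import *
s=snap("wrist")
W=world(s,[(292,204),(335,204),(331,276),(295,275)],.033)
a=(W[0]+W[1])/2;b=(W[2]+W[3])/2;print((a+b)/2,np.linalg.norm(a-b),np.degrees(np.arctan2(*(b-a)[1::-1])))
avg(5)
p,R,bb=pickpose([.464,.3295],99,-1);st(); go(p,R)
E
```

```text
[0.46662208 0.33036445 0.033     ] 0.07895350359905515 98.33678862747682
avgF [ 0.08 -0.1   0.09] avgM [-1.498 -0.209 -0.015]
t 31.18 p [0.476  0.2724 0.1252] x [-0.071  0.493 -0.867] y [-0.988 -0.151 -0.005] j [ 0.445  0.277 -0.062 -0.554 -1.128 -0.076] F [-0.24 -0.   -0.18] M [-1.457 -0.193  0.073] op 59.9
inc mm [133.7   3.8   1.1] rotvec [-0.002  0.001  0.007] | rows >= 3.2
```

Call:
step_arm([
  [60,40,1.3,1,0,0,0],
  [60,80,1.3,1,0,0,0],
  [60,110,1.3,1,0,0,0],
  [60,126,1.3,1,0,0,0.005],
  [60,132,1.3,1,0,0,0.007],
  [60,132,1.3,1,0,0,0.007],
  [15,132,1.3,1,0,0,0.007],
  [15,132,1.3,1,0,0,0.007],
  [15,132,1.3,1,0,0,0.007],
  [15,132,1.3,1,0,0,0.007],
  [15,132,1.3,1,0,0,0.007],
  [15,132,1.3,1,0,0,0.007],
])

```text
clock: 32.18
ee_pos: [0.4663, 0.3387, 0.0129]
tool_rot: [-0.004, 1.049, 1.724]
wrist_force: [-1.6, -2.8, 6.6]
opening: 0.0291
```

```bash
python3 - <<'E'
from h import *
st(); p,R=tool(); go(p+[0,0,.1],R)
E
```

```text
t 32.18 p [0.4663 0.3387 0.0129] x [-0.076  0.493 -0.867] y [-0.988 -0.156 -0.002] j [ 0.556  0.43  -0.144 -0.635 -0.883 -0.015] F [-1.6  -2.77  6.57] M [-1.285  0.053  0.099] op 29.1
inc mm [-86.7  -0.2  49.8] rotvec [0. 0. 0.] | rows >= 2.4
```

Call:
step_arm([
  [15,-10,0,6,0,0,0],
  [15,-30,0,17,0,0,0],
  [15,-60,0,34,0,0,0],
  [15,-87,0,50,0,0,0],
  [15,-87,0,50,0,0,0],
  [15,-87,0,50,0,0,0],
  [15,-87,0,50,0,0,0],
])

```text
clock: 32.77
ee_pos: [0.4639, 0.3384, 0.1104]
tool_rot: [0.008, 1.05, 1.734]
wrist_force: [-0.4, -0.1, -5.8]
opening: 0.0291
```

```bash
python3 - <<'E'
from h import *
F,M=avg(8); st(); dM=M-[-1.498,-.209,-.015]; 
p,R=tool(); r=np.array([-dM[1]/F[2]*1,dM[0]/F[2]]); print("r xy",r*[1,1], "expected mid", (R[:,0]*.389)[:2])
print(manip.observe()["tau"].round(3))
E
```

```text
avgF [-0.3   0.05 -4.52] avgM [-2.376 -0.392 -0.011]
t 33.17 p [0.4648 0.3389 0.1105] x [-0.08   0.491 -0.868] y [-0.988 -0.156  0.003] j [ 0.571  0.308 -0.06  -0.553 -1.051 -0.172] F [-0.77 -0.8  -4.69] M [-2.377 -0.397 -0.065] op 28.9
r xy [-0.04058283  0.19429468] expected mid [-0.03114809  0.19091733]
[-5.0000e-03 -4.2301e+01  2.3814e+01  2.8000e+00  3.8900e-01  2.0000e-03]
```

Call:
step_arm([
  [15,0,0,0,0,0.12,0],
  [15,0,0,0,0,0.24,0],
  [15,0,0,0,0,0.36,0],
  [15,0,0,0,0,0.48,0],
  [15,0,0,0,0,0.52,0],
  [15,0,0,0,0,0.52,0],
  [15,0,0,0,0,0.52,0],
])

```text
clock: 33.75
ee_pos: [0.4641, 0.3398, 0.1103]
tool_rot: [1.056, 1.567, 2.785]
wrist_force: [0.7, -0.3, -4.3]
opening: 0.0287
```

```bash
python3 - <<'E'
from h import *
F,M=avg(8); st(); T=[]
for i in range(4): snap("wrist","w25"); T.append(manip.observe()["tau"])
print(np.mean(T,0).round(4)); print("offs y",M[0]/F[2],"x",-M[1]/F[2])
q=manip.observe()["joints"]; rad=np.array([np.cos(q[0]),np.sin(q[0])]); print("u.rad",rad@[-.15,.988])
E
```

```text
avgF [-0.02 -0.28 -4.68] avgM [-0.123 -0.03  -0.012]
t 34.15 p [0.4653 0.3385 0.1113] x [-0.002  0.001 -1.   ] y [-0.988 -0.155  0.002] j [ 0.899  0.368 -0.043 -0.002 -1.16  -0.742] F [ 0.1  -0.04 -4.95] M [-0.098 -0.016 -0.002] op 28.7
[-7.35000e-02 -4.57474e+01  2.37218e+01  5.51890e+00  6.48000e-02
  2.30000e-03]
offs y 0.02634978777558741 x -0.006489035418655215
u.rad 0.6806778627864293
```

View pics/w25.png

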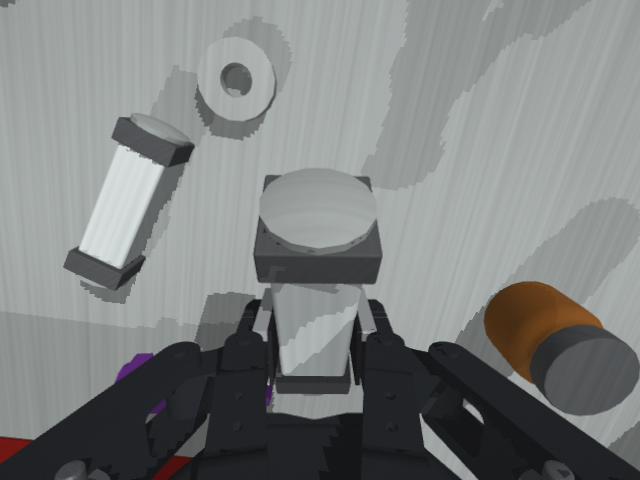

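```bash
python3 - <<'E'
from h import *; from ik import *
def W(q):
    h,sx,ax,az,bx,by,bz,dx,dy,dz,r0=P
    R=kin.rz(q[0]);p=np.array([0,0,h]); R=R@kin.ry(q[1]); p=p+R@[ax,0,az]; e=p; R=R@kin.ry(-q[2]); p=p+R@[bx,0,0]
    R=R@kin.rx(kin.S4*q[3]); return e,p,p+R@[0,dy,0]
q=manip.observe()["joints"]
for yaw in (210,225,240,255,270):
    p,R=placepose([.525,-.28],yaw,.075,-1); s=ik(p,R,q,6)
    print(yaw,s.round(2),[v.round(2) for v in W(s)])
    p,R=placepose([.525,-.28],yaw,.21,-1); plan(p,R,18)
E
```

```text
210 [ 0.01  0.96  0.28  0.46 -1.85 -1.16] [array([0.43, 0.  , 0.45]), array([0.74, 0.01, 0.19]), array([ 0.78, -0.13,  0.25])]
inc mm [ -90.2   52.6 -626.4] rotvec [1.087 0.916 0.627] | rows >= 15.2
max step/row [0.057 0.055 0.066 0.045 0.066 0.031]  end [ 0.01  0.85  0.39  0.5  -2.04 -1.05] lim/row .15-.18
225 [ 0.08  0.86  0.02  0.6  -1.64 -1.12] [array([0.39, 0.03, 0.49]), array([0.66, 0.05, 0.19]), array([ 0.74, -0.07,  0.25])]
inc mm [ -90.2   50.5 -630.1] rotvec [0.852 0.969 0.491] | rows >= 15.3
max step/row [0.056 0.044 0.039 0.048 0.058 0.026]  end [ 0.08  0.73  0.12  0.62 -1.83 -0.99] lim/row .15-.18
240 [ 0.13  0.76 -0.24  0.77 -1.44 -1.13] [array([0.36, 0.05, 0.53]), array([0.57, 0.08, 0.19]), array([ 0.67, -0.02,  0.25])]
inc mm [ -90.2   47.6 -633.2] rotvec [0.617 1.009 0.355] | rows >= 15.4
max step/row [0.056 0.035 0.016 0.056 0.049 0.02 ]  end [ 0.13  0.61 -0.14  0.76 -1.62 -0.95] lim/row .15-.18
255 [ 0.15  0.66 -0.5   0.99 -1.25 -1.17] [array([0.31, 0.05, 0.56]), array([0.47, 0.07, 0.19]), array([0.6 , 0.01, 0.25])]
inc mm [ -90.2   44.  -635.4] rotvec [0.38  1.036 0.218] | rows >= 15.4
max step/row [0.061 0.027 0.023 0.071 0.039 0.024]  end [ 0.17  0.49 -0.39  0.92 -1.42 -0.94] lim/row .15-.18
270 [ 0.11  0.55 -0.75  1.32 -1.1  -1.27] [array([0.27, 0.03, 0.59]), array([0.38, 0.04, 0.21]), array([0.53, 0.02, 0.25])]
inc mm [ -90.2   39.9 -636.6] rotvec [0.143 1.05  0.081] | rows >= 15.4
max step/row [0.074 0.02  0.037 0.1   0.03  0.036]  end [ 0.16  0.36 -0.63  1.15 -1.23 -0.95] lim/row .15-.18
```

Call:
step_arm([
  [15,-30,0,0,0,0,0],
  [15,-60,2,-20,0.0386,0.063,0.0222],
  [15,-75,6,-59,0.077,0.126,0.0444],
  [15,-85,9,-98,0.116,0.189,0.0666],
  [15,-90,12,-137,0.154,0.252,0.0888],
  [15,-90,15,-176,0.193,0.315,0.111],
  [15,-90,18,-215,0.231,0.378,0.133],
  [15,-90,21,-254,0.27,0.441,0.155],
  [15,-90,23,-293,0.309,0.504,0.178],
  [15,-90,25,-332,0.347,0.568,0.2],
  [15,-90,28,-371,0.386,0.631,0.222],
  [15,-90,31,-410,0.424,0.694,0.244],
])

```text
clock: 35.35
ee_pos: [0.4993, -0.0719, 0.2008]
tool_rot: [3.025, 0.841, -1.975]
wrist_force: [-0.7, 0.1, -4.0]
opening: 0.0291
```

```bash
python3 - <<'E'
from h import *
st()
p,R=placepose([.525,-.28],240,.21,-1); plan(p,R,7)
E
```

```text
t 35.35 p [ 0.4993 -0.0719  0.2008] x [-0.262 -0.613 -0.745] y [-0.947  0.311  0.077] j [ 0.477  0.435 -0.105  0.439 -1.629 -0.877] F [-0.7   0.14 -4.03] M [ 2.766 -1.276  0.09 ] op 29.1
inc mm [ 131.7  -85.8 -158. ] rotvec [0.191 0.315 0.112] | rows >= 5.3
max step/row [0.051 0.032 0.015 0.048 0.003 0.014]  end [ 0.13  0.61 -0.14  0.76 -1.62 -0.95] lim/row .15-.18
```

Call:
step_arm([
  [15,20,-13,-25,0.032,0.053,0.018],
  [15,42,-28,-51,0.064,0.105,0.037],
  [15,64,-42,-77,0.095,0.157,0.056],
  [15,87,-57,-104,0.127,0.21,0.074],
  [15,109,-71,-131,0.159,0.262,0.093],
  [15,131.7,-85.8,-158,0.191,0.315,0.112],
  [15,131.7,-85.8,-158,0.191,0.315,0.112],
  [15,131.7,-85.8,-158,0.191,0.315,0.112],
])

```text
clock: 36.02
ee_pos: [0.5158, -0.2947, 0.1986]
tool_rot: [3.138, 0.52, -2.099]
wrist_force: [0.4, 0.8, -4.8]
opening: 0.0292
```

```bash
python3 - <<'E'
from h import *
s=snap("wrist","w26");st()
p,R=tool(); g=p-R[:,0]*.0187; print(g, pix(s,[g+[0,0,-.06],g+[0,0,-.046]]).round())
s=snap("scene"); a=s["frame"][230:480,20:350,::-1]; cv2.imwrite("pics/s26.png",cv2.resize(a,None,fx=2.2,fy=2.2,interpolation=cv2.INTER_CUBIC))
p,R=placepose([.525,-.28],240,.072,-1); plan(p,R,7)
E
```

```text
t 36.07 p [ 0.5165 -0.2936  0.1996] x [-0.435 -0.75  -0.498] y [-0.866  0.501  0.002] j [ 0.135  0.611 -0.136  0.756 -1.623 -0.95 ] F [ 0.72  0.01 -4.25] M [ 3.39  -1.975 -0.027] op 28.9
[ 0.52458761 -0.2795703   0.20888148] [[313. 388.]
 [313. 377.]]
inc mm [ 69.4  -0.7 118.7] rotvec [0.001 0.002 0.   ] | rows >= 3.3
max step/row [0.001 0.025 0.02  0.004 0.028 0.027]  end [ 0.13  0.76 -0.24  0.77 -1.43 -1.13] lim/row .15-.18
```

View pics/w26.png

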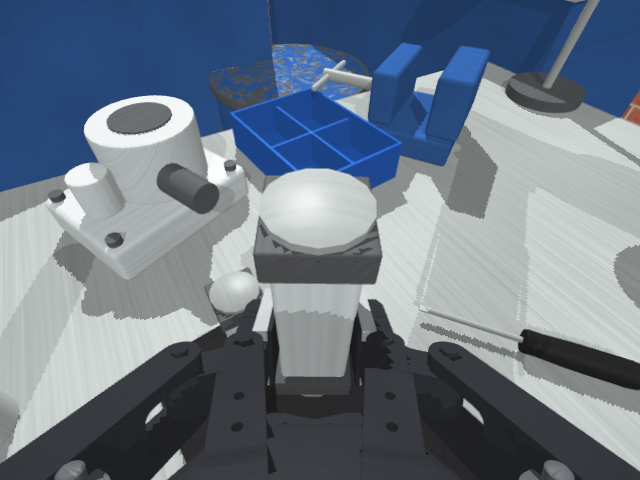

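View pics/s26.png

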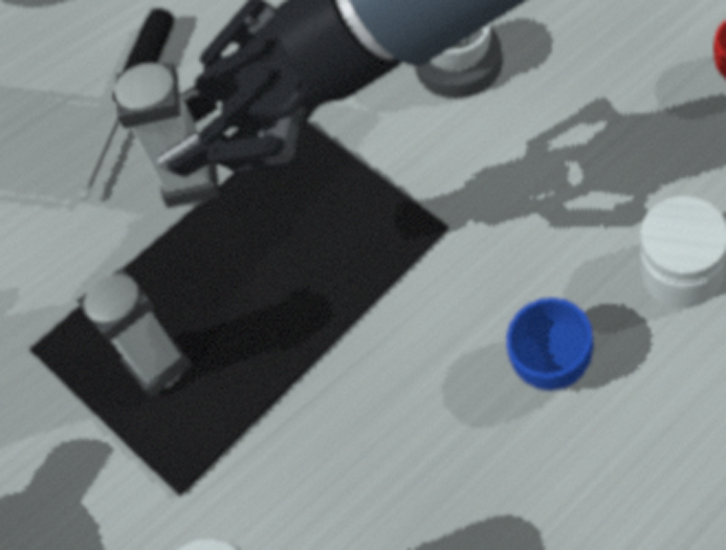

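Call:
step_arm([
  [15,16,0,28,0,0,0],
  [15,32,-0.3,56,0,0,0],
  [15,48,-0.5,84,0,0,0],
  [15,60,-0.7,104,0,0,0],
  [15,64,-0.7,111,0,0,0],
  [15,64,-0.7,111,0,0,0],
  [15,64,-0.7,111,0,0,0],
])

```text
clock: 36.7
ee_pos: [0.5179, -0.2929, 0.0737]
tool_rot: [-3.141, 0.52, -2.092]
wrist_force: [-0.1, -1.1, -3.5]
opening: 0.029
```

```bash
python3 - <<'E'
from h import *
avg(2); st()
s=snap("scene"); a=s["frame"][230:480,20:350,::-1]; cv2.imwrite("pics/s27.png",cv2.resize(a,None,fx=2.2,fy=2.2,interpolation=cv2.INTER_CUBIC))
E
```

```text
avgF [ 0.05 -0.22 -4.34] avgM [ 3.361 -1.959  0.038]
t 36.8 p [ 0.518  -0.2932  0.0742] x [-0.432 -0.752 -0.498] y [-0.867  0.499 -0.002] j [ 0.135  0.749 -0.236  0.765 -1.448 -1.115] F [ 0.36 -0.11 -3.96] M [ 3.385 -2.007  0.064] op 29.3
```

View pics/s27.png

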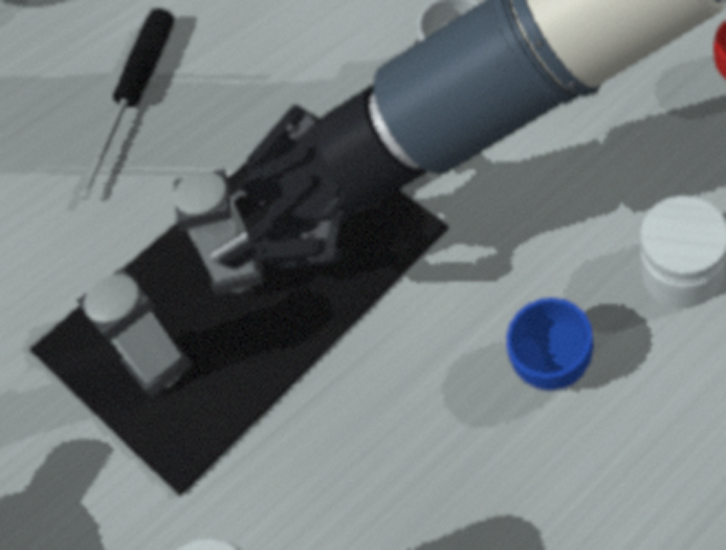

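Call:
step_arm([
  [15,4,0,7,0,0,0],
  [15,6.5,0,11.3,0,0,0],
  [15,7,0,12.2,0,0,0],
  [15,7.5,0,13,0,0,0],
  [15,7.5,0,13,0,0,0],
  [15,7.5,0,13,0,0,0],
])

```text
clock: 37.35
ee_pos: [0.5165, -0.2937, 0.0573]
tool_rot: [3.14, 0.52, -2.095]
wrist_force: [-0.7, 0.4, -4.4]
opening: 0.029
```

```bash
python3 - <<'E'
from h import *
avg(3); st()
E
```

```text
avgF [-0.15  0.35 -4.12] avgM [ 3.418 -1.974  0.029]
t 37.5 p [ 0.5166 -0.2937  0.0575] x [-0.434 -0.752 -0.497] y [-0.866  0.5    0.002] j [ 0.134  0.771 -0.245  0.767 -1.427 -1.135] F [ 0.4   0.07 -4.84] M [ 3.434 -1.943  0.009] op 29.0
```

Call:
step_arm([
  [15,0.3,0,0.5,0,0,0],
  [15,0.6,0,1,0,0,0],
  [15,0.9,0,1.5,0,0,0],
  [15,1,0,1.8,0,0,0],
  [15,1,0,1.8,0,0,0],
])

```text
clock: 37.92
ee_pos: [0.5167, -0.2937, 0.0567]
tool_rot: [3.141, 0.518, -2.094]
wrist_force: [-1.2, 3.1, 6.1]
opening: 0.0289
```

```bash
python3 - <<'E'
from h import *
avg(3); st()
E
```

```text
avgF [-1.03  3.19  5.77] avgM [ 1.435 -0.225 -0.744]
t 38.07 p [ 0.5167 -0.2937  0.0567] x [-0.434 -0.753 -0.495] y [-0.866  0.499  0.001] j [ 0.134  0.773 -0.246  0.768 -1.427 -1.137] F [-0.94  3.71  5.18] M [ 1.358 -0.187 -0.729] op 29.0
```

Call:
step_arm([
  [15,-0.4,0,-0.7,0,0,0],
  [15,-0.4,0,-0.7,0,0,0],
  [32,-0.4,0,-0.7,0,0,0],
  [36,-0.4,0,-0.7,0,0,0],
  [42,-0.4,0,-0.7,0,0,0],
  [50,-0.4,0,-0.7,0,0,0],
  [50,-0.4,0,-0.7,0,0,0],
  [50,-0.4,0,-0.7,0,0,0],
])

```text
clock: 38.73
ee_pos: [0.5165, -0.2937, 0.056]
tool_rot: [3.139, 0.52, -2.095]
wrist_force: [-0.4, 0.3, 0.2]
opening: 0.0498
```

```bash
python3 - <<'E'
from h import *
avg(3); st()
s=snap("scene"); a=s["frame"][230:480,20:350,::-1]; cv2.imwrite("pics/s28.png",cv2.resize(a,None,fx=2.2,fy=2.2,interpolation=cv2.INTER_CUBIC))
s=snap("wrist","w28")
E
```

```text
avgF [-0.15  0.3  -0.2 ] avgM [ 2.252 -1.282 -0.019]
t 38.88 p [ 0.5165 -0.2936  0.056 ] x [-0.434 -0.751 -0.497] y [-0.866  0.5    0.002] j [ 0.134  0.773 -0.246  0.767 -1.426 -1.136] F [-0.35  0.4  -0.18] M [ 2.258 -1.267 -0.053] op 49.6
```

View pics/s28.png

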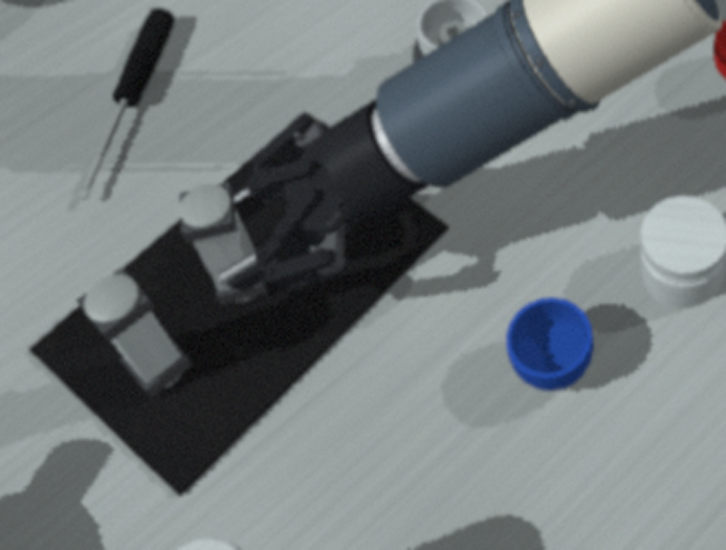

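View pics/w28.png

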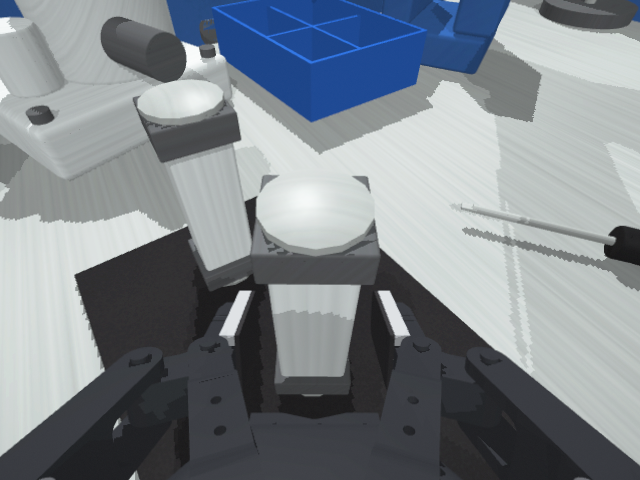

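Call:
step_arm([
  [50,-10,0,0,0,0,0],
  [50,-30,0,0,0,0,0],
  [50,-60,0,0,0,0,0],
  [50,-90,0,0,0,0,0],
  [60,-105,0,-20,0,0,0],
  [60,-105,0,-60,0,0,0],
  [60,-105,0,-90,0,0,0],
  [60,-105,0,-90,0,0,0],
])

```text
clock: 39.65
ee_pos: [0.5407, -0.2543, 0.192]
tool_rot: [-3.135, 0.524, -2.091]
wrist_force: [0.5, 1.3, 0.3]
opening: 0.06
```

```bash
python3 - <<'E'
from h import *
st()
s=snap("top","t29"); print(det(s,"bar1"))
s=snap("scene","s29"); print(det(s,"bar1"))
for lean in (1,-1):
  for sg in (1,-1):
    p,R,b=pickpose([.592,.332],70,lean,sg=sg); 
    from ik import ik
    print(lean,sg,ik(p,R,manip.observe()["joints"],8))
    plan(p+b*.15,R,18)
E
```

```text
t 39.65 p [ 0.5407 -0.2543  0.192 ] x [-0.431 -0.751 -0.5  ] y [-0.866  0.5   -0.006] j [ 0.193  0.658 -0.06   0.718 -1.669 -0.968] F [0.47 1.32 0.32] M [ 2.192 -1.337  0.109] op 60.0
[(0.94, array([ 0.521, -0.286,  0.062]), array([475., 279.])), (0.93, array([0.537, 0.469, 0.015]), array([145., 280.])), (0.88, array([ 0.538, -0.374,  0.064]), array([512., 270.]))]
[(0.96, array([0.592, 0.332, 0.022]), array([387., 191.])), (0.83, array([ 0.532, -0.377,  0.067]), array([ 81., 381.])), (0.77, array([ 0.516, -0.291,  0.065]), array([121., 341.])), (0.59, array([0.54 , 0.472, 0.02 ]), array([407., 150.]))]
1 1 [ 0.83497861  0.94262629  0.54037649  0.1892012  -1.65460196  1.92655205]
inc mm [-495.3  258.2  336.8] rotvec [ 2.909 -0.189  0.791] | rows >= 24.2
IK fail 0.6666666666666666
max step/row [0.041 0.031 0.082 0.069 0.071 0.198]  end [ 0.57  0.86  0.68  0.13 -2.06 -2.97] lim/row .15-.18
1 -1 [ 0.83497861  0.94262629  0.54037649  0.1892012  -1.65460196 -1.2150406 ]
inc mm [-495.3  258.2  336.8] rotvec [-0.123 -0.53  -0.126] | rows >= 15.6
max step/row [0.053 0.107 0.24  0.047 0.105 0.012]  end [ 0.87  1.15  1.3   0.22 -2.2  -1.13] lim/row .15-.18
-1 1 [ 0.55062168  0.49811546 -0.06915799 -0.53379098 -0.65263952  2.61316742]
inc mm [-383.8  235.7  273. ] rotvec [ 2.102 -0.072  2.103] | rows >= 23.8
IK fail 0.8333333333333334
max step/row [0.027 0.076 0.155 0.137 0.16  0.204]  end [ 0.16  0.55  0.39 -0.56 -1.64 -3.03] lim/row .15-.18
-1 -1 [ 0.55062168  0.49811546 -0.069158   -0.53379098 -0.65263951 -0.52842524]
inc mm [-383.8  235.7  273. ] rotvec [-0.186 -1.567 -0.053] | rows >= 12.6
max step/row [0.033 0.032 0.024 0.089 0.07  0.066]  end [ 0.47  0.28 -0.06 -0.45 -0.89 -0.59] lim/row .15-.18
```

View pics/s29.png

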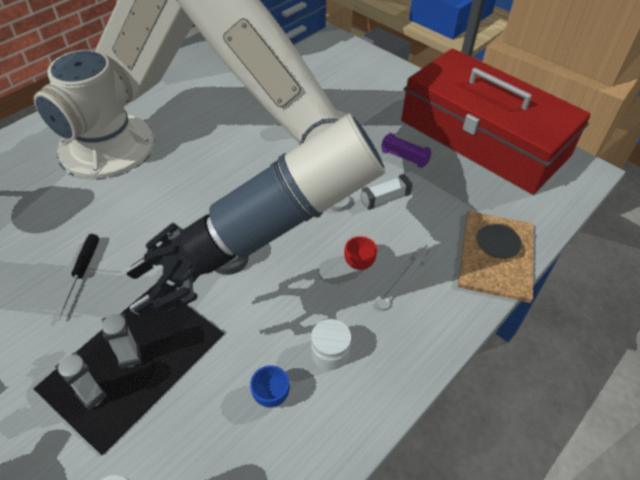

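Call:
step_arm([
  [60,-27,17,19,-0.013,-0.112,-0.004],
  [60,-55,34,39,-0.027,-0.224,-0.008],
  [60,-82,50,58,-0.04,-0.336,-0.011],
  [60,-110,67,78,-0.053,-0.448,-0.015],
  [60,-137,84,97,-0.066,-0.56,-0.019],
  [60,-164,101,117,-0.08,-0.672,-0.023],
  [60,-192,118,136,-0.093,-0.784,-0.026],
  [60,-219,135,156,-0.106,-0.896,-0.03],
  [60,-247,151,175,-0.12,-1.007,-0.034],
  [60,-274,168,195,-0.133,-1.119,-0.038],
  [60,-302,185,214,-0.146,-1.231,-0.042],
  [60,-329,202,234,-0.16,-1.343,-0.045],
])

```text
clock: 40.85
ee_pos: [0.5657, 0.198, 0.147]
tool_rot: [0.058, 1.269, 1.257]
wrist_force: [0.1, 0.5, 0.1]
opening: 0.0601
```

```bash
python3 - <<'E'
from h import *
st()
p,R,b=pickpose([.592,.332],70,-1); plan(p+b*.13,R,5)
E
```

```text
t 40.85 p [0.5657 0.198  0.147 ] x [ 0.092  0.283 -0.955] y [-0.933  0.361  0.017] j [ 0.458  0.289 -0.012 -0.245 -1.069 -0.733] F [0.07 0.48 0.07] M [-0.796  0.314  0.027] op 60.1
inc mm [47.2 22.2 68.3] rotvec [-0.025 -0.218 -0.008] | rows >= 2.1
max step/row [0.006 0.006 0.012 0.049 0.043 0.038]  end [ 0.48  0.3  -0.07 -0.46 -0.86 -0.59] lim/row .15-.18
```

Call:
step_arm([
  [60,16,7,23,-0.008,-0.073,-0.003],
  [60,32,15,46,-0.017,-0.145,-0.005],
  [60,47,22,68,-0.025,-0.218,-0.008],
  [60,47,22,68,-0.025,-0.218,-0.008],
  [60,47,22,68,-0.025,-0.218,-0.008],
])

```text
clock: 41.27
ee_pos: [0.5721, 0.2769, 0.1203]
tool_rot: [0.007, 1.06, 1.227]
wrist_force: [0.2, 0.2, 0.3]
opening: 0.0601
```

```bash
python3 - <<'E'
from h import *
snap("wrist");s=snap("wrist","w30");st(); print(det(s,"bar1"))
E
```

```text
t 41.37 p [0.5734 0.2767 0.1221] x [ 0.168  0.461 -0.872] y [-0.939  0.343  0.   ] j [ 0.479  0.304 -0.064 -0.452 -0.862 -0.591] F [-0.02  0.07  0.63] M [-1.378  0.473 -0.054] op 60.0
[(0.98, array([0.59 , 0.332, 0.024]), array([317., 238.])), (0.79, array([0.54 , 0.474, 0.019]), array([412., 313.]))]
```

View pics/w30.png

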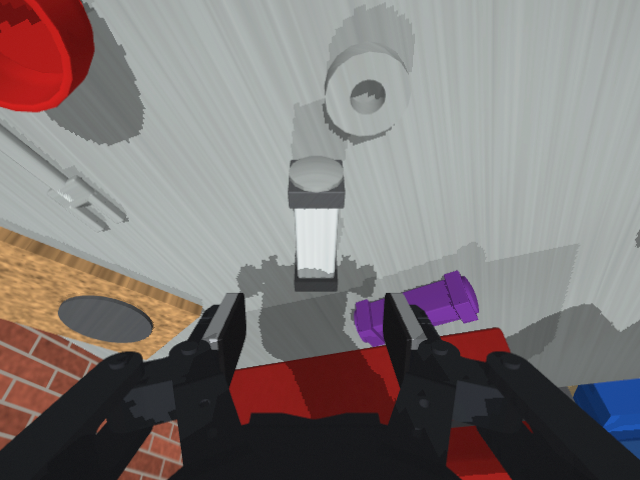

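```bash
python3 - <<'E'
from h import *
s=snap("wrist")
W=world(s,[(297,208),(339,208),(335,280),(299,278)],.033)
a=(W[0]+W[1])/2;b=(W[2]+W[3])/2;c=(a+b)/2;print(c,np.linalg.norm(a-b),np.degrees(np.arctan2(*(b-a)[1::-1])))
avg(3)
p,R,bb=pickpose([(c[0]+.591)/2,(c[1]+.332)/2],70.5,-1);st(); go(p,R)
E
```

```text
[0.59184097 0.33441024 0.033     ] 0.0789752867493788 69.78928308118238
avgF [ 0.29  0.11 -0.17] avgM [-1.387  0.477 -0.007]
t 41.62 p [0.5735 0.2768 0.1227] x [ 0.169  0.462 -0.871] y [-0.939  0.343 -0.   ] j [ 0.479  0.303 -0.065 -0.453 -0.861 -0.59 ] F [ 0.39 -0.38  0.18] M [-1.359  0.468  0.034] op 59.8
inc mm [132.    2.6   4. ] rotvec [-0.009 -0.006  0.005] | rows >= 3.2
```

Call:
step_arm([
  [60,40,2,4,0,0,0],
  [60,80,2,4,0,0,0],
  [60,110,2,4,0,0,0],
  [60,125,2,4,0,-0.005,0],
  [60,131,2,4,0,-0.005,0],
  [60,131,2,4,0,-0.005,0],
  [15,131,2,4,0,-0.005,0],
  [15,131,2,4,0,-0.005,0],
  [15,131,2,4,0,-0.005,0],
  [15,131,2,4,0,-0.005,0],
  [15,131,2,4,0,-0.005,0],
  [15,131,2,4,0,-0.005,0],
])

```text
clock: 42.62
ee_pos: [0.5956, 0.3414, 0.0127]
tool_rot: [-0.004, 1.049, 1.217]
wrist_force: [-2.2, -3.0, 6.7]
opening: 0.0291
```

```bash
python3 - <<'E'
from h import *
st(); p,R=tool(); go(p+[0,0,.1],Ro.from_matrix(R).as_matrix()@Ro.from_rotvec([0,.52,0]).as_matrix())
E
```

```text
t 42.62 p [0.5956 0.3414 0.0127] x [ 0.173  0.468 -0.867] y [-0.939  0.343 -0.002] j [ 0.552  0.494 -0.069 -0.531 -0.652 -0.534] F [-2.18 -2.99  6.73] M [-1.116  0.842  0.162] op 29.1
inc mm [-86.7  -0.2  49.9] rotvec [-0.    0.52  0.  ] | rows >= 4.2
```

Gripped. Lift 100 mm and turn the tool vertical to feel.

Call:
step_arm([
  [15,-10,0,6,0,0,0],
  [15,-30,0,17,0,0,0],
  [15,-60,0,34,0,0.05,0],
  [15,-87,0,50,0,0.16,0],
  [15,-87,0,50,0,0.28,0],
  [15,-87,0,50,0,0.4,0],
  [15,-87,0,50,0,0.52,0],
  [15,-87,0,50,0,0.52,0],
  [15,-87,0,50,0,0.52,0],
  [15,-87,0,50,0,0.52,0],
])

```text
clock: 43.45
ee_pos: [0.5943, 0.3416, 0.1101]
tool_rot: [1.719, 1.57, 2.94]
wrist_force: [-0.2, -0.4, -2.9]
opening: 0.0288
```

```bash
python3 - <<'E'
from h import *
F,M=avg(8); st(); T=[]
for i in range(4): snap("wrist","w31"); T.append(manip.observe()["tau"])
print(np.mean(T,0).round(4)); print("offs y",M[0]/F[2],"x",-M[1]/F[2])
q=manip.observe()["joints"]; rad=np.array([np.cos(q[0]),np.sin(q[0])]); print("u.rad",rad@[.34,.94])
E
```

```text
avgF [-0.24 -0.55 -2.95] avgM [ 0.08  -0.018  0.016]
t 43.85 p [0.5948 0.3413 0.111 ] x [-0.  0. -1.] y [-0.939  0.344  0.   ] j [ 0.748  0.575  0.292 -0.    -1.288 -1.099] F [-0.22  0.11 -3.08] M [ 0.112 -0.09  -0.025] op 28.9
[-6.86000e-02 -5.72758e+01  2.42398e+01  5.73390e+00 -9.88000e-02
  2.00000e-04]
offs y -0.027035392514541647 x -0.006121677147773108
u.rad 0.8888026239720235
```

View pics/w31.png

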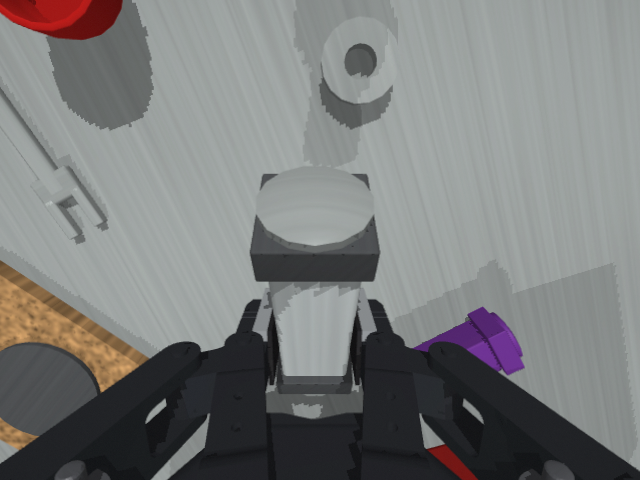

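```bash
python3 - <<'E'
from h import *
p,R,b=pickpose([.465,.15],95,-1); p[2]=.06; plan(p,R,10)
E
```

```text
inc mm [  50.7   59.9 -216.1] rotvec [-0.428 -0.512  0.113] | rows >= 5.5
max step/row [0.077 0.057 0.097 0.072 0.079 0.152]  end [ 0.23  0.3  -0.21 -0.6  -1.07  0.16] lim/row .15-.18
```

Call:
step_arm([
  [15,0,6,-21,-0.043,-0.051,0.011],
  [15,0,12,-43,-0.086,-0.102,0.023],
  [15,0,18,-65,-0.128,-0.154,0.034],
  [15,0,24,-86,-0.171,-0.205,0.045],
  [15,0,30,-108,-0.214,-0.256,0.056],
  [15,0,36,-130,-0.257,-0.307,0.068],
  [15,0,42,-151,-0.3,-0.358,0.079],
  [15,5,48,-173,-0.342,-0.41,0.09],
  [15,15,54,-194,-0.385,-0.461,0.102],
  [15,30,60,-216,-0.428,-0.512,0.113],
  [15,51,60,-216,-0.428,-0.512,0.113],
  [15,51,60,-216,-0.428,-0.512,0.113],
])

```text
clock: 45.05
ee_pos: [0.4619, 0.1572, 0.0564]
tool_rot: [0.013, 1.052, 1.666]
wrist_force: [-0.7, 0.2, -3.2]
opening: 0.0289
```

```bash
python3 - <<'E'
from h import *
snap("wrist","w32");st()
p,R,b=pickpose([.465,.15],95,-1); p[2]=.0127; go(p,R)
E
```

```text
t 45.1 p [0.4632 0.1582 0.0583] x [-0.046  0.494 -0.868] y [-0.996 -0.085  0.004] j [ 0.226  0.304 -0.208 -0.596 -1.066  0.155] F [-0.45  0.28 -2.39] M [-1.818 -0.223  0.013] op 28.6
inc mm [ 40.1  -1.3 -21.8] rotvec [-0.004 -0.001 -0.002] | rows >= 1.1
```

View pics/w32.png

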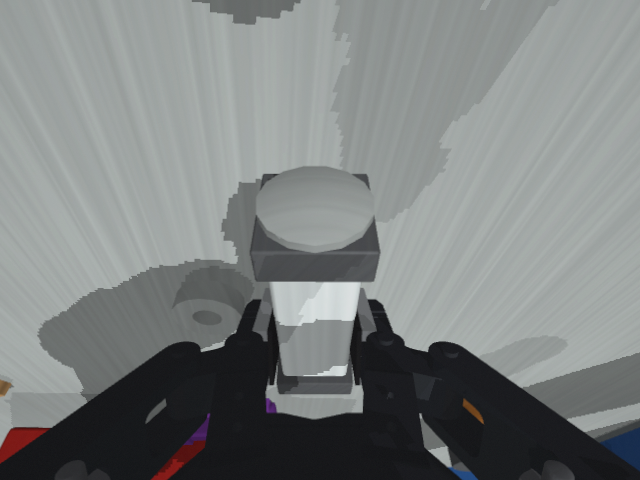

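Call:
step_arm([
  [15,18,0,-10,0,0,0],
  [15,32,0,-17.5,0,0,0],
  [15,38,0,-20.8,0,0,0],
  [15,39.5,0,-21.8,0,0,0],
  [15,39.5,0,-21.8,0,0,0],
  [15,39.5,0,-21.8,0,0,0],
])

```text
clock: 45.6
ee_pos: [0.4651, 0.1606, 0.0158]
tool_rot: [-0.005, 1.051, 1.655]
wrist_force: [0.6, 0.1, -3.8]
opening: 0.029
```

```bash
python3 - <<'E'
from h import *
avg(2);st()
E
```

```text
avgF [-0.22  0.51 -2.34] avgM [-1.947 -0.199  0.019]
t 45.7 p [0.465  0.1604 0.0157] x [-0.042  0.495 -0.868] y [-0.996 -0.088 -0.002] j [ 0.223  0.368 -0.241 -0.632 -0.985  0.229] F [-0.56  0.76 -2.23] M [-1.942 -0.205  0.036] op 29.1
```

Lower the last few mm, release, back off.

Call:
step_arm([
  [15,1,0,-0.6,0,0,0],
  [15,2,0,-1.2,0,0,0],
  [15,2.6,0,-1.5,0,0,0],
  [15,2.6,0,-1.5,0,0,0],
  [40,2.6,0,-1.5,0,0,0],
  [60,2.6,0,-1.5,0,0,0],
  [60,2.6,0,-1.5,0,0,0],
  [60,2.6,0,-1.5,0,0,0],
  [60,-30,0,0,0,0,0],
  [60,-70,0,0,0,0,0],
  [60,-110,0,0,0,0,0],
  [60,-110,0,0,0,0,0],
])

```text
clock: 46.7
ee_pos: [0.4731, 0.1028, 0.1165]
tool_rot: [-0.025, 1.054, 1.636]
wrist_force: [1.2, -0.1, -0.2]
opening: 0.0598
```

```bash
python3 - <<'E'
from h import *
s=snap("wrist");s=snap("wrist","w33");st(); print(det(s,"bar1"))
E
```

```text
t 46.8 p [0.47   0.1052 0.1116] x [-0.039  0.495 -0.868] y [-0.996 -0.086 -0.004] j [ 0.119  0.255 -0.13  -0.557 -1.219  0.174] F [ 0.15 -0.68 -0.13] M [-1.469 -0.088  0.06 ] op 60.3
[(0.94, array([0.539, 0.473, 0.022]), array([243., 390.])), (0.66, array([0.464, 0.151, 0.021]), array([320., 231.]))]
```

View pics/w33.png

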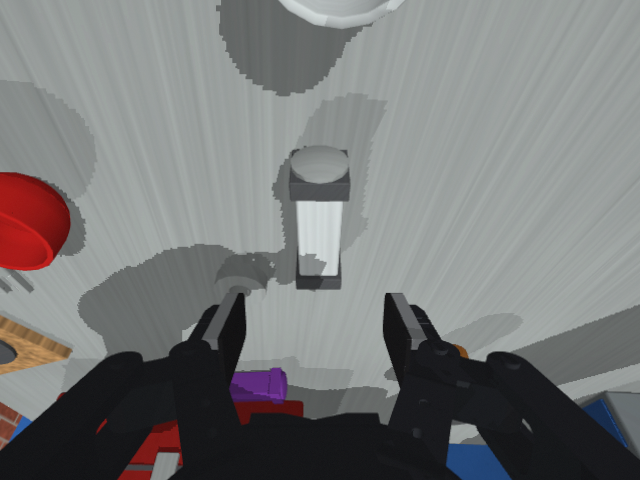

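```bash
python3 - <<'E'
from h import *
s=snap("wrist")
W=world(s,[(297,200),(343,200),(338,276),(300,275)],.033)
a=(W[0]+W[1])/2;b=(W[2]+W[3])/2;c=(a+b)/2;print(c,np.linalg.norm(a-b),np.degrees(np.arctan2(*(b-a)[1::-1])))
st()
p,R,bb=pickpose([c[0]+.001,c[1]],94.5,1);plan(p+bb*.08,R,10)
E
```

```text
[0.46126738 0.14754831 0.033     ] 0.07630005111742351 95.05804165441317
t 46.9 p [0.4682 0.1059 0.1093] x [-0.044  0.495 -0.868] y [-0.996 -0.087  0.001] j [ 0.12   0.257 -0.133 -0.558 -1.219  0.174] F [ 0.42  1.04 -0.36] M [-1.445 -0.057 -0.007] op 60.1
inc mm [62.2  2.  47.9] rotvec [ 9.00e-03  1.04e+00 -1.00e-03] | rows >= 8.3
max step/row [0.106 0.057 0.037 0.117 0.065 0.149]  end [ 0.93  0.43 -0.3   0.35 -1.27 -1.03] lim/row .15-.18
```

Call:
step_arm([
  [60,0,2,5,0,0.12,0],
  [60,0,2,10,0,0.24,0],
  [60,0,2,15,0,0.36,0],
  [60,0,2,20,0,0.48,0],
  [60,10,2,27,0,0.6,0],
  [60,20,2,33,0,0.72,0],
  [60,35,2,40,0,0.84,0],
  [60,50,2,48,0,0.96,0],
  [60,62,2,48,0,1.04,0],
  [60,62,2,48,0,1.04,0],
  [60,62,2,48,0,1.04,0],
])

```text
clock: 47.82
ee_pos: [0.459, 0.1782, 0.0773]
tool_rot: [3.132, 1.046, -1.488]
wrist_force: [0.5, 1.1, 0.9]
opening: 0.0595
```

```bash
python3 - <<'E'
from h import *
s=snap("wrist");s=snap("wrist","w34");st()
p,R,bb=pickpose([.463,.1485],94.8,1);go(p,R)
E
```

```text
t 47.92 p [0.4602 0.1775 0.0795] x [ 0.043 -0.495 -0.868] y [-0.996 -0.088  0.001] j [ 0.933  0.431 -0.3    0.352 -1.265 -1.025] F [-0.22 -0.45  0.35] M [1.444 0.136 0.013] op 60.3
inc mm [79.6 -0.3  1.3] rotvec [ 0.004 -0.     0.001] | rows >= 1.9
```

View pics/w34.png

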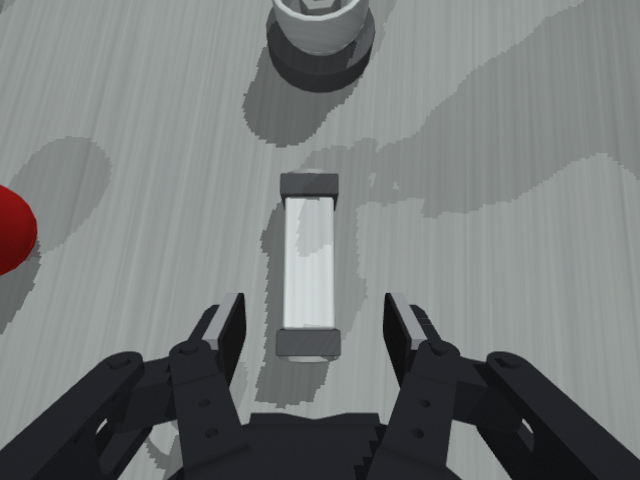

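Call:
step_arm([
  [60,35,-2.5,1,0,0,0],
  [60,62,-2.5,1,0,0,0],
  [60,77,-2.5,1,0,0,0],
  [60,78,-2.5,1,0,0,0],
  [60,78,-2.5,1,0,0,0],
  [15,78,-2.5,1,0,0,0],
  [15,78,-2.5,1,0,0,0],
  [15,78,-2.5,1,0,0,0],
  [15,78,-2.5,1,0,0,0],
  [15,78,-2.5,1,0,0,0],
  [15,78,-2.5,1,0,0,0],
])

```text
clock: 48.83
ee_pos: [0.4673, 0.1414, 0.0133]
tool_rot: [-3.136, 1.052, -1.477]
wrist_force: [-1.4, 1.4, 6.3]
opening: 0.0291
```

```bash
python3 - <<'E'
from h import *
st()
p,R=tool(); go(p+[0,0,.14],R)
E
```

```text
t 48.83 p [0.4673 0.1414 0.0133] x [ 0.046 -0.494 -0.868] y [-0.996 -0.089 -0.003] j [ 0.877  0.484 -0.436  0.412 -1.071 -1.065] F [-1.35  1.43  6.29] M [ 0.922  0.519 -0.279] op 29.1
inc mm [-121.6   -0.4  -69.4] rotvec [0. 0. 0.] | rows >= 3.4
```

Call:
step_arm([
  [15,-17,0,-10,0,0,0],
  [15,-50,0,-29,0,0,0],
  [15,-85,0,-49,0,0,0],
  [15,-121.5,0,-69.4,0,0,0],
  [15,-121.5,0,-69.4,0,0,0],
  [15,-121.5,0,-69.4,0,0,0],
])

```text
clock: 49.33
ee_pos: [0.4671, 0.142, 0.1535]
tool_rot: [-3.132, 1.056, -1.475]
wrist_force: [-0.4, -1.0, -4.8]
opening: 0.029
```

```bash
python3 - <<'E'
from h import *; from ik import *
st()
for yaw in (0,15,30,60,90):
    p,R=placepose([.52,-.19],yaw,.21,1); plan(p,R,18)
    p,R=placepose([.52,-.19],yaw,.07,1); print(ik(p,R,[-.8,.4,-.3,-1.5,-.8,.6],4))
E
```

```text
t 49.33 p [0.4671 0.142  0.1535] x [ 0.047 -0.49  -0.871] y [-0.996 -0.088 -0.005] j [ 0.882  0.326 -0.25   0.361 -1.387 -0.933] F [-0.35 -0.96 -4.78] M [ 2.174  0.288 -0.05 ] op 29.0
inc mm [ 124.8  -40.  -316.3] rotvec [ 1.736 -1.159 -0.473] | rows >= 17.1
max step/row [0.18  0.058 0.107 0.365 0.096 0.347]  end [-0.51 -0.05 -0.45 -1.2  -0.48 -0.14] lim/row .15-.18
[-0.82260102  0.29724017 -0.58625961 -1.78911203 -0.70956589  0.77598428]
inc mm [ 122.7  -39.8 -312.6] rotvec [ 1.472 -1.279 -0.4  ] | rows >= 15.9
max step/row [0.134 0.058 0.041 0.18  0.076 0.156]  end [-0.7   0.07 -0.33 -1.21 -0.87  0.09] lim/row .15-.18
[-0.8233045   0.36189832 -0.43660235 -1.49727707 -0.87811475  0.64034249]
inc mm [ 120.7  -38.6 -309.1] rotvec [ 1.203 -1.377 -0.326] | rows >= 14.9
max step/row [0.126 0.058 0.036 0.142 0.068 0.128]  end [-0.77  0.2  -0.18 -1.15 -1.15  0.21] lim/row .15-.18
[-0.81467464  0.44700743 -0.27861283 -1.29498197 -1.07090759  0.59267314]
inc mm [ 117.5  -33.2 -303.5] rotvec [ 0.654 -1.511 -0.175] | rows >= 13.2
max step/row [0.118 0.056 0.045 0.11  0.065 0.12 ]  end [-0.74  0.45  0.17 -1.01 -1.61  0.35] lim/row .15-.18
[-0.7401534   0.63553373  0.06749876 -1.02120259 -1.46044493  0.59471286]
inc mm [ 116.1  -25.3 -301. ] rotvec [ 0.095 -1.564 -0.021] | rows >= 12.5
max step/row [0.109 0.063 0.069 0.093 0.083 0.13 ]  end [-0.62  0.68  0.54 -0.9  -2.02  0.46] lim/row .15-.18
[-0.60710793  0.82211847  0.41925624 -0.83048667 -1.83448914  0.67196246]
```

```bash
python3 - <<'E'
from h import *; from ik import *
st()
p,R=placepose([.52,-.19],20,.21,1); plan(p,R,20)
E
```

```text
t 49.33 p [0.4671 0.142  0.1535] x [ 0.047 -0.49  -0.871] y [-0.996 -0.088 -0.005] j [ 0.882  0.326 -0.25   0.361 -1.387 -0.933] F [-0.35 -0.96 -4.78] M [ 2.174  0.288 -0.05 ] op 29.0
inc mm [ 122.   -39.5 -311.4] rotvec [ 1.383 -1.314 -0.376] | rows >= 15.6
max step/row [0.117 0.053 0.036 0.147 0.065 0.127]  end [-0.73  0.11 -0.28 -1.19 -0.97  0.14] lim/row .15-.18
```

Call:
step_arm([
  [15,2,-2,-16,0.069,-0.066,-0.019],
  [15,4,-4,-31,0.138,-0.131,-0.038],
  [15,8,-6,-47,0.207,-0.197,-0.056],
  [15,14,-8,-62,0.277,-0.263,-0.075],
  [15,20,-10,-78,0.346,-0.329,-0.094],
  [15,26,-12,-93,0.415,-0.394,-0.113],
  [15,33,-14,-109,0.484,-0.46,-0.132],
  [15,40,-16,-125,0.553,-0.526,-0.15],
  [15,47,-18,-140,0.622,-0.591,-0.169],
  [15,54,-20,-156,0.692,-0.657,-0.188],
  [15,61,-22,-171,0.761,-0.723,-0.207],
  [15,68,-24,-187,0.83,-0.788,-0.226],
])

```text
clock: 50.33
ee_pos: [0.5055, -0.0535, 0.1835]
tool_rot: [-0.575, 1.066, 0.338]
wrist_force: [-0.1, -0.0, -4.0]
opening: 0.0289
```

```bash
python3 - <<'E'
from h import *; from ik import *
st()
p,R=placepose([.52,-.19],20,.21,1); plan(p,R,8)
E
```

```text
t 50.33 p [ 0.5055 -0.0535  0.1835] x [ 0.457  0.16  -0.875] y [-0.727  0.634 -0.263] j [ 0.123 -0.079 -0.447 -0.158 -0.714 -0.688] F [-0.08 -0.02 -4.03] M [-0.7    2.091 -0.017] op 28.9
inc mm [ -22.5 -109.2  -76.8] rotvec [ 0.552 -0.533 -0.149] | rows >= 6.3
max step/row [0.118 0.036 0.033 0.149 0.05  0.13 ]  end [-0.73  0.11 -0.28 -1.19 -0.97  0.14] lim/row .15-.18
```

Call:
step_arm([
  [15,-3,-14,-10,0.069,-0.067,-0.019],
  [15,-6,-27,-19,0.138,-0.133,-0.037],
  [15,-8,-41,-29,0.207,-0.2,-0.056],
  [15,-11,-55,-38,0.276,-0.266,-0.075],
  [15,-14,-68,-48,0.345,-0.333,-0.093],
  [15,-17,-82,-58,0.414,-0.4,-0.112],
  [15,-20,-96,-67,0.483,-0.466,-0.13],
  [15,-22.5,-109,-76.8,0.552,-0.533,-0.149],
  [15,-22.5,-109,-76.8,0.552,-0.533,-0.149],
  [15,-22.5,-109,-76.8,0.552,-0.533,-0.149],
  [15,-22.5,-109,-76.8,0.552,-0.533,-0.149],
])

```text
clock: 51.25
ee_pos: [0.5365, -0.1831, 0.2018]
tool_rot: [-0.002, 0.522, 0.351]
wrist_force: [-0.2, 0.1, -3.3]
opening: 0.0288
```

```bash
python3 - <<'E'
from h import *
s=snap("wrist","w35");st()
p,R=tool(); g=p-R[:,0]*.0187; print(g, pix(s,[g+[0,0,-.06],g+[0,0,-.046]]).round())
s=snap("scene"); a=s["frame"][230:480,20:350,::-1]; cv2.imwrite("pics/s35.png",cv2.resize(a,None,fx=2.2,fy=2.2,interpolation=cv2.INTER_CUBIC))
p,R=placepose([.52,-.19],20,.075,1); plan(p,R,7)
E
```

```text
t 51.3 p [ 0.5369 -0.1825  0.2026] x [ 0.814  0.299 -0.497] y [-0.346  0.938 -0.003] j [-0.724  0.108 -0.277 -1.189 -0.966  0.133] F [ 0.55  0.61 -2.45] M [-1.18   3.324 -0.029] op 29.4
[ 0.52168258 -0.18811225  0.21190325] [[317. 189.]
 [317. 220.]]
inc mm [  66.    -0.9 -120.6] rotvec [ 0.006  0.    -0.002] | rows >= 3.3
max step/row [0.014 0.045 0.02  0.033 0.008 0.069]  end [-0.82  0.38 -0.38 -1.41 -0.94  0.6 ] lim/row .15-.18
```

View pics/w35.png

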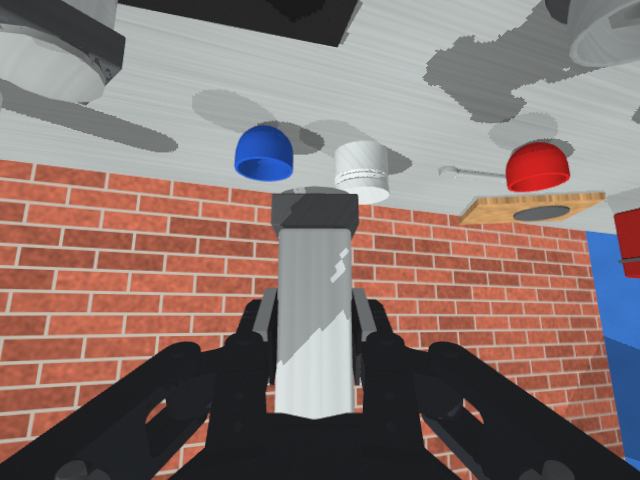

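View pics/s35.png

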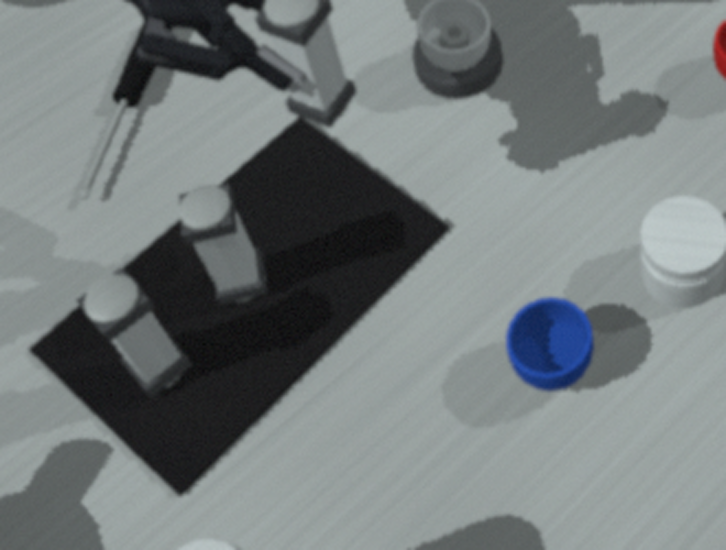

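Call:
step_arm([
  [15,15,0,-27,0,0,0],
  [15,31,0,-54,0,0,0],
  [15,46,0,-81,0,0,0],
  [15,58,0,-101,0,0,0],
  [15,63,0,-109,0,0,0],
  [15,66,0,-115,0,0,0],
  [15,68.5,0,-119.5,0,0,0],
  [15,70,0,-122,0,0,0],
  [15,70,0,-122,0,0,0],
  [15,70,0,-122,0,0,0],
])

```text
clock: 52.18
ee_pos: [0.5381, -0.184, 0.0636]
tool_rot: [-0.006, 0.518, 0.349]
wrist_force: [0.3, -0.1, -3.1]
opening: 0.0291
```

```bash
python3 - <<'E'
from h import *
avg(3); st()
s=snap("scene"); a=s["frame"][230:480,20:350,::-1]; cv2.imwrite("pics/s36.png",cv2.resize(a,None,fx=2.2,fy=2.2,interpolation=cv2.INTER_CUBIC))
E
```

```text
avgF [-0.03  0.01 -2.91] avgM [-1.204  3.391  0.012]
t 52.33 p [ 0.538  -0.1842  0.0636] x [ 0.816  0.297 -0.495] y [-0.345  0.939 -0.005] j [-0.817  0.385 -0.381 -1.422 -0.94   0.614] F [-0.07 -0.2  -3.24] M [-1.14   3.408  0.028] op 28.7
```

View pics/s36.png

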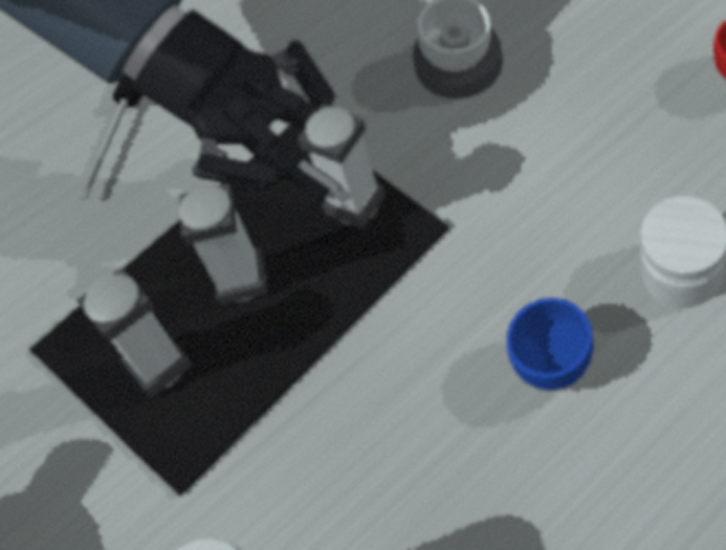

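Call:
step_arm([
  [15,1.5,0,-2.6,0,0,0],
  [15,2.5,0,-4.3,0,0,0],
  [15,3,0,-5.2,0,0,0],
  [15,3.4,0,-6,0,0,0],
  [15,3.4,0,-6,0,0,0],
  [15,3.4,0,-6,0,0,0],
])

```text
clock: 52.88
ee_pos: [0.538, -0.184, 0.0572]
tool_rot: [-0.005, 0.516, 0.35]
wrist_force: [-5.5, 0.2, 6.3]
opening: 0.0287
```

```bash
python3 - <<'E'
from h import *
avg(3); st()
E
```

```text
avgF [-5.26 -0.83  6.8 ] avgM [-0.219  1.648  0.443]
t 53.03 p [ 0.538  -0.184   0.0573] x [ 0.817  0.298 -0.494] y [-0.345  0.939 -0.004] j [-0.823  0.401 -0.384 -1.434 -0.943  0.639] F [-4.96 -1.04  7.  ] M [-0.218  1.595  0.491] op 29.1
```

Call:
step_arm([
  [15,-0.5,0,0.9,0,0,0],
  [15,-0.5,0,0.9,0,0,0],
  [32,-0.5,0,0.9,0,0,0],
  [36,-0.5,0,0.9,0,0,0],
  [42,-0.5,0,0.9,0,0,0],
  [47,-0.5,0,0.9,0,0,0],
  [47,-0.5,0,0.9,0,0,0],
  [47,-0.5,0,0.9,0,0,0],
])

```text
clock: 53.7
ee_pos: [0.5377, -0.184, 0.0568]
tool_rot: [-0.004, 0.519, 0.35]
wrist_force: [0.1, 0.1, -0.8]
opening: 0.0473
```

```bash
python3 - <<'E'
from h import *
avg(4); st()
s=snap("scene"); a=s["frame"][230:480,20:350,::-1]; cv2.imwrite("pics/s37.png",cv2.resize(a,None,fx=2.2,fy=2.2,interpolation=cv2.INTER_CUBIC))
s=snap("wrist","w37")
E
```

```text
avgF [ 0.05 -0.11  0.05] avgM [-0.898  2.46   0.024]
t 53.9 p [ 0.5377 -0.184   0.0568] x [ 0.816  0.297 -0.496] y [-0.344  0.939 -0.003] j [-0.821  0.4   -0.384 -1.432 -0.94   0.635] F [ 1.13 -0.41  0.32] M [-0.872  2.432  0.027] op 47.0
```

View pics/s37.png

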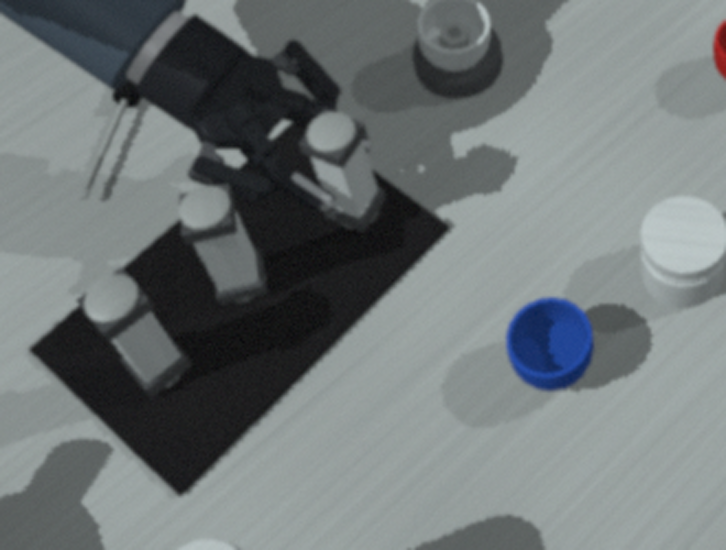

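View pics/w37.png

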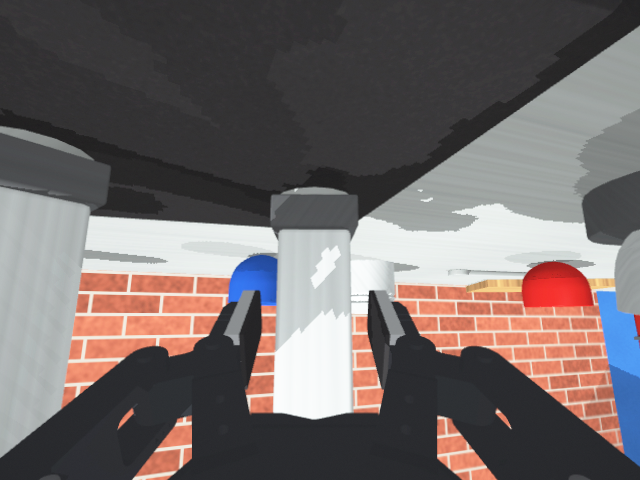

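Call:
step_arm([
  [47,-10,0,0,0,0,0],
  [47,-30,0,0,0,0,0],
  [47,-60,0,0,0,0,0],
  [47,-90,0,0,0,0,0],
  [47,-105,0,25,0,0,0],
  [47,-105,0,60,0,0,0],
  [47,-105,0,100,0,0,0],
  [47,-105,0,140,0,0,0],
  [47,-105,0,160,0,0,0],
  [47,-105,0,160,0,0,0],
  [47,-105,0,160,0,0,0],
])

```text
clock: 54.92
ee_pos: [0.5261, -0.187, 0.2493]
tool_rot: [-0.007, 0.518, 0.349]
wrist_force: [-0.4, -0.4, -0.6]
opening: 0.0471
```

```bash
python3 - <<'E'
from h import *
snap("wrist");st()
s=snap("top","t38"); print(det(s,"bar1"),det(s,"cup_mid"),det(s,"nut1"))
s=snap("scene","s38"); print(det(s,"bar1"),det(s,"cup_mid"),det(s,"nut1"))
a=s["frame"][200:480,20:300,::-1]; cv2.imwrite("pics/s38c.png",cv2.resize(a,None,fx=2.1,fy=2.1,interpolation=cv2.INTER_CUBIC))
E
```

```text
t 54.97 p [ 0.5255 -0.187   0.2476] x [ 0.815  0.298 -0.496] y [-0.345  0.939 -0.004] j [-0.728  0.037 -0.234 -1.122 -1.014  0.011] F [-0.48 -0.53  0.26] M [-0.846  2.564  0.021] op 47.1
[(0.93, array([ 0.54 , -0.375,  0.067]), array([513., 269.])), (0.71, array([0.536, 0.467, 0.016]), array([146., 280.])), (0.61, array([ 0.52 , -0.287,  0.062]), array([475., 279.])), (0.55, array([ 0.534, -0.186,  0.067]), array([431., 274.]))] [(0.85, array([ 0.474, -0.023,  0.043]), array([358., 303.])), (0.84, array([ 0.748, -0.165,  0.031]), array([415., 182.])), (0.74, array([0.667, 0.148, 0.028]), array([281., 220.]))] [(0.66, array([0.53 , 0.244, 0.002]), array([241., 281.])), (0.51, array([ 0.478, -0.024,  0.031]), array([358., 301.]))]
[(0.9, array([ 0.532, -0.379,  0.065]), array([ 81., 382.])), (0.89, array([ 0.534, -0.186,  0.068]), array([177., 308.])), (0.82, array([ 0.517, -0.29 ,  0.067]), array([122., 340.])), (0.74, array([0.542, 0.47 , 0.02 ]), array([407., 150.]))] [(0.77, array([ 0.472, -0.024,  0.041]), array([226., 246.])), (0.74, array([0.665, 0.151, 0.031]), array([359., 253.])), (0.73, array([ 0.743, -0.166,  0.028]), array([270., 388.]))] [(0.45, array([ 0.474, -0.022,  0.032]), array([228., 249.]))]
```

View pics/s38.png

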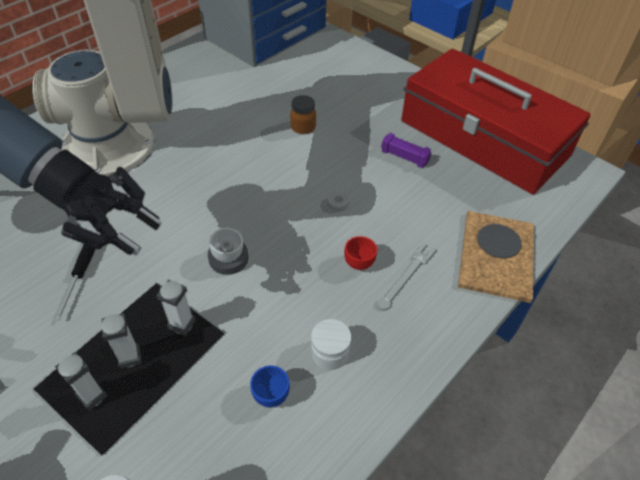

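View pics/t38.png

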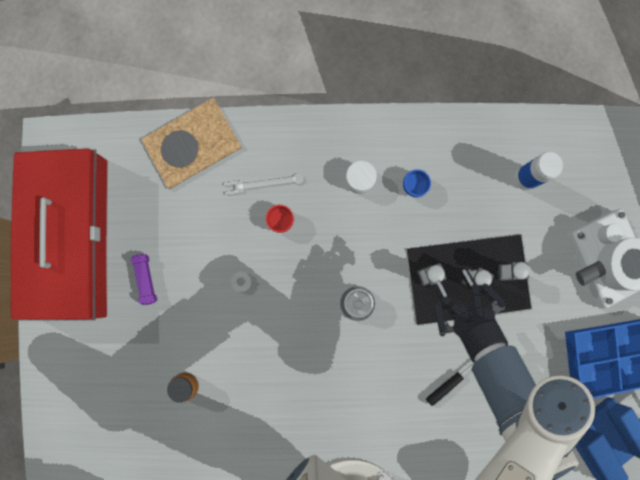

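View pics/s38c.png

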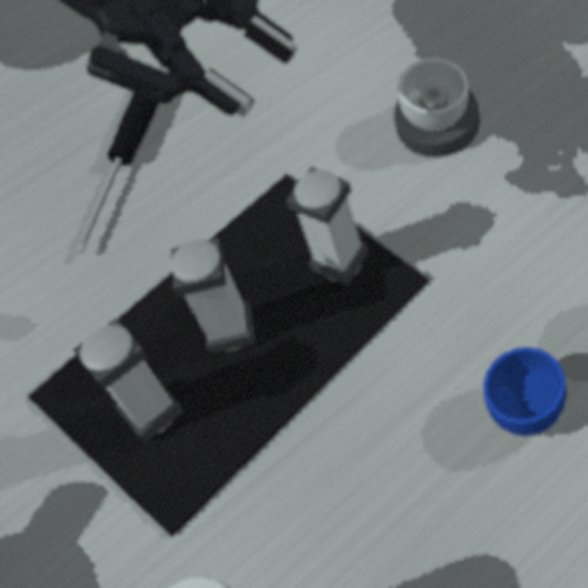

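```bash
python3 - <<'E'
from h import *
s=snap("scene"); s2=snap("scene","s39"); print(np.abs(s["frame"].astype(int)-s2["frame"]).max()); print(manip.close_job())
E
```

```text
32
the job is handed in; nothing more can be done
None
```

The job is handed in at about 55 s on the robot's clock, with everything asked for in place as far as my last pictures show.

- **Cup and nut:** I set the aluminium cup in the support ring first. The last detections put its centre at (0.473, -0.024), about 20 mm above the ring top, and the rim looks level. The one hex nut I found was then dropped into it and shows inside.
- **Bars:** I found three bars and felt each one by lifting it (wrist moment and joint-5 torque agreed on the heavy end). All three were set on the mat heavy end down, at about y = -0.38, -0.29 and -0.19. In the last scene and top pictures all three stand with the gripper clear. Two of them had to be set down and gripped again from the other side, and one of those I set down in a different spot on the bench.
- **Other things on the bench:** the red and blue cups, purple bar, piston, bearing and wrench look unmoved in the last pictures.

- **Checks that disagreed:** in the middle of lifting the second bar, the tilted-tool moment reading was ambiguous. I settled it with a vertical-tool reading.
- **Detector slips:** the nut detector sometimes also reported the bearing, and the bar detector the purple bar. I ruled both out by eye.
- **Not certain:** I saw no second nut or fourth bar in any view, but the cameras do not cover every spot right next to the robot base.

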